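# Weigh stone chips, set the lot code and pour them into the sample jar

## Task

Put every stone chip from the blue mat into the scoop standing on the balance pan and let go. Then set the thumbwheels to 4-2-5, one at a time from left to right as seen from the robot, each number squarely on top and without turning the neighbouring wheels; then lift the scoop by its fin and tip it over the funnel so that all chips end up in the jar (drop any stray one in too). Finally stand the empty scoop back in the middle of the pan, and leave the other things on the bench where they are.

Things in the scene. Friction and masses are not known exactly. Their poses are not given: they have to be found in the camera images.
- chip0_center (a point): centre of a red-brown stone chip, a rounded block 17 (its x) by 16 (y) by 15 mm (z), 14 g; at the start flat on the blue mat (2 mm thick), any yaw. Three to five of the chips are present
- chip1_center (a point): centre of a red-brown stone chip, a rounded block 17 (its x) by 16 (y) by 15 mm (z), 14 g; at the start flat on the blue mat (2 mm thick), any yaw. Three to five of the chips are present
- chip2_center (a point): centre of a red-brown stone chip, a rounded block 17 (its x) by 16 (y) by 15 mm (z), 14 g; at the start flat on the blue mat (2 mm thick), any yaw. Three to five of the chips are present
- chip3_center (a point): centre of a red-brown stone chip, a rounded block 17 (its x) by 16 (y) by 15 mm (z), 14 g; at the start flat on the blue mat (2 mm thick), any yaw. Three to five of the chips are present
- chip4_center (a point): centre of a red-brown stone chip, a rounded block 17 (its x) by 16 (y) by 15 mm (z), 14 g; at the start flat on the blue mat (2 mm thick), any yaw. Three to five of the chips are present
- scoop: loose aluminium weighing scoop, about 130 g, at first standing on the pan; origin at its underside. x points from the open lip to the blue grip fin, z up. Tray 66 mm wide outside, 60 inside, from x = -72 mm (lip) to +36 mm (back wall); floor 3 mm thick, side and back walls 20 mm high; the last 23 mm before the lip ramp up gently to 9 mm
- scoop_fin (a point): grip point in the blue upright fin of the scoop, 61 mm from the scoop's origin along x and 45 mm above the underside; the fin is 10 mm thick (y), 30 mm long (x), its top 62 mm above the underside. Axes as the scoop's
- scoop_lip (a point): middle of the open pouring lip of the scoop, 72 mm from the scoop's origin along -x, 9 mm above the underside
- pan (a point): centre of the top of the balance's steel pan, 120 mm (x) by 130 mm (y), 38 mm above the bench; the balance is fixed, white, its display pod behind the pan (x 65 to 145 mm from the pan centre) is 60 mm high; the pan does not move
- left_top (a point): fixed point at the top of the left thumbwheel's rim (79 mm above the bench), where the red marks on the grey code unit point. Wheels: 68 mm diameter, 20 mm wide, smooth rim, 27 mm out of the top of the fixed grey box (120 x 200 x 52 mm), axle along this point's y, 34 mm below it; x points away from the robot's side. A fingertip pressed lightly on the top and drawn along x rolls the wheel
- middle_top (a point): the same point of the middle thumbwheel, 52 mm from its neighbours
- right_top (a point): the same point of the right thumbwheel
- jar_floor (a point): centre of the inner floor (6 mm above the bench) of the fixed clear sample jar, 54 mm inside diameter, 70 mm tall overall
- funnel_mouth (a point): centre of the rim of the orange funnel fixed over the jar: mouth 132 mm wide, 132 mm above the bench, cone narrowing to a 46 mm bore at 80 mm height that ends 66 mm above the bench, inside the jar
- wheel_left (a joint): angle of the left thumbwheel, rad: number k (1 to 6, read from the robot's side, black on ivory) is on top at (k-1) x 1.047; grows as the top rolls away from the robot (along +x of left_top); stops at -0.3 and 5.54; friction about 0.03 N m holds it, no detents, may start between numbers
- wheel_middle (a joint): angle of the middle thumbwheel, rad: number k (1 to 6, read from the robot's side, black on ivory) is on top at (k-1) x 1.047; grows as the top rolls away from the robot (along +x of middle_top); stops at -0.3 and 5.54; friction about 0.03 N m holds it, no detents, may start between numbers
- middle_one (a point): middle of the number 1 on the rim of the middle wheel, turns with it
- wheel_right (a joint): angle of the right thumbwheel, rad: number k (1 to 6, read from the robot's side, black on ivory) is on top at (k-1) x 1.047; grows as the top rolls away from the robot (along +x of right_top); stops at -0.3 and 5.54; friction about 0.03 N m holds it, no detents, may start between numbers
- right_one (a point): middle of the number 1 on the rim of the right wheel, turns with it
- beaker: bystander: empty glass beaker, 66 mm wide, 85 mm tall; origin at its underside
- amber: bystander: amber glass bottle, 60 mm wide, 120 mm tall; origin at its underside
- dish: bystander: shallow glass dish, 90 mm wide, 16 mm tall; origin at its underside
- weight: bystander: brass calibration weight, 28 mm wide, 41 mm tall; origin at its underside
- jar_white: bystander: small white plastic jar, 56 mm wide, 65 mm tall; origin at its underside
Not all that is in view belongs to the job. What is shaped like the part that bears left_top but pink or yellow is not meant.

How it is judged:
By the outcome, as a careful person would: the job done as asked, in the order asked, and still so for the second after the job is handed in, with the robot touching nothing.
Of chip0, chip1, chip2, chip3, chip4 only 3 to 5 are there at a start; the rules pass over those that are not, and their reading is None.
At some moment in a run one of chip0, chip1, chip2, chip3, chip4 may be knocked a few centimetres aside while the robot is not near it.
It also fails if it takes over 210 s, if anything falls off the work surface, if the arm or the gripper's body presses on something with over 40 N, if the wrist force passes 120 N, or if a joint passes its speed limit or range.

## Robot

A 7-joint arm with a two-finger parallel gripper is mounted at the origin on the work surface. World frame = base frame: x ahead of the robot, y to its left, z up, the work surface at z = 0. Lengths are in mm, angles in rad, forces in N, time in s.
With the tool pointing down it reaches from about 400 to 875 mm from the base axis. Payload 4.4 kg.
Tool frame: the origin (TCP) lies at the very end of the fingers, on their centre line; the grasp point (between the pads) lies 19 mm behind it; z points along the fingers, y is the direction in which the jaws open and shut (so a half turn about z gives the same grasp; the last joint's range is limited). The gripper opens to 85 mm and grips with 20 to 120 N. Pads are 22 mm wide; open, the fingers measure 114 mm over their backs; the gripper's body (76 mm by 85 mm) begins 54 mm behind the grasp point. The pads swing forward as they close: fully open they stand 13 mm farther back than shut.
Start: joints at [1.171, 0.628, 0.038, 1.517, -0.027, 0.996, -0.02], TCP at [212.991, -614.128, 231.313] pointing down, gripper open.
Joint ranges: [-3.06, 3.06], [-0.37, 2.12], [-1.25, 1.32], [0.18, 2.47], [-1.1, 4.24], [0.23, 1.98], [-2.94, 2.94]. Speed limits (rad/s): [2.57, 2.57, 3.14, 3.14, 3.14, 3.14, 3.14].

## Interface

Orientations are given as [roll, pitch, yaw] about the fixed x, y, z axes, in that order (R = Rz(yaw) Ry(pitch) Rx(roll)).
In Python, from cell import read_state, get_image, finish_job gives the robot as it stands.
- The arm moves only by the tool carry_out, never from a script. Its argument "series" is a list that holds one entry, the list of rows, each a list of 7 numbers: the shift along the tool's x, y, z in cm, then the turn, a rotation vector about the tool's x, y, z in rad, then the finger opening in cm, from 0 to 8.54. In form: [[[x, y, z, wx, wy, wz, grip], ...]]. A call has 1 to 5 rows; each row is the pose to reach, as a shift and turn from the pose commanded when the call began, along the tool's axes at that moment; what a row does not reach only later rows make up. A row lasts 1/12 s, in which the tool goes at most 41.7 mm and 7.16 degrees, less where a joint would pass 70% of its speed; a pose out of reach is approached as far as the arm can. A call with a gripper value outside its range is refused whole. The fingers move at their own pace and stop on an object; the grip force is fixed at half the most. Time passes only in rows, so rows that repeat a pose let the fingers close. It gives the time, the measured TCP pose, the force and the opening at its end, in the units of the state.
- read_state(): the state, without advancing time (a new reading comes with each control period).
- get_image(name): name is "scene" or "top" or "wrist"; returns a dict with "img" (480x640x3 uint8, blue, green, red), "z_map" (480x640 float32, mm along the optical axis (not along the pixel's ray), 0 where there is no reading), "mtx" (3x3 intrinsics, pixels), "T" (4x4, takes a point from camera to world coordinates); the wrist camera has in their place "T_tool_cam" (4x4, takes a point from camera to tool coordinates, whose origin is the TCP and whose axes are the flange's). Camera axes: x right, y down, z forward; pixel columns grow to the right and rows downward; lengths in mm; the calibration is good to about 2 mm. A picture is of the moment at which its call begins: read the wrist's pose just before it.
- finish_job(): hands the job in, once; it reports no verdict.
The state is a dict: "clock": time; "qpos": joint angles; "qd": joint speeds; "tau": joint torques, N m; "eef_pos": TCP position; "tool_rot": TCP orientation; "force": force on the tool from outside, world axes, zero at the start; "torque": the same for the moment, N m; "width": finger opening in mm.
Only numpy, scipy, OpenCV 4.12 (cv2) and the standard library are available. Lean on these libraries where they do the work, as an engineer would, in place of code of your own. Each camera call takes 0.05 s, during which the arm holds its last target.

## Working session

There is one attempt and no reset: what is moved stays moved. The work goes in short steps, Python scripts to look and compute and a tool call to move; the robot and the scene stay as the last step left them, time stands still between calls to the robot, and variables do not carry over. Pictures are saved under pics/ and viewed, and the job is handed in when it is done.

Besides the shell and the picture viewer there is one more tool, called after "Request:" as name(argument=value, ...) on one line, values as JSON. carry_out: Moves the arm, as the interface text tells. Its arguments: {"type":"object","properties":{"series":{"type":"array","items":{"type":"array","items":{"type":"array","items":{"type":"number"}}}}},"required":["series"]}

```bash
ls; mkdir -p pics; python3 - <<'E'
from cell import *
import cv2,numpy as np
print(read_state())
for n in ["scene","top","wrist"]:
    d=get_image(n); cv2.imwrite(f"pics/{n}0.png",d["img"]); print(n,d["mtx"].tolist(),(d.get("T") if "T" in d else d["T_tool_cam"]).round(3).tolist())
E
```

```text
pics
{'clock': 0.0, 'qpos': array([ 1.17119694,  0.62936431,  0.03841795,  1.51833735, -0.02700482,
        0.99630527, -0.01999179]), 'qd': array([-5.29649682e-04, -4.86196045e-04,  5.88858091e-05, -5.07486376e-04,
       -8.18798852e-04, -1.74966434e-04,  8.61093224e-04]), 'tau': array([-4.46612275e-04, -5.63393354e+01,  1.22621387e+00, -1.93445224e+01,
        1.10782121e-02,  1.05493769e-02, -1.04824352e-05]), 'eef_pos': array([ 212.80451393, -613.52891427,  230.38666395]), 'tool_rot': array([-3.13969554e+00,  7.26563430e-06,  3.33825085e-01]), 'force': array([ 0.57192094,  0.5411887 , -0.73714499]), 'torque': array([-0.02443973,  0.00212313, -0.04435147]), 'width': 85.63826543119839}
scene [[476.05050311304797, 0.0, 318.0700335086902], [0.0, 476.05050311304797, 242.4487450183863], [0.0, 0.0, 1.0]] [[0.376, 0.747, -0.549, 1134.565], [0.927, -0.303, 0.223, -181.672], [0.0, -0.592, -0.806, 1126.94], [0.0, 0.0, 0.0, 1.0]]
top [[605.2363179210586, 0.0, 327.1991493659119], [0.0, 605.2363179210586, 244.95122829404482], [0.0, 0.0, 1.0]] [[0.022, -0.979, 0.203, 193.442], [-1.0, -0.023, -0.001, 131.037], [0.006, -0.203, -0.979, 1414.106], [0.0, 0.0, 0.0, 1.0]]
wrist [[403.67965814170026, 0.0, 322.6791253609217], [0.0, 403.67965814170026, 240.1725392750704], [0.0, 0.0, 1.0]] [[-0.001, -0.956, -0.294, 76.41], [1.0, -0.001, 0.0, -0.245], [-0.0, -0.294, 0.956, -143.479], [0.0, 0.0, 0.0, 1.0]]
```

View pics/scene0.png

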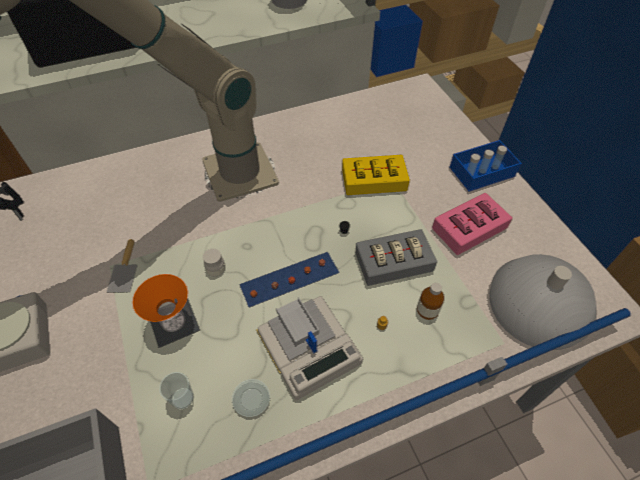

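View pics/top0.png

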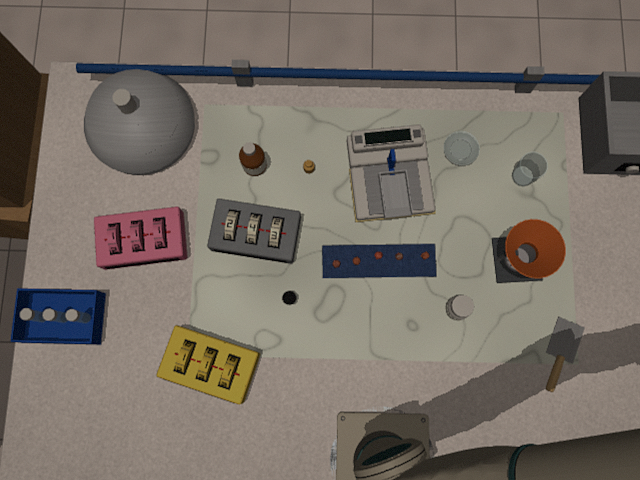

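View pics/wrist0.png

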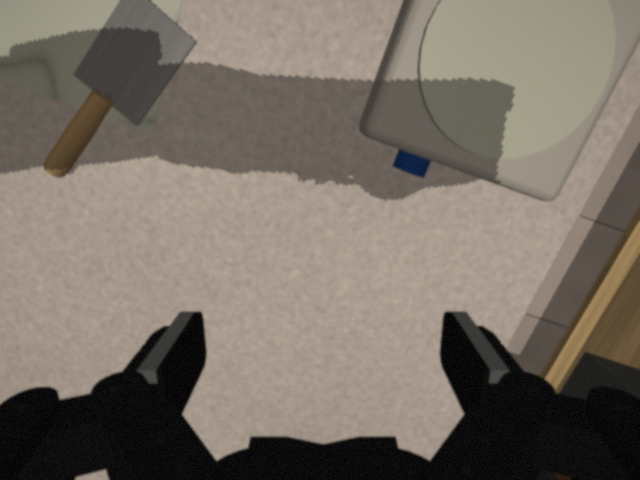

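The blue mat carries 5 red-brown chips, at about (336,263), (356,261), (378,255), (399,256) and (425,255) in the top view. The scoop stands on the pan with its blue fin at (392,160). Three boxes have thumbwheels: grey (255,230), pink (140,237) and yellow (208,364). The grey one is the one meant.

```bash
cat > h.py <<'E'
from cell import *
import cv2,numpy as np
from scipy.spatial.transform import Rotation as R
def ray(d,u,v,z,T=None):
    T=d["T"] if T is None else T
    K=d["mtx"]; r=T[:3,:3]@np.array([(u-K[0,2])/K[0,0],(v-K[1,2])/K[1,1],1]); o=T[:3,3]
    return o+r*(z-o[2])/r[2]
def pix(d,p,T=None):
    T=d["T"] if T is None else T
    c=T[:3,:3].T@(np.array(p)-T[:3,3]); K=d["mtx"]; return K[0,0]*c[0]/c[2]+K[0,2],K[1,1]*c[1]/c[2]+K[1,2]
def toolT():
    s=read_state(); T=np.eye(4); T[:3,:3]=R.from_euler('xyz',s["tool_rot"]).as_matrix(); T[:3,3]=s["eef_pos"]; return T
def wrist():
    T=toolT(); d=get_image("wrist"); d["T"]=T@d["T_tool_cam"]; return d
def blobs(mask,amin=10):
    n,l,s,c=cv2.connectedComponentsWithStats(mask.astype(np.uint8))
    return [(c[i].round(1).tolist(),int(s[i,4]),i) for i in range(1,n) if s[i,4]>=amin],l
def crop(d,x0,y0,x1,y1,f,name):
    cv2.imwrite(f"pics/{name}.png",cv2.resize(d["img"][y0:y1,x0:x1],None,fx=f,fy=f,interpolation=cv2.INTER_CUBIC))
def move(target_p,target_yaw=None,Rt=None):
    """needed shift (cm, tool axes) and rotvec from current measured pose"""
    T=toolT(); 
    if Rt is None:
        s=read_state(); Rt=R.from_euler('xyz',[np.pi,0,target_yaw]).as_matrix()
    sh=T[:3,:3].T@(np.array(target_p)-T[:3,3])/10
    rv=R.from_matrix(T[:3,:3].T@Rt).as_rotvec()
    print("shift",sh.round(2),"rot",rv.round(3))
E
python3 - <<'E'
from h import *
d=get_image("top"); im=d["img"].astype(int)
hsv=cv2.cvtColor(d["img"],cv2.COLOR_BGR2HSV)
b,g,r=im[...,0],im[...,1],im[...,2]
m=(r>g+35)&(r>b+20); m[:240]=0;m[275:]=0;m[:,:325]=0;m[:,435:]=0
for c,a,i in blobs(m)[0]: print("chip",c,a,ray(d,*c,12).round(1))
m=(b>r+60)&(b>g+40)
m2=m.copy(); m2[:130]=0;m2[185:]=0;m2[:,370:]&=True;m2[:,:370]=0;m2[:,420:]=0
for c,a,i in blobs(m2)[0]:
  print("fin",c,a,ray(d,*c,95).round(1))
m=(r>180)&(g>50)&(g<130)&(b<70); bl,l=blobs(m,100); print("funnel",bl)
for c,a,i in bl:
  if a>1000:
    ys,xs=np.where(l==i); e=cv2.minEnclosingCircle(np.stack([xs,ys],1).astype(np.float32)); print(e,ray(d,*e[0],132))
crop(d,325,100,455,290,4,"c1"); crop(d,200,190,310,270,7,"c2")
s=get_image("scene"); crop(s,240,240,440,400,4,"c3")
E
```

```text
chip [378.0, 254.9] 43 [462.8   9.3  12. ]
chip [424.9, 255.1] 36 [ 464.8 -101.4   12. ]
chip [356.0, 260.2] 38 [448.9  61.1  12. ]
chip [336.0, 263.3] 34 [440.4 108.   12. ]
fin [392.5, 154.7] 35 [682.  -15.6  95. ]
funnel []
```

View pics/c1.png

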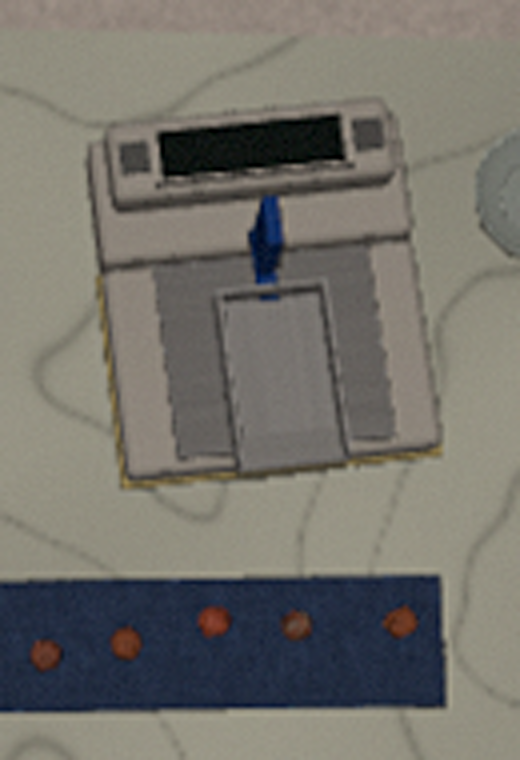

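View pics/c2.png

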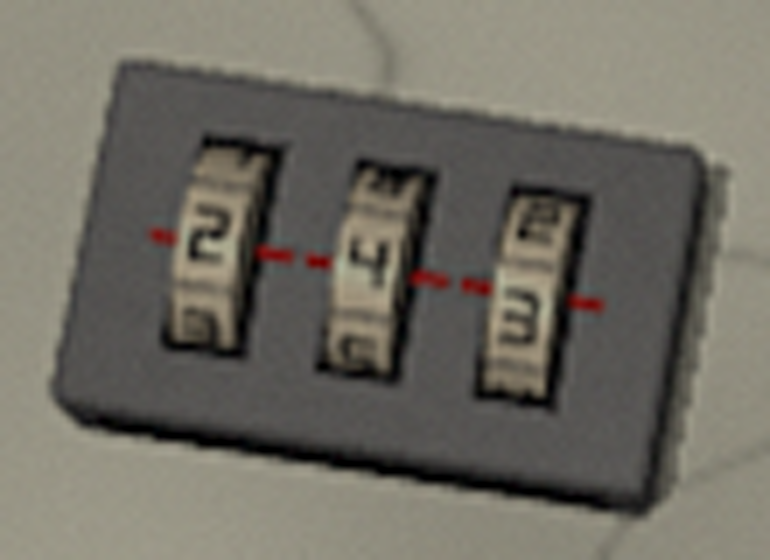

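View pics/c3.png

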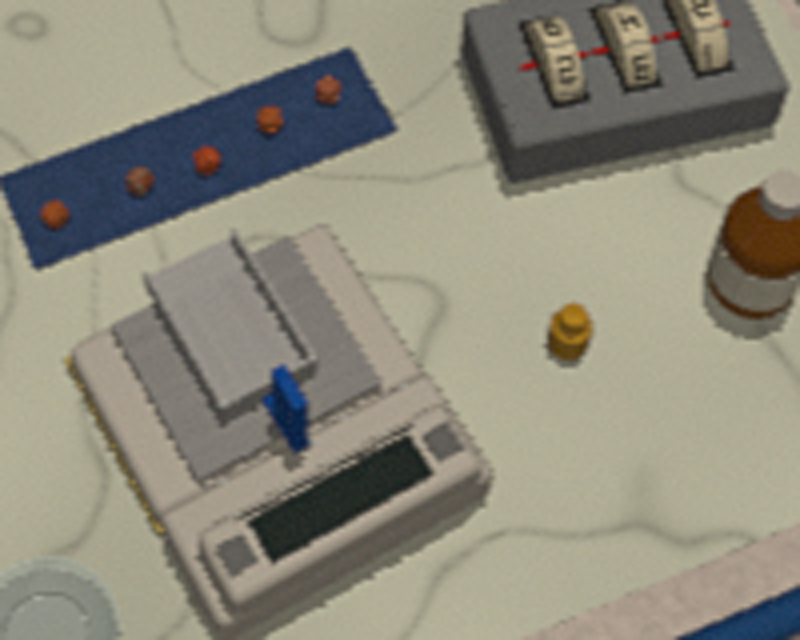

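```bash
python3 - <<'E'
from h import *
move([500,0,250],0.0)
d=get_image("top"); 
hsv=cv2.cvtColor(d["img"],cv2.COLOR_BGR2HSV); print(hsv[240,550],hsv[256,399])
# box, left/right red marks
h,s,v=cv2.split(hsv); m=((h<8)|(h>172))&(s>120)&(v>80); m[:190]=0;m[270:]=0;m[:,:200]=0;m[:,310:]=0
for c,a,i in blobs(m,2)[0]: print(c,a,ray(d,*c,52).round(1))
m=(h>3)&(h<16)&(s>180)&(v>100); bl,l=blobs(m,200)
for c,a,i in bl:
    ys,xs=np.where(l==i); e=cv2.fitEllipse(cv2.convexHull(np.stack([xs,ys],1).astype(np.float32))); print(c,a,e,ray(d,*e[0],132).round(1))
E
```

```text
shift [ 47.24 -48.59  -1.87] rot [-0.001  0.     0.334]
[ 10 197 118] [ 10 103  97]
[222.7, 223.4] 7 [521.  372.5  52. ]
[238.6, 225.7] 7 [516.4 335.5  52. ]
[244.8, 226.8] 4 [514.1 321.   52. ]
[261.0, 229.5] 10 [508.6 283.3  52. ]
[267.5, 230.5] 8 [506.6 268.2  52. ]
[283.2, 232.8] 5 [502.  231.8  52. ]
[538.2, 243.3] 1875 ((534.8444213867188, 248.35165405273438), (56.2516975402832, 60.52419662475586), 127.79014587402344) [ 462.  -319.8  132. ]
```

Request:
carry_out(series=[[[47.2, -48.6, -1.9, 0, 0, 0.334, 3.2], [47.2, -48.6, -1.9, 0, 0, 0.334, 3.2], [47.2, -48.6, -1.9, 0, 0, 0.334, 3.2], [47.2, -48.6, -1.9, 0, 0, 0.334, 3.2], [47.2, -48.6, -1.9, 0, 0, 0.334, 3.2]]])

```text
clock: 0.72
eef_pos: [301.6, -423.6, 237.2]
tool_rot: [3.142, -0.0, -0.001]
force: [1.1, 0.4, -0.6]
width: 31.9
```

```bash
python3 - <<'E'
from h import *
print(read_state()["eef_pos"],read_state()["tool_rot"]);move([500,0,250],0.0)
E
```

```text
[ 301.64200808 -423.5788399   237.20726557] [ 3.14150503e+00 -1.72144869e-04 -8.16997015e-04]
shift [ 19.8  -42.37  -1.28] rot [ 0.    -0.    -0.001]
```

Request:
carry_out(series=[[[19.8, -42.4, -1.3, 0, 0, 0, 3.2], [19.8, -42.4, -1.3, 0, 0, 0, 3.2], [19.8, -42.4, -1.3, 0, 0, 0, 3.2], [19.8, -42.4, -1.3, 0, 0, 0, 3.2], [19.8, -42.4, -1.3, 0, 0, 0, 3.2]]])

```text
clock: 1.13
eef_pos: [389.8, -234.9, 243.3]
tool_rot: [3.141, -0.001, -0.0]
force: [2.0, 0.1, -0.4]
width: 32.2
```

Request:
carry_out(series=[[[11.0, -23.7, -0.7, 0, 0, 0, 3.2], [11.0, -23.7, -0.7, 0, 0, 0, 3.2], [11.0, -23.7, -0.7, 0, 0, 0, 3.2], [11.0, -23.7, -0.7, 0, 0, 0, 3.2], [11.0, -23.7, -0.7, 0, 0, 0, 3.2]]])

```text
clock: 1.55
eef_pos: [477.5, -45.9, 248.9]
tool_rot: [3.142, -0.001, -0.0]
force: [0.7, -0.6, 0.7]
width: 32.0
```

```bash
python3 - <<'E'
from h import *
print(read_state()["eef_pos"],read_state()["tool_rot"]);move([500,0,250],0.0)
d=wrist(); cv2.imwrite("pics/w1.png",d["img"])
E
```

```text
[477.54130273 -45.88275886 248.88414595] [ 3.14150968e+00 -6.83220594e-04 -2.32280846e-04]
shift [ 2.24 -4.59 -0.11] rot [ 0.    -0.001 -0.   ]
```

View pics/w1.png

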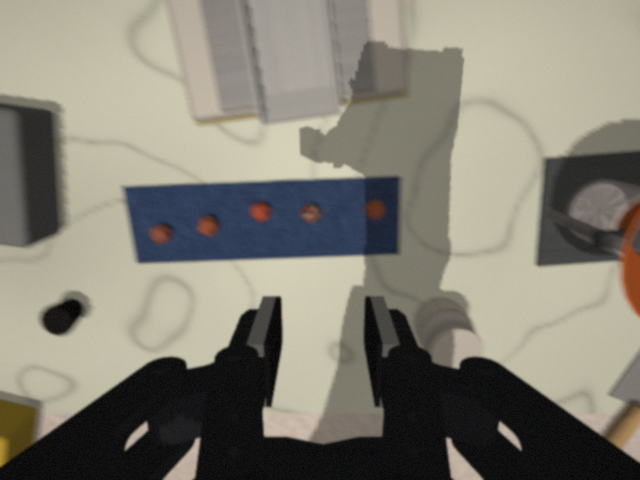

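```bash
cat >> h.py <<'E'
def chips(d,z=12,roi=None,sat=110,amin=40):
    hsv=cv2.cvtColor(d["img"],cv2.COLOR_BGR2HSV); h,s,v=cv2.split(hsv)
    m=((h<16)|(h>172))&(s>sat)&(v>60)
    if roi: k=np.zeros_like(m); k[roi[1]:roi[3],roi[0]:roi[2]]=1; m&=k
    m=cv2.morphologyEx(m.astype(np.uint8),cv2.MORPH_CLOSE,np.ones((3,3)))
    return [(c,a,ray(d,*c,z).round(1)) for c,a,i in blobs(m,amin)[0]]
E
python3 - <<'E'
from h import *
d=wrist()
for c in chips(d,roi=(130,180,400,260),sat=90): print(*c)
crop(d,130,175,410,265,2.8,"w1c")
crop(d,150,0,430,140,2.8,"w1s")
E
```

```text
[388.7, 216.5] 282 [467.3 -97.6  12. ]
[275.1, 217.2] 292 [465.2  12.4  12. ]
[324.8, 219.6] 187 [463.4 -35.9  12. ]
[222.4, 231.1] 277 [450.6  64.4  12. ]
[175.2, 238.2] 257 [442.7 111.5  12. ]
```

View pics/w1c.png

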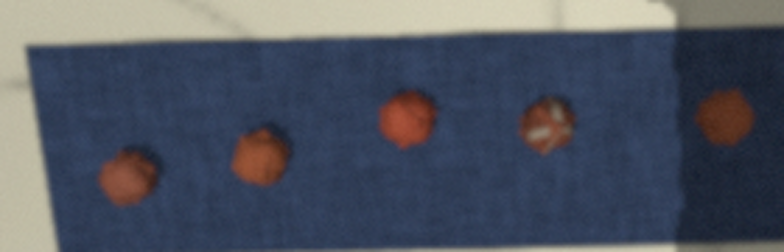

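View pics/w1s.png

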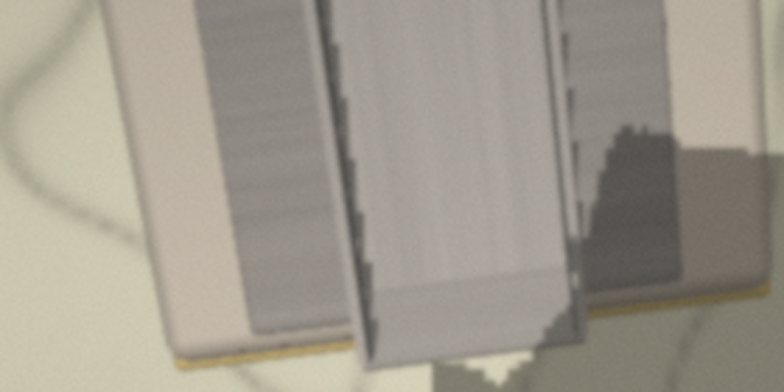

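```bash
python3 - <<'E'
from h import *
s=read_state();print(s["eef_pos"],s["clock"],abs(s["qd"]).max())
d=wrist(); ch=chips(d,roi=(130,180,400,260),sat=90); print(ch)
t=get_image("top")
for c,a,p in ch: print(pix(t,p))
for q in [(281,131),(359,122)]: print(ray(d,*q,47))
move([455,-98,80],0)
E
```

```text
[480.18561203 -39.82064416 248.86209959] 1.65 0.09387953047013747
[([270.9, 215.4], 292, array([464.8,  11.8,  12. ])), ([384.7, 214.9], 283, array([466.6, -98.3,  12. ])), ([320.9, 217.7], 181, array([463.1, -36.7,  12. ])), ([218.2, 229.1], 274, array([450.4,  63.7,  12. ])), ([170.9, 236.3], 262, array([442.5, 110.8,  12. ]))]
(np.float64(376.96460827433475), np.float64(254.03281405805038))
(np.float64(423.5982536422169), np.float64(254.33885904707023))
(np.float64(397.5126063715427), np.float64(255.2054025644405))
(np.float64(354.89851075819064), np.float64(259.5397196832388))
(np.float64(334.8361012501634), np.float64(262.39162879789836))
[544.92710701  -3.11675659  47.        ]
[552.80899069 -67.34080499  47.        ]
shift [-2.24  5.12 16.85] rot [0.    0.    0.003]
```

Request:
carry_out(series=[[[-2.2, 5.8, 16.8, 0, 0, 0, 3.2], [-2.2, 5.8, 16.8, 0, 0, 0, 3.2], [-2.2, 5.8, 16.8, 0, 0, 0, 3.2], [-2.2, 5.8, 16.8, 0, 0, 0, 3.2], [-2.2, 5.8, 16.8, 0, 0, 0, 3.2]]])

```text
clock: 2.17
eef_pos: [449.9, -109.6, 76.4]
tool_rot: [3.141, 0.009, -0.006]
force: [-1.0, -0.1, -0.5]
width: 31.9
```

Request:
carry_out(series=[[[0, 0, 0, 0, 0, 0, 3.2]]])

```text
clock: 2.25
eef_pos: [450.9, -108.9, 77.7]
tool_rot: [3.141, 0.008, -0.006]
force: [-0.6, -0.0, -0.4]
width: 32.4
```

```bash
python3 - <<'E'
from h import *
s=read_state();print(s["eef_pos"],s["clock"],abs(s["qd"]).max(),s["width"])
d=wrist(); cv2.imwrite("pics/w2.png",d["img"])
print(chips(d,sat=90,amin=150))
print(pix(d,read_state()["eef_pos"]))
E
```

```text
[ 450.9070638  -108.92732525   77.6588708 ] 2.25 0.07479602974842636 32.368177458187574
[([302.9, 231.9], 888, array([467.1, -97.7,  12. ])), ([99.9, 236.4], 1082, array([465.3,  12. ,  12. ])), ([189.4, 239.3], 684, array([463.4, -36.2,  12. ])), ([13.9, 262.5], 895, array([450.6,  62. ,  12. ]))]
(np.float64(322.0180417095583), np.float64(315.3855847501742))
```

View pics/w2.png

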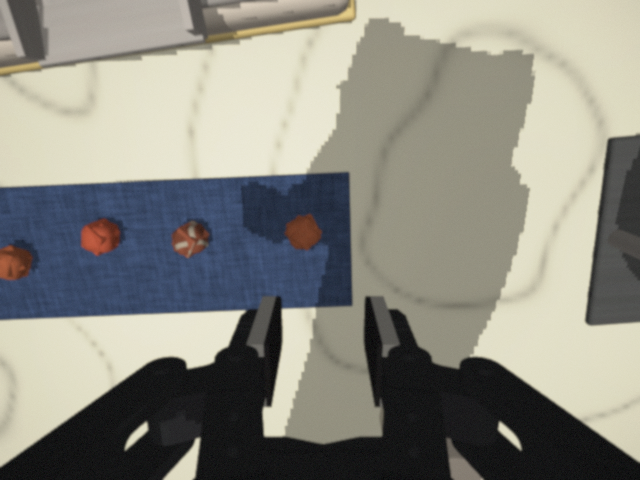

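Request:
carry_out(series=[[[1.5, -1.1, 2.5, 0, 0, 0, 3.2], [1.5, -1.1, 4.5, 0, 0, 0, 3.2], [1.5, -1.1, 6.5, 0, 0, 0, 3.2], [1.5, -1.1, 7.2, 0, 0, 0, 3.2], [1.5, -1.1, 7.2, 0, 0, 0, 3.2]]])

```text
clock: 2.72
eef_pos: [472.1, -95.2, 9.8]
tool_rot: [3.141, 0.001, -0.0]
force: [-0.3, -0.3, -0.0]
width: 32.3
```

Request:
carry_out(series=[[[0, 0, 0, 0, 0, 0, 0.5], [0, 0, 0, 0, 0, 0, 0.5], [0, 0, 0, 0, 0, 0, 0.5], [0, 0, 0, 0, 0, 0, 0.5]]])

```text
clock: 3.05
eef_pos: [472.1, -95.6, 10.9]
tool_rot: [3.141, -0.001, -0.001]
force: [0.9, -1.2, 7.9]
width: 13.6
```

```bash
python3 - <<'E'
from h import *
s=read_state();print(s["eef_pos"],s["clock"],abs(s["qd"]).max(),s["width"],s["force"])
d=wrist(); crop(d,220,180,420,380,4,"w3")
E
```

```text
[472.09584274 -95.62094129  10.89293194] 3.05 0.008580222895682674 13.614259721796234 [ 0.88291348 -1.16288676  7.86682003]
```

View pics/w3.png

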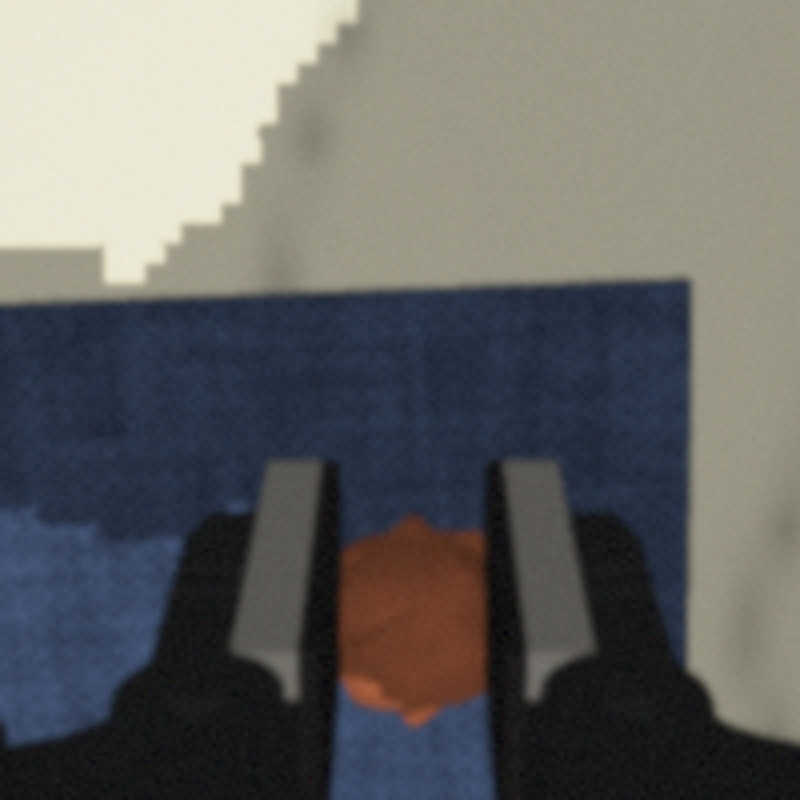

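Request:
carry_out(series=[[[0, 0, -3, 0, 0, 0, 0.5], [0, 0, -7, 0, 0, 0, 0.5], [0, 0, -10, 0, 0, 0, 0.5], [0, 0, -10, 0, 0, 0, 0.5], [0, 0, -10, 0, 0, 0, 0.5]]])

```text
clock: 3.52
eef_pos: [472.7, -95.1, 111.8]
tool_rot: [-3.141, -0.003, -0.0]
force: [-0.6, -0.1, 0.8]
width: 13.8
```

```bash
python3 - <<'E'
from h import *
s=read_state();print(s["eef_pos"],s["clock"],abs(s["qd"]).max(),s["width"],s["force"])
d=wrist(); cv2.imwrite("pics/w4.png",d["img"])
s=read_state();print(s["eef_pos"],s["clock"],abs(s["qd"]).max())
E
```

```text
[472.65211255 -95.1047513  111.78058518] 3.5167 0.05566767705091235 13.827726672570599 [-0.61022371 -0.07706371  0.75562916]
[471.47016743 -94.9813128  110.46203981] 3.5667 0.04162754348782209
```

View pics/w4.png

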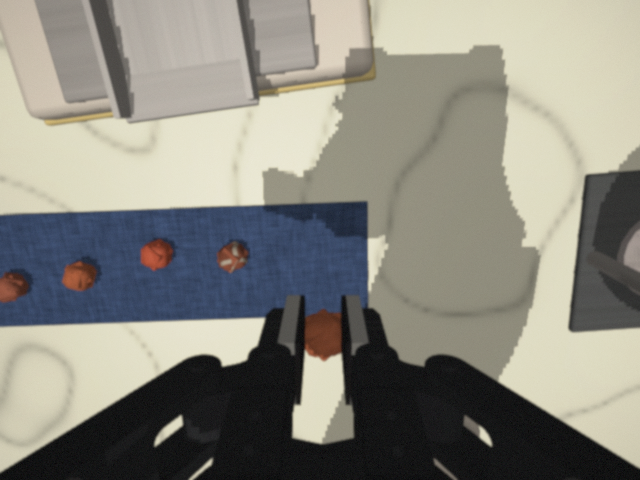

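Request:
carry_out(series=[[[16.0, -7.0, -1, 0, 0, -0.12, 0.5], [16.0, -7.0, -1, 0, 0, -0.12, 0.5], [16.0, -7.0, -1, 0, 0, -0.12, 0.5], [16.0, -7.0, -1, 0, 0, -0.12, 0.5], [16.0, -7.0, -1, 0, 0, -0.12, 0.5]]])

```text
clock: 3.98
eef_pos: [637.2, -19.5, 118.4]
tool_rot: [-3.137, -0.004, 0.125]
force: [0.2, 0.3, -0.2]
width: 13.8
```

Request:
carry_out(series=[[[0, 0, 0, 0, 0, 0, 0.5]]])

```text
clock: 4.07
eef_pos: [633.1, -21.9, 117.5]
tool_rot: [-3.139, 0.001, 0.124]
force: [0.2, -0.4, -0.1]
width: 13.5
```

```bash
python3 - <<'E'
from h import *
s=read_state();print(s["eef_pos"],s["tool_rot"],s["clock"],abs(s["qd"]).max(),s["width"],s["force"])
d=wrist(); cv2.imwrite("pics/w5.png",d["img"])
O=np.array([620.4,-26.5,38]);a=.122;Rs=np.array([[np.cos(a),-np.sin(a),0],[np.sin(a),np.cos(a),0],[0,0,1]])
im=d["img"].copy()
for p in [(-72,33,20),(-72,-33,20),(36,33,20),(36,-33,20),(61,0,62),(12,0,3),(-72,0,9),(46,5,62),(76,5,62),(46,-5,62)]:
    u=pix(d,O+Rs@np.array(p)); cv2.circle(im,tuple(int(round(x)) for x in u),2,(0,255,0),-1)
cv2.imwrite("pics/w5m.png",im)
E
```

```text
[633.12921797 -21.8574947  117.53423891] [-3.13854206e+00  1.43593974e-03  1.23504516e-01] 4.0667 0.10790331743015917 13.46162455708616 [ 0.20320155 -0.3537522  -0.12344407]
```

View pics/w5m.png

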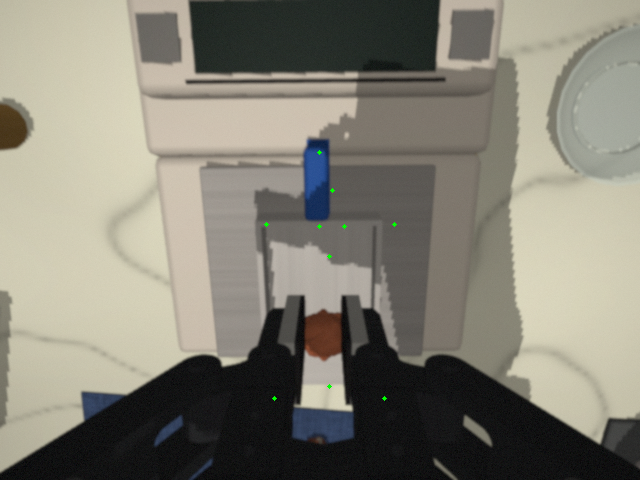

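```bash
python3 - <<'E'
from h import *
s=read_state();print(s["eef_pos"],s["tool_rot"],s["clock"],abs(s["qd"]).max())
d=wrist(); crop(d,190,120,450,300,3,"w6")
E
```

```text
[630.50301291 -23.85479931 117.21316799] [-3.13977996  0.00505223  0.1218845 ] 4.1167 0.06426183075518421
```

View pics/w6.png

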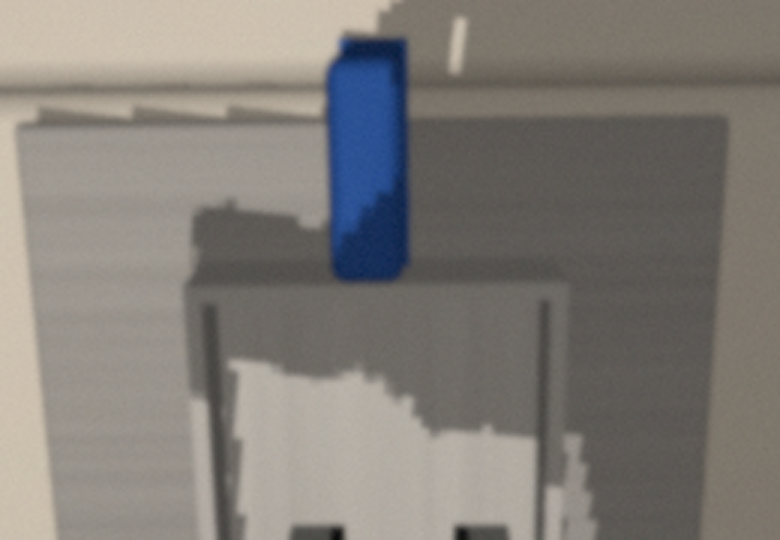

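```bash
python3 - <<'E'
from h import *
s=read_state();T=toolT();d=wrist();print(s["eef_pos"],abs(s["qd"]).max())
T=np.eye(4);T[:3,:3]=R.from_euler('xyz',[-3.13977996,0.00505223,0.1218845]).as_matrix();T[:3,3]=[630.503,-23.855,117.213]
T=T@d["T_tool_cam"]
q=lambda u,v,z:ray(d,u,v,z,T).round(1)
for c in [(252,214.3,58),(379.3,214.3,58),(301,212.7,100),(325.7,212.7,100),(300,140,100),(324,140,100),(196,161.7,38),(432.3,159,38)]: print(c,q(*c))
# top image fin outline/pan corners from crop c1: pan corners px
t=get_image("top")
for c in [(153,268),(370,245),(395,440),(178,458)]: print("pan",ray(t,325+c[0]/4,100+c[1]/4,38).round(1))
for c in [(222,292),(324,287)]: print("backwall",ray(t,325+c[0]/4,100+c[1]/4,58).round(1))
for c in [(240,472),(348,460)]: print("lip",ray(t,325+c[0]/4,100+c[1]/4,50).round(1))
E
```

```text
[629.12991067 -25.25762321 117.26498174] 0.029493569845636385
(252, 214.3, 58) [653.5  16.3  58. ]
(379.3, 214.3, 58) [661.4 -48.8  58. ]
(301, 212.7, 100) [667.7  -9.9 100. ]
(325.7, 212.7, 100) [668.9 -19.9 100. ]
(300, 140, 100) [696.3  -6.5 100. ]
(324, 140, 100) [697.4 -15.7 100. ]
(196, 161.7, 38) [673.9  51.6  38. ]
(432.3, 159, 38) [690.9 -75.7  38. ]
pan [670.5  47.9  38. ]
pan [688.  -81.8  38. ]
pan [567.8 -95.5  38. ]
pan [553.9  32.   38. ]
backwall [649.7   8.4  58. ]
backwall [654.3 -51.5  58. ]
lip [543.2  -3.2  50. ]
lip [551.8 -66.   50. ]
```

Request:
carry_out(series=[[[0.4, -0.4, 3, 0, 0, 0, 0.5], [0.4, -0.4, 5.0, 0, 0, 0, 0.5], [0.4, -0.4, 5.8, 0, 0, 0, 0.5], [0.4, -0.4, 5.8, 0, 0, 0, 0.5]]])

```text
clock: 4.6
eef_pos: [631.6, -21.7, 59.0]
tool_rot: [-3.141, 0.008, 0.119]
force: [-0.6, 0.1, 0.7]
width: 13.6
```

```bash
python3 - <<'E'
from h import *
s=read_state();print(s["eef_pos"],abs(s["qd"]).max(),s["force"])
d=wrist(); crop(d,190,120,450,400,2.1,"w7")
E
```

```text
[631.59560482 -21.7027379   58.9775408 ] 0.0394198373477685 [-0.62870748  0.07926226  0.67346979]
```

View pics/w7.png

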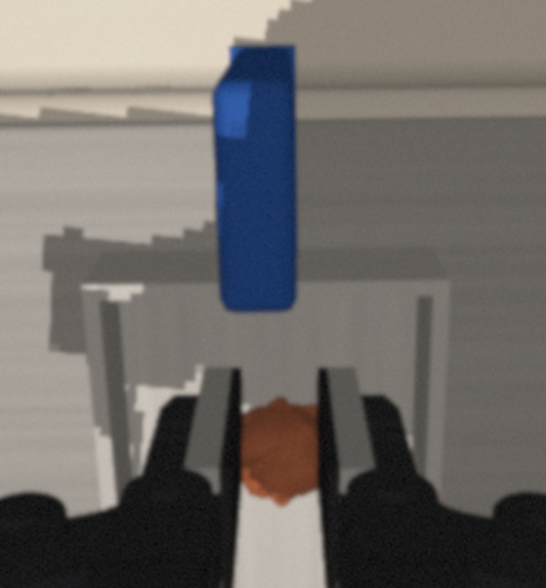

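Request:
carry_out(series=[[[0, -0.2, 0.6, 0, 0, 0, 0.5], [0, -0.2, 0.6, 0, 0, 0, 0.5], [0, -0.2, 0.6, 0, 0, 0, 2.6], [0, -0.2, 0.6, 0, 0, 0, 2.6], [0, -0.2, 0.6, 0, 0, 0, 2.6]]])

```text
clock: 5.07
eef_pos: [634.7, -18.8, 55.9]
tool_rot: [-3.141, 0.001, 0.12]
force: [0.7, -0.1, 1.1]
width: 25.6
```

Request:
carry_out(series=[[[0, 0, -3, 0, 0, 0, 2.6], [0, 0, -7, 0, 0, 0, 2.6], [0, 0, -8, 0, 0, 0, 2.6], [0, 0, -8, 0, 0, 0, 2.6]]])

```text
clock: 5.4
eef_pos: [637.5, -18.7, 139.6]
tool_rot: [3.141, -0.006, 0.12]
force: [0.1, -0.1, -0.1]
width: 26.2
```

```bash
python3 - <<'E'
from h import *
s=read_state();print(s["eef_pos"],abs(s["qd"]).max(),s["force"])
d=wrist(); cv2.imwrite("pics/w8.png",d["img"]); print(chips(d,sat=90,amin=150)); move([463.4,-36.5,75],0)
E
```

```text
[637.50522927 -18.67472275 139.55440184] 0.05581340960421976 [ 0.09629287 -0.09713509 -0.074701  ]
[([322.7, 264.0], 673, array([613.6, -21. ,  12. ])), ([318.6, 435.7], 231, array([464.3, -35.5,  12. ]))]
shift [-17.35  -0.3    6.2 ] rot [-0.    -0.002  0.12 ]
```

View pics/w8.png

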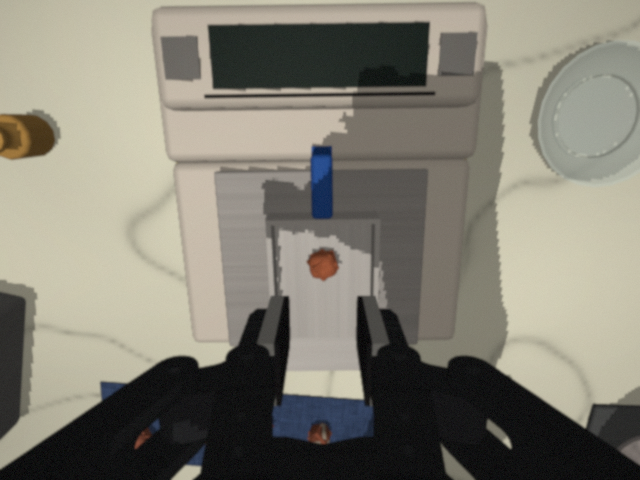

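```bash
python3 - <<'E'
from h import *
print(read_state()["eef_pos"]);move([464.5,-36.5,70],0.12)
E
```

```text
[635.86012878 -18.79020325 137.35770695]
shift [-17.24  -0.29   6.7 ] rot [-0.    -0.002 -0.   ]
```

Request:
carry_out(series=[[[-17.2, -0.3, 3.0, 0, 0, 0, 3.2], [-17.2, -0.3, 5.0, 0, 0, 0, 3.2], [-17.2, -0.3, 6.7, 0, 0, 0, 3.2], [-17.2, -0.3, 6.7, 0, 0, 0, 3.2], [-17.2, -0.3, 6.7, 0, 0, 0, 3.2]]])

```text
clock: 5.87
eef_pos: [454.8, -37.1, 66.4]
tool_rot: [-3.14, 0.013, 0.119]
force: [-0.7, 0.0, 0.5]
width: 31.7
```

Request:
carry_out(series=[[[0, 0, 0, 0, 0, 0, 3.2], [0, 0, 0, 0, 0, 0, 3.2], [0, 0, 0, 0, 0, 0, 3.2]]])

```text
clock: 6.12
eef_pos: [464.5, -36.1, 68.4]
tool_rot: [-3.141, 0.001, 0.12]
force: [0.4, 0.4, 0.2]
width: 32.2
```

```bash
python3 - <<'E'
from h import *
s=read_state();print(s["eef_pos"],abs(s["qd"]).max(),s["clock"])
d=wrist(); cv2.imwrite("pics/w9.png",d["img"]); 
for c in chips(d,sat=90,amin=150): print(c)
move([464.5,-36.5,5],.12)
E
```

```text
[464.52644322 -36.06664695  68.36499654] 0.022251251690109053 6.1167
([232.3, 255.3], 1041, array([465.3,  12.3,  12. ]))
([133.2, 270.4], 1047, array([450.6,  64.1,  12. ]))
([322.8, 268.6], 681, array([463.6, -35.7,  12. ]))
([44.1, 274.0], 1100, array([442.8, 111.2,  12. ]))
shift [-0.05  0.05  6.36] rot [-0.001 -0.     0.   ]
```

View pics/w9.png

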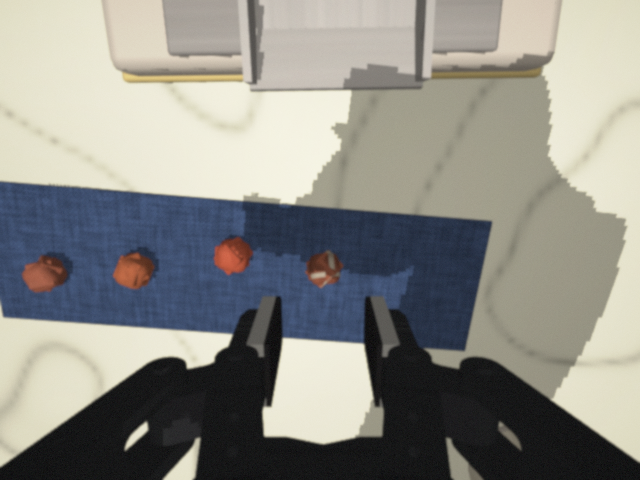

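Request:
carry_out(series=[[[0, 0, 3, 0, 0, 0, 3.2], [0, 0, 5.5, 0, 0, 0, 3.2], [0, 0, 6.1, 0, 0, 0, 3.2], [0, 0, 6.1, 0, 0, 0, 3.2], [0, 0, 6.1, 0, 0, 0, 3.2]]])

```text
clock: 6.58
eef_pos: [463.7, -36.1, 7.2]
tool_rot: [-3.14, 0.002, 0.12]
force: [0.4, 0.4, 0.2]
width: 32.1
```

Request:
carry_out(series=[[[0, 0, 0, 0, 0, 0, 0.5], [0, 0, 0, 0, 0, 0, 0.5], [0, 0, 0, 0, 0, 0, 0.5], [0, 0, 0, 0, 0, 0, 0.5]]])

```text
clock: 6.92
eef_pos: [464.0, -36.3, 8.5]
tool_rot: [-3.142, -0.0, 0.12]
force: [0.4, 0.6, 4.6]
width: 15.0
```

Request:
carry_out(series=[[[0, 0, -3, 0, 0, 0, 0.5], [0, 0, -7, 0, 0, 0, 0.5], [0, 0, -10.5, 0, 0, 0, 0.5], [0, 0, -10.5, 0, 0, 0, 0.5], [0, 0, -10.5, 0, 0, 0, 0.5]]])

```text
clock: 7.33
eef_pos: [464.7, -36.5, 114.6]
tool_rot: [3.141, -0.003, 0.119]
force: [-0.6, 0.6, -0.0]
width: 15.0
```

```bash
python3 - <<'E'
from h import *
s=read_state();print(s["eef_pos"],abs(s["qd"]).max(),s["clock"],s["width"])
# scoop-frame targets
O=np.array([621.5,-19.5]);a=.122
for sx,sy in [(12,0),(-9,0),(-30,0),(-45,0),(0,12)]:
    print(sx,sy,(O+[sx*np.cos(a)-sy*np.sin(a),sx*np.sin(a)+sy*np.cos(a)]).round(1))
move([O[0]-9,O[1]-1,110],.12)
E
```

```text
[464.66048119 -36.52568301 114.59883321] 0.05304384119231142 7.3333 15.02434458369865
12 0 [633.4 -18. ]
-9 0 [612.6 -20.6]
-30 0 [591.7 -23.2]
-45 0 [576.8 -25. ]
0 12 [620.   -7.6]
shift [14.87  0.17  0.5 ] rot [ 0.    -0.003 -0.001]
```

Request:
carry_out(series=[[[14.9, 0.1, 0, 0, 0, 0, 0.5], [14.9, 0.1, 0, 0, 0, 0, 0.5], [14.9, 0.1, 0, 0, 0, 0, 0.5], [14.9, 0.1, 0, 0, 0, 0, 0.5], [14.9, 0.1, 0, 0, 0, 0, 0.5]]])

```text
clock: 7.75
eef_pos: [616.2, -18.0, 110.8]
tool_rot: [-3.139, -0.002, 0.12]
force: [0.7, 0.4, -0.6]
width: 14.8
```

Request:
carry_out(series=[[[0, 0, 0, 0, 0, 0, 0.5], [0, 0, 3, 0, 0, 0, 0.5], [0, 0, 5.6, 0, 0, 0, 0.5], [0, 0, 5.6, 0, 0, 0, 0.5], [0, 0, 5.6, 0, 0, 0, 0.5]]])

```text
clock: 8.17
eef_pos: [608.3, -19.8, 54.8]
tool_rot: [-3.141, 0.008, 0.12]
force: [0.2, 0.3, 0.9]
width: 14.9
```

```bash
python3 - <<'E'
from h import *
s=read_state();print(s["eef_pos"],abs(s["qd"]).max(),s["clock"],s["width"],s["force"])
d=wrist(); crop(d,190,120,450,400,2.1,"w10")
E
```

```text
[608.27081312 -19.77307224  54.78031335] 0.04115432482187666 8.1667 14.85860940860401 [0.18221898 0.25154355 0.88641515]
```

View pics/w10.png

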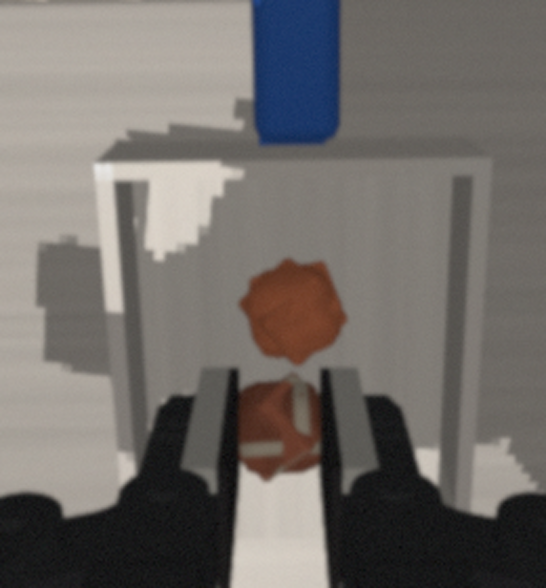

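Request:
carry_out(series=[[[-0.2, 0, 0.2, 0, 0, 0, 0.5], [-0.2, 0, 0.2, 0, 0, 0, 2.6], [-0.2, 0, 0.2, 0, 0, 0, 2.6], [-0.2, 0, 0.2, 0, 0, 0, 2.6]]])

```text
clock: 8.55
eef_pos: [609.6, -19.7, 55.1]
tool_rot: [-3.141, 0.001, 0.12]
force: [-0.3, -0.4, 0.4]
width: 26.0
```

Request:
carry_out(series=[[[0, 0, -3, 0, 0, 0, 2.6], [0, 0, -7, 0, 0, 0, 2.6], [0, 0, -7, 0, 0, 0, 2.6], [0, 0, -7, 0, 0, 0, 2.6]]])

```text
clock: 8.88
eef_pos: [611.5, -19.5, 127.2]
tool_rot: [-3.141, -0.004, 0.12]
force: [-0.7, -0.1, -0.9]
width: 26.2
```

```bash
python3 - <<'E'
from h import *
s=read_state();print(s["eef_pos"],abs(s["qd"]).max())
d=wrist(); crop(d,190,120,450,400,2.1,"w11"); move([466,12.1,70],.12)
E
```

```text
[611.50311783 -19.53308218 127.18848733] 0.04546775172227935
shift [-13.92  -4.89   5.54] rot [-0. -0. -0.]
```

View pics/w11.png

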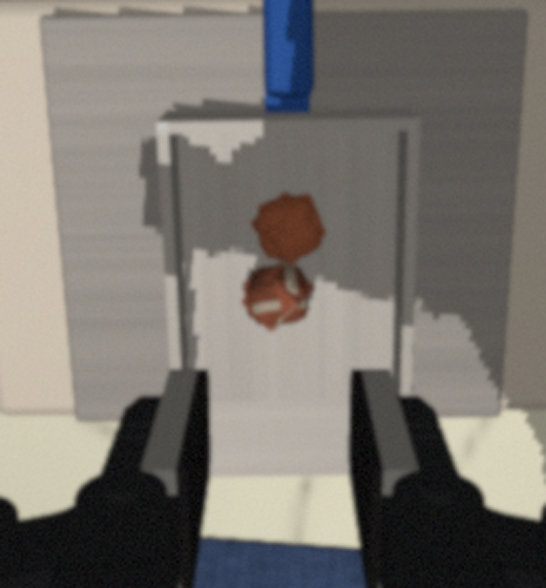

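Request:
carry_out(series=[[[-13.8, -4.9, 2.0, 0, 0, 0, 3.2], [-13.8, -4.9, 5.4, 0, 0, 0, 3.2], [-13.8, -4.9, 5.4, 0, 0, 0, 3.2], [-13.8, -4.9, 5.4, 0, 0, 0, 3.2], [-13.8, -4.9, 5.4, 0, 0, 0, 3.2]]])

```text
clock: 9.35
eef_pos: [455.6, 12.6, 67.8]
tool_rot: [-3.141, 0.018, 0.124]
force: [-1.0, 0.4, -0.1]
width: 32.1
```

Request:
carry_out(series=[[[0, 0, 0, 0, 0, 0, 3.2], [0, 0, 0, 0, 0, 0, 3.2], [0, 0, 0, 0, 0, 0, 3.2]]])

```text
clock: 9.6
eef_pos: [468.0, 12.4, 70.6]
tool_rot: [-3.141, 0.0, 0.119]
force: [-0.8, -0.0, -0.6]
width: 32.3
```

```bash
python3 - <<'E'
from h import *
s=read_state();print(s["eef_pos"],abs(s["qd"]).max(),s["clock"])
d=wrist(); cv2.imwrite("pics/w12.png",d["img"]); 
for c in chips(d,sat=90,amin=150): print(c)
move([466,12.3,7],.12)
E
```

```text
[468.04404932  12.38832988  70.60141409] 0.00749332433953384 9.6
([322.8, 270.5], 951, array([465.2,  12.6,  12. ]))
([224.7, 285.1], 919, array([450.4,  64.4,  12. ]))
([137.5, 288.7], 947, array([442.7, 111.4,  12. ]))
shift [-0.2  -0.02  6.37] rot [-0.001  0.    -0.001]
```

Request:
carry_out(series=[[[-0.2, 0, 3, 0, 0, 0, 3.2], [-0.2, 0, 5.5, 0, 0, 0, 3.2], [-0.2, 0, 6.3, 0, 0, 0, 3.2], [-0.2, 0, 6.3, 0, 0, 0, 3.2], [-0.2, 0, 6.3, 0, 0, 0, 3.2]]])

```text
clock: 10.07
eef_pos: [464.8, 12.2, 7.3]
tool_rot: [-3.141, 0.002, 0.119]
force: [0.5, -0.2, 0.4]
width: 32.3
```

Request:
carry_out(series=[[[0, 0, 0, 0, 0, 0, 0.5], [0, 0, 0, 0, 0, 0, 0.5], [0, 0, 0, 0, 0, 0, 0.5], [0, 0, 0, 0, 0, 0, 0.5]]])

```text
clock: 10.4
eef_pos: [465.3, 12.2, 8.5]
tool_rot: [-3.141, -0.0, 0.119]
force: [0.1, -0.2, 6.1]
width: 15.0
```

Request:
carry_out(series=[[[0, 0, -3, 0, 0, 0, 0.5], [0, 0, -7, 0, 0, 0, 0.5], [0, 0, -10.5, 0, 0, 0, 0.5], [0, 0, -10.5, 0, 0, 0, 0.5], [0, 0, -10.5, 0, 0, 0, 0.5]]])

```text
clock: 10.82
eef_pos: [465.8, 11.9, 114.6]
tool_rot: [-3.141, -0.002, 0.119]
force: [-0.3, -0.3, -0.4]
width: 14.9
```

```bash
python3 - <<'E'
from h import *
s=read_state();print(s["eef_pos"],abs(s["qd"]).max(),s["clock"],s["width"])
move([590,-23,110],.12)
E
```

```text
[465.83927744  11.91061063 114.55254088] 0.052162090408002536 10.8167 14.936316837617598
shift [11.91  4.94  0.48] rot [-0.    -0.002 -0.001]
```

Request:
carry_out(series=[[[11.9, 4.9, 0.2, 0, 0, 0, 0.5], [11.9, 4.9, 0.2, 0, 0, 0, 0.5], [11.9, 4.9, 0.2, 0, 0, 0, 0.5], [11.9, 4.9, 0.2, 0, 0, 0, 0.5], [11.9, 4.9, 0.2, 0, 0, 0, 0.5]]])

```text
clock: 11.23
eef_pos: [589.7, -23.5, 108.4]
tool_rot: [-3.141, 0.003, 0.117]
force: [-0.7, 0.6, -1.0]
width: 14.9
```

Request:
carry_out(series=[[[0, 0, 0, 0, 0, 0, 0.5], [0, 0, 0, 0, 0, 0, 0.5], [0, 0, 3, 0, 0, 0, 0.5], [0, 0, 5.5, 0, 0, 0, 0.5], [0, 0, 5.5, 0, 0, 0, 0.5]]])

```text
clock: 11.65
eef_pos: [583.4, -22.1, 51.4]
tool_rot: [-3.141, 0.012, 0.122]
force: [-0.8, -0.8, -0.3]
width: 15.1
```

Request:
carry_out(series=[[[0, 0, 0, 0, 0, 0, 0.5], [0, 0, 0, 0, 0, 0, 2.6], [0, 0, 0, 0, 0, 0, 2.6], [0, 0, 0, 0, 0, 0, 2.6]]])

```text
clock: 11.98
eef_pos: [589.2, -22.1, 56.8]
tool_rot: [-3.141, -0.0, 0.12]
force: [0.2, 0.4, 0.3]
width: 25.9
```

Request:
carry_out(series=[[[0, 0, -3, 0, 0, 0, 2.6], [0, 0, -7, 0, 0, 0, 2.6], [0, 0, -7, 0, 0, 0, 2.6], [0, 0, -7, 0, 0, 0, 2.6]]])

```text
clock: 12.32
eef_pos: [590.8, -22.1, 128.6]
tool_rot: [3.141, -0.004, 0.119]
force: [-0.5, -0.1, 0.2]
width: 26.3
```

```bash
python3 - <<'E'
from h import *
s=read_state();print(s["eef_pos"],abs(s["qd"]).max())
d=wrist(); crop(d,190,120,450,400,2.1,"w13"); move([451.5,64.4,70],.12)
E
```

```text
[590.76962921 -22.11071089 128.63881705] 0.04698082731511712
shift [-12.65 -10.27   5.68] rot [ 0.    -0.001 -0.001]
```

View pics/w13.png

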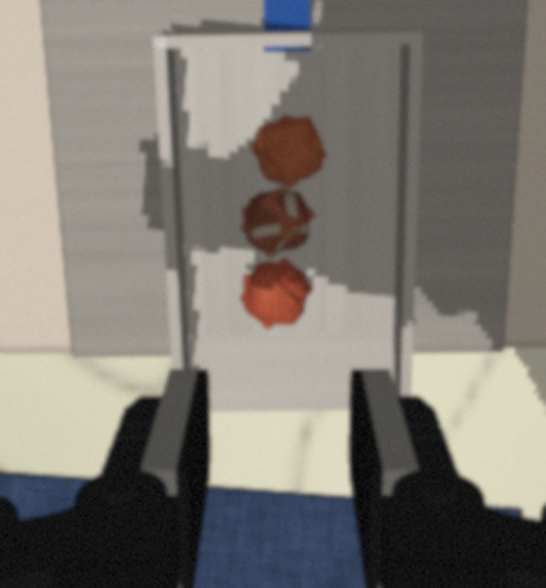

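Request:
carry_out(series=[[[-12.6, -10.3, 2.0, 0, 0, 0, 3.2], [-12.6, -10.3, 5.4, 0, 0, 0, 3.2], [-12.6, -10.3, 5.4, 0, 0, 0, 3.2], [-12.6, -10.3, 5.4, 0, 0, 0, 3.2], [-12.6, -10.3, 5.4, 0, 0, 0, 3.2]]])

```text
clock: 12.78
eef_pos: [441.9, 67.6, 69.5]
tool_rot: [-3.14, 0.013, 0.127]
force: [-0.4, -0.3, 0.7]
width: 31.8
```

Request:
carry_out(series=[[[0, 0, 0, 0, 0, 0, 3.2], [0, 0, 0, 0, 0, 0, 3.2], [0, 0, 0, 0, 0, 0, 3.2]]])

```text
clock: 13.03
eef_pos: [452.7, 64.3, 71.7]
tool_rot: [-3.141, 0.001, 0.118]
force: [-0.0, -0.9, 0.0]
width: 31.6
```

```bash
python3 - <<'E'
from h import *
s=read_state();print(s["eef_pos"],abs(s["qd"]).max(),s["clock"])
d=wrist(); cv2.imwrite("pics/w14.png",d["img"]); 
for c in chips(d,sat=90,amin=150): print(c)
move([451.5,64.4,7],.12)
E
```

```text
[452.71095666  64.32676909  71.72311547] 0.01386323084948532 13.0333
([595.5, 2.1], 191, array([590.9, -41.2,  12. ]))
([322.7, 268.7], 874, array([450.4,  64.6,  12. ]))
([234.7, 272.5], 878, array([442.7, 111.5,  12. ]))
shift [-0.13 -0.04  6.48] rot [-0.001  0.    -0.002]
```

Request:
carry_out(series=[[[-0.2, 0, 3, 0, 0, 0, 3.2], [-0.2, 0, 5.5, 0, 0, 0, 3.2], [-0.2, 0, 6.4, 0, 0, 0, 3.2], [-0.2, 0, 6.4, 0, 0, 0, 3.2], [-0.2, 0, 6.4, 0, 0, 0, 3.2]]])

```text
clock: 13.5
eef_pos: [449.6, 64.1, 7.4]
tool_rot: [-3.141, 0.002, 0.118]
force: [0.1, -0.2, 0.5]
width: 31.7
```

Request:
carry_out(series=[[[0, 0, 0, 0, 0, 0, 0.5], [0, 0, 0, 0, 0, 0, 0.5], [0, 0, 0, 0, 0, 0, 0.5], [0, 0, 0, 0, 0, 0, 0.5]]])

```text
clock: 13.83
eef_pos: [449.9, 64.6, 8.5]
tool_rot: [-3.141, -0.0, 0.119]
force: [1.2, -1.2, 6.0]
width: 15.7
```

Request:
carry_out(series=[[[0, 0, -3, 0, 0, 0, 0.5], [0, 0, -7, 0, 0, 0, 0.5], [0, 0, -10.5, 0, 0, 0, 0.5], [0, 0, -10.5, 0, 0, 0, 0.5], [0, 0, -10.5, 0, 0, 0, 0.5]]])

```text
clock: 14.25
eef_pos: [450.4, 64.7, 114.5]
tool_rot: [-3.141, -0.002, 0.119]
force: [0.4, -0.5, -0.4]
width: 15.9
```

```bash
python3 - <<'E'
from h import *
s=read_state();print(s["eef_pos"],abs(s["qd"]).max(),s["clock"],s["width"])
d=wrist(); crop(d,190,180,450,400,2.1,"w15")
O=np.array([621.5,-19.5]);a=.122
f=lambda sx,sy:(O+[sx*np.cos(a)-sy*np.sin(a),sx*np.sin(a)+sy*np.cos(a)]).round(1)
print(f(-20,-17),f(-20,17),f(3,17)); move([*f(-20,-17),110],.12)
E
```

```text
[450.41244542  64.66607156 114.52936447] 0.0506561359406447 14.25 15.88765960827257
[603.7 -38.8] [599.6  -5.1] [622.4  -2.3]
shift [14.11 12.06  0.31] rot [-0.     0.001 -0.001]
```

Request:
carry_out(series=[[[14.1, 12.0, 0.2, 0, 0, 0, 0.5], [14.1, 12.0, 0.2, 0, 0, 0, 0.5], [14.1, 12.0, 0.2, 0, 0, 0, 0.5], [14.1, 12.0, 0.2, 0, 0, 0, 0.5], [14.1, 12.0, 0.2, 0, 0, 0, 0.5]]])

```text
clock: 14.72
eef_pos: [606.6, -42.4, 108.1]
tool_rot: [3.14, 0.002, 0.115]
force: [-0.4, 0.1, -0.6]
width: 15.6
```

Request:
carry_out(series=[[[0, 0, 0, 0, 0, 0, 0.5], [0, 0, 0, 0, 0, 0, 0.5], [0, 0, 2, 0, 0, 0, 0.5], [0, 0, 4.2, 0, 0, 0, 0.5], [0, 0, 4.2, 0, 0, 0, 0.5]]])

```text
clock: 15.13
eef_pos: [598.4, -36.4, 64.0]
tool_rot: [-3.14, 0.012, 0.123]
force: [-1.2, 0.1, -1.2]
width: 15.6
```

Request:
carry_out(series=[[[0, 0, 0, 0, 0, 0, 0.5], [0, 0, 0, 0, 0, 0, 0.5]]])

```text
clock: 15.3
eef_pos: [602.8, -36.3, 68.6]
tool_rot: [-3.14, 0.003, 0.122]
force: [1.3, 0.1, -0.4]
width: 15.6
```

```bash
python3 - <<'E'
from h import *
s=read_state();print(s["eef_pos"],abs(s["qd"]).max(),s["clock"],s["width"],s["force"])
d=wrist(); crop(d,190,120,450,400,2.1,"w16")
E
```

```text
[602.81645492 -36.34613583  68.64531093] 0.017920950268263378 15.3 15.633300819579313 [ 1.28145758  0.11335207 -0.42947628]
```

View pics/w16.png

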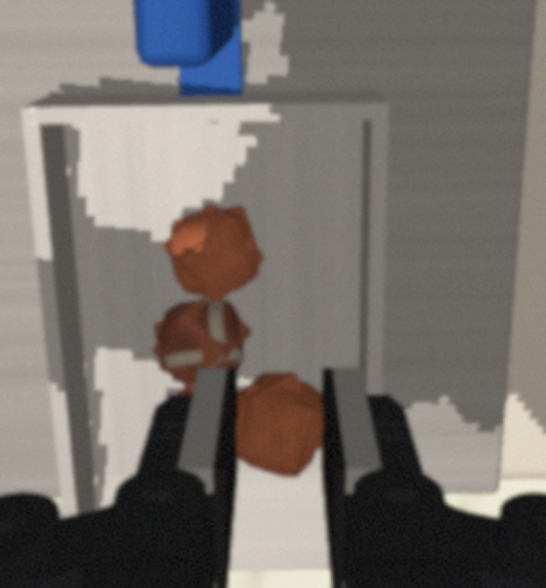

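Request:
carry_out(series=[[[0, 0, 0.6, 0, 0, 0, 0.5], [0, 0, 0.6, 0, 0, 0, 0.5], [0, 0, 0.6, 0, 0, 0, 2.4], [0, 0, 0.6, 0, 0, 0, 2.4], [0, 0, 0.6, 0, 0, 0, 2.4]]])

```text
clock: 15.77
eef_pos: [603.4, -37.6, 62.5]
tool_rot: [-3.141, 0.002, 0.12]
force: [-0.5, 1.0, 0.1]
width: 23.8
```

Request:
carry_out(series=[[[0, 0, -3, 0, 0, 0, 2.4], [0, 0, -6.5, 0, 0, 0, 2.6], [0, 0, -6.5, 0, 0, 0, 2.6], [0, 0, -6.5, 0, 0, 0, 2.6]]])

```text
clock: 16.1
eef_pos: [605.1, -37.4, 129.4]
tool_rot: [-3.141, -0.002, 0.12]
force: [0.1, 0.9, -0.6]
width: 26.1
```

```bash
python3 - <<'E'
from h import *
s=read_state();print(s["eef_pos"],abs(s["qd"]).max())
d=wrist(); crop(d,190,120,450,400,2.1,"w17"); move([443.5,111.4,70],.12)
E
```

```text
[605.06466921 -37.4227185  129.44428507] 0.0402437837376869
shift [-14.13 -16.73   5.8 ] rot [-0.     0.001 -0.001]
```

View pics/w17.png

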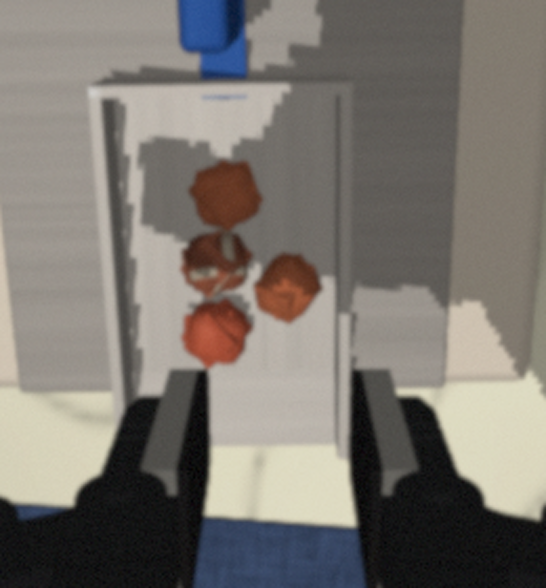

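Request:
carry_out(series=[[[-14.1, -16.7, 2.0, 0, 0, 0, 3.2], [-14.1, -16.7, 5.5, 0, 0, 0, 3.2], [-14.1, -16.7, 5.5, 0, 0, 0, 3.2], [-14.1, -16.7, 5.5, 0, 0, 0, 3.2], [-14.1, -16.7, 5.5, 0, 0, 0, 3.2]]])

```text
clock: 16.57
eef_pos: [453.4, 100.1, 76.3]
tool_rot: [-3.14, 0.004, 0.118]
force: [-0.7, 1.3, -1.0]
width: 31.9
```

Request:
carry_out(series=[[[-0.8, -1, 0, 0, 0, 0, 3.2], [-0.8, -1, 0, 0, 0, 0, 3.2], [-0.8, -1, 0, 0, 0, 0, 3.2], [-0.8, -1, 0, 0, 0, 0, 3.2]]])

```text
clock: 16.9
eef_pos: [447.4, 107.9, 77.2]
tool_rot: [3.142, 0.002, 0.118]
force: [0.2, -0.1, 0.5]
width: 31.8
```

```bash
python3 - <<'E'
from h import *
s=read_state();print(s["eef_pos"],abs(s["qd"]).max(),s["clock"])
d=wrist(); cv2.imwrite("pics/w18.png",d["img"]); 
for c in chips(d,sat=90,amin=150): print(c)
move([444,111.4,7],.12)
E
```

```text
[447.36894661 107.90058117  77.15446885] 0.021747738683831806 16.9
([21.3, 132.7], 399, array([497.4, 265.9,  12. ]))
([315.6, 268.4], 809, array([442.6, 111.8,  12. ]))
shift [-0.31 -0.42  7.03] rot [-0.     0.002 -0.003]
```

Request:
carry_out(series=[[[-0.4, -0.4, 3, 0, 0, 0, 3.2], [-0.4, -0.4, 5.5, 0, 0, 0, 3.2], [-0.4, -0.4, 6.9, 0, 0, 0, 3.2], [-0.4, -0.4, 6.9, 0, 0, 0, 3.2], [-0.4, -0.4, 6.9, 0, 0, 0, 3.2]]])

```text
clock: 17.37
eef_pos: [442.4, 111.3, 8.1]
tool_rot: [3.142, 0.003, 0.118]
force: [1.0, -0.3, -0.1]
width: 31.9
```

Request:
carry_out(series=[[[0, 0, 0, 0, 0, 0, 0.5], [0, 0, 0, 0, 0, 0, 0.5], [0, 0, 0, 0, 0, 0, 0.5], [0, 0, 0, 0, 0, 0, 0.5]]])

```text
clock: 17.7
eef_pos: [442.9, 112.3, 9.4]
tool_rot: [-3.141, 0.0, 0.119]
force: [-0.3, -0.8, 3.5]
width: 16.0
```

Request:
carry_out(series=[[[0, 0, -3, 0, 0, 0, 0.5], [0, 0, -7, 0, 0, 0, 0.5], [0, 0, -10.5, 0, 0, 0, 0.5], [0, 0, -10.5, 0, 0, 0, 0.5], [0, 0, -10.5, 0, 0, 0, 0.5]]])

```text
clock: 18.12
eef_pos: [443.8, 112.3, 115.6]
tool_rot: [-3.14, -0.003, 0.119]
force: [-0.3, -0.3, 0.0]
width: 15.9
```

```bash
python3 - <<'E'
from h import *
s=read_state();print(s["eef_pos"],abs(s["qd"]).max(),s["clock"],s["width"])
O=np.array([621.5,-19.5]);a=.122
f=lambda sx,sy:(O+[sx*np.cos(a)-sy*np.sin(a),sx*np.sin(a)+sy*np.cos(a)]).round(1)
move([*f(6,-16),110],.12)
E
```

```text
[443.77359613 112.31396855 115.59406599] 0.052895878584833245 18.1167 15.854642027442262
shift [16.69 16.8   0.58] rot [-0.001 -0.003 -0.001]
```

Request:
carry_out(series=[[[16.7, 16.7, 0, 0, 0, 0, 0.5], [16.7, 16.7, 0, 0, 0, 0, 0.5], [16.7, 16.7, 0, 0, 0, 0, 0.5], [16.7, 16.7, 0, 0, 0, 0, 0.5], [16.7, 16.7, 0, 0, 0, 0, 0.5]]])

```text
clock: 18.53
eef_pos: [606.4, -18.3, 111.7]
tool_rot: [-3.141, 0.005, 0.12]
force: [0.2, 0.9, 0.0]
width: 16.3
```

Request:
carry_out(series=[[[2, 2, 0, 0, 0, 0, 0.5], [2, 2, 0, 0, 0, 0, 0.5], [2, 2, 0, 0, 0, 0, 0.5], [2, 2, 0, 0, 0, 0, 0.5]]])

```text
clock: 18.87
eef_pos: [626.7, -32.9, 111.7]
tool_rot: [-3.14, 0.005, 0.121]
force: [-0.1, 0.0, -1.2]
width: 16.1
```

```bash
python3 - <<'E'
from h import *
s=read_state();print(s["eef_pos"],abs(s["qd"]).max(),s["clock"],s["width"])
O=np.array([621.5,-19.5]);a=.122
f=lambda sx,sy:(O+[sx*np.cos(a)-sy*np.sin(a),sx*np.sin(a)+sy*np.cos(a)]).round(1)
move([*f(6,-16),62],.12)
d=wrist(); crop(d,190,120,450,400,2.1,"w19")
E
```

```text
[626.67238086 -32.85025662 111.67895115] 0.018906920000078774 18.8667 16.146122182533944
shift [0.28 0.22 4.97] rot [-0.002  0.005  0.001]
```

View pics/w19.png

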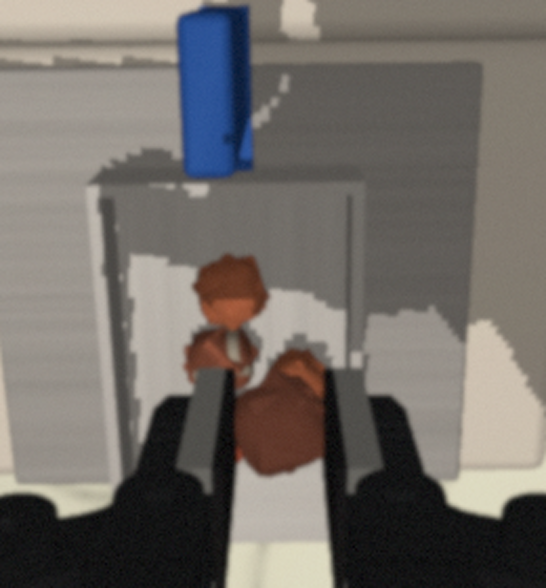

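Request:
carry_out(series=[[[0.6, 0.2, 3, 0, 0, 0, 0.5], [0.6, 0.2, 4.9, 0, 0, 0, 0.5], [0.6, 0.2, 4.9, 0, 0, 0, 0.5], [0.6, 0.2, 4.9, 0, 0, 0, 0.5]]])

```text
clock: 19.25
eef_pos: [632.9, -33.7, 63.6]
tool_rot: [-3.14, 0.005, 0.122]
force: [0.6, 0.1, 0.1]
width: 15.2
```

Request:
carry_out(series=[[[0, 0, 0, 0, 0, 0, 0.5], [0, 0, 0, 0, 0, 0, 2.4], [0, 0, 0, 0, 0, 0, 2.4], [0, 0, 0, 0, 0, 0, 2.4]]])

```text
clock: 19.58
eef_pos: [634.9, -34.9, 65.0]
tool_rot: [-3.141, 0.001, 0.12]
force: [1.0, 0.5, -0.2]
width: 23.8
```

Request:
carry_out(series=[[[0, 0, -3, 0, 0, 0, 2.4], [0, 0, -7, 0, 0, 0, 2.6], [-4, 0, -11, 0, 0, 0, 2.6], [-4, 0, -11, 0, 0, 0, 2.6]]])

```text
clock: 19.92
eef_pos: [595.0, -39.4, 178.7]
tool_rot: [3.141, -0.002, 0.12]
force: [-0.7, -0.4, -0.5]
width: 26.0
```

```bash
python3 - <<'E'
from h import *
s=read_state();print(s["eef_pos"],abs(s["qd"]).max())
d=wrist(); cv2.imwrite("pics/w20.png",d["img"])
E
```

```text
[595.00981875 -39.35290667 178.68187217] 0.25871631527930905
```

View pics/w20.png

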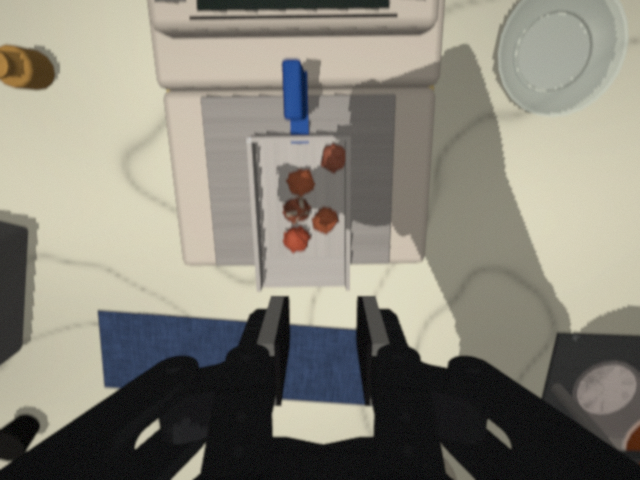

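All five chips are in the scoop at about (297,239), (296,209), (325,220), (300,182) and (334,158), and the mat is empty. Now the grey unit's wheels.

```bash
python3 - <<'E'
from h import *
print(read_state()["eef_pos"]);move([436,312,200],-0.137)
E
```

```text
[593.85130676 -40.08455091 179.08122423]
shift [-11.45 -36.84  -2.17] rot [ 0.001 -0.002  0.257]
```

Request:
carry_out(series=[[[-11.4, -36.8, -2.2, 0, 0, 0.257, 2.6], [-11.4, -36.8, -2.2, 0, 0, 0.257, 0], [-11.4, -36.8, -2.2, 0, 0, 0.257, 0], [-11.4, -36.8, -2.2, 0, 0, 0.257, 0], [-11.4, -36.8, -2.2, 0, 0, 0.257, 0]]])

```text
clock: 20.38
eef_pos: [509.4, 151.5, 186.5]
tool_rot: [-3.141, 0.002, -0.138]
force: [0.7, 0.4, -0.5]
width: -0.0
```

```bash
python3 - <<'E'
from h import *
print(read_state()["eef_pos"]);move([436,312,200],-0.137)
E
```

```text
[509.44879981 151.47694836 186.54990697]
shift [ -9.48 -14.89  -1.33] rot [-0.     0.002 -0.001]
```

Request:
carry_out(series=[[[-9.5, -14.9, -1.3, 0, 0, 0, 0], [-9.5, -14.9, -1.3, 0, 0, 0, 0], [-9.5, -14.9, -1.3, 0, 0, 0, 0], [-9.5, -14.9, -1.3, 0, 0, 0, 0], [-9.5, -14.9, -1.3, 0, 0, 0, 0]]])

```text
clock: 20.8
eef_pos: [432.5, 318.9, 200.9]
tool_rot: [-3.134, 0.003, -0.128]
force: [-0.2, 0.9, -0.3]
width: -0.3
```

Request:
carry_out(series=[[[0, 0, 0, 0, 0, 0, 0], [0, 0, 0, 0, 0, 0, 0], [0, 0, 0, 0, 0, 0, 0]]])

```text
clock: 21.05
eef_pos: [437.3, 308.9, 199.1]
tool_rot: [3.14, 0.002, -0.139]
force: [-0.1, -0.9, 0.5]
width: -0.1
```

```bash
python3 - <<'E'
from h import *
s=read_state();print(s["eef_pos"],s["tool_rot"],abs(s["qd"]).max())
d=wrist(); cv2.imwrite("pics/w21.png",d["img"])
hsv=cv2.cvtColor(d["img"],cv2.COLOR_BGR2HSV); h,s,v=cv2.split(hsv); m=((h<8)|(h>172))&(s>120)&(v>80)
for c,a,i in blobs(m,8)[0]: print(c,a,ray(d,*c,52).round(1))
E
```

```text
[437.28954613 308.94488275 199.12424894] [ 3.14006987e+00  2.06117768e-03 -1.39015988e-01] 0.019485364335176267
[60.2, 88.6] 22 [554.7 471.8  52. ]
[79.7, 93.3] 29 [549.9 459.8  52. ]
[54.2, 92.6] 8 [552.8 476.7  52. ]
[69.2, 91.6] 13 [552.  466.4  52. ]
[68.5, 102.1] 131 [545.6 469.1  52. ]
[84.1, 101.6] 17 [544.4 458.5  52. ]
[60.0, 111.4] 9 [540.6 476.8  52. ]
[89.2, 114.0] 17 [536.1 457.5  52. ]
[75.2, 116.5] 26 [535.9 467.6  52. ]
[208.2, 117.6] 61 [522.5 377.2  52. ]
[264.0, 117.7] 112 [517.1 339.2  52. ]
[288.3, 117.6] 107 [514.8 322.6  52. ]
[340.7, 117.6] 99 [509.8 286.9  52. ]
[363.8, 117.5] 100 [507.6 271.1  52. ]
[419.1, 117.5] 73 [502.3 233.4  52. ]
[92.4, 118.9] 8 [532.7 456.3  52. ]
[80.2, 121.8] 16 [532.  465.3  52. ]
[86.2, 128.0] 10 [527.5 462.4  52. ]
[80.4, 129.8] 8 [526.9 466.8  52. ]
[85.9, 138.4] 49 [520.7 464.8  52. ]
[97.6, 133.9] 21 [522.5 455.8  52. ]
[78.3, 133.9] 15 [524.4 469.1  52. ]
[4.1, 142.9] 19 [525.8 522.5  52. ]
[99.5, 142.0] 31 [517.1 456.2  52. ]
[87.5, 146.5] 22 [515.2 465.4  52. ]
[10.5, 149.4] 12 [520.9 519.7  52. ]
[88.8, 153.6] 12 [510.4 4
[... 459 characters left out ...]
173.0] 10 [505.7 530.2  52. ]
[42.8, 175.8] 135 [499.9 503.5  52. ]
[6.4, 178.7] 18 [501.5 530.1  52. ]
[24.5, 184.6] 103 [495.6 518.7  52. ]
[100.5, 177.6] 11 [492.9 462.9  52. ]
[112.5, 182.8] 8 [488.  455.5  52. ]
[13.9, 188.5] 11 [494.  527.3  52. ]
[105.9, 189.0] 11 [484.3 461.5  52. ]
[110.6, 193.8] 12 [480.5 459.2  52. ]
[102.6, 197.3] 10 [478.8 465.7  52. ]
[25.1, 197.5] 10 [486.5 521.7  52. ]
[122.1, 201.1] 25 [474.1 452.5  52. ]
[111.9, 202.7] 16 [474.  460.2  52. ]
[25.9, 206.1] 8 [480.3 523.4  52. ]
[131.1, 209.9] 18 [466.8 447.8  52. ]
[41.8, 213.8] 25 [473.1 513.8  52. ]
[122.0, 209.4] 8 [468.1 454.3  52. ]
[132.8, 221.5] 8 [458. 449.  52.]
[120.6, 226.2] 15 [455.8 459.   52. ]
```

View pics/w21.png

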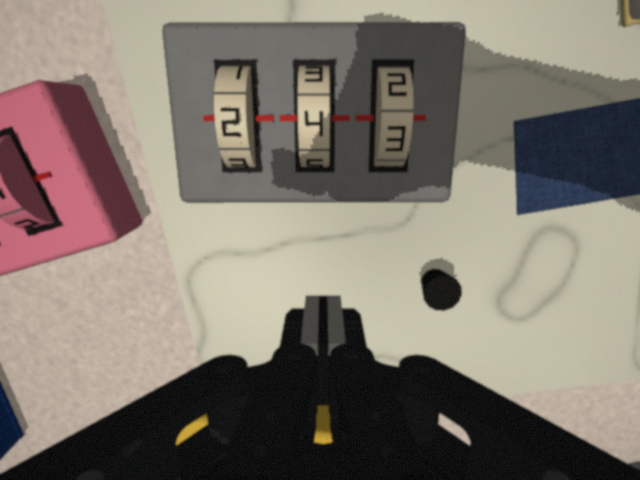

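```bash
cat >> h.py <<'E'
YW=-0.139; M0=np.array([512.3,304.8])
XW=np.array([np.cos(YW),np.sin(YW)]); YWv=np.array([-np.sin(YW),np.cos(YW)])
def wtop(i): return M0+YWv*52*(1-i)   # 0 left 1 mid 2 right
def phi(d,u,v,i,z0=45,r=34):
    K=d["mtx"];T=d["T"]; D=T[:3,:3]@np.array([(u-K[0,2])/K[0,0],(v-K[1,2])/K[1,1],1]);o=T[:3,3]
    c=wtop(i); ox=(o[:2]-c)@XW; oz=o[2]-z0; dx=D[:2]@XW; dz=D[2]
    A=dx*dx+dz*dz;B=ox*dx+oz*dz;C=ox*ox+oz*oz-r*r
    disc=B*B-A*C
    if disc<0: return None
    t=(-B-np.sqrt(disc))/A; return np.arctan2(ox+t*dx,oz+t*dz)
def wheels(name=None):
    d=wrist(); g=cv2.cvtColor(d["img"],cv2.COLOR_BGR2GRAY); s=d["img"].copy()
    for i in range(3):
        c=wtop(i); u,v=pix(d,[*c,79]); 
        # strip within +-9mm of axle dir
        a=pix(d,[*(c+YWv*8),79])[0]; b=pix(d,[*(c-YWv*8),79])[0]
        x0,x1=int(min(a,b)),int(max(a,b)); y0,y1=int(v-55),int(v+55)
        y0=max(y0,0)
        sub=g[y0:y1,x0:x1]; m=cv2.adaptiveThreshold(sub,1,cv2.ADAPTIVE_THRESH_MEAN_C,cv2.THRESH_BINARY_INV,31,18)
        n,l,st,ce=cv2.connectedComponentsWithStats(m,connectivity=8)
        for k in range(1,n):
            X,Y,W,H,Ar=st[k]
            if Ar<12: continue
            uu,vv=x0+X+W/2-.5,y0+Y+H/2-.5; p=phi(d,uu,vv,i); pe=phi(d,uu,y0+Y,i); pf=phi(d,uu,y0+Y+H-1,i)
            print("wheel",i,"blob c",(round(uu),round(vv)),"wh",(int(W),int(H)),"phi",None if p is None else round(float(p),3),"span",[None if q is None else round(float(q),2) for q in(pe,pf)])
        print("mark px",round(u,1),round(v,1))
    if name: crop(d,180,0,460,200,2.8,name)
E
python3 - <<'E'
from h import *
print(wtop(0),wtop(1),wtop(2)); wheels("w22")
E
```

```text
[519.50474711 356.2984623 ] [512.3 304.8] [505.09525289 253.3015377 ]
wheel 0 blob c (228, 71) wh (26, 17) phi 1.017 span [None, 0.77]
wheel 0 blob c (228, 93) wh (26, 3) phi 0.458 span [0.48, 0.44]
wheel 0 blob c (230, 122) wh (22, 31) phi -0.065 span [0.2, -0.34]
wheel 0 blob c (228, 148) wh (26, 7) phi -0.577 span [-0.51, -0.65]
wheel 0 blob c (230, 166) wh (22, 14) phi -1.206 span [-0.89, None]
wheel 0 blob c (235, 160) wh (13, 2) phi -0.904 span [-0.89, -0.92]
mark px 229.8 118.3
wheel 1 blob c (312, 72) wh (25, 20) phi 0.957 span [None, 0.69]
wheel 1 blob c (312, 94) wh (25, 4) phi 0.426 span [0.46, 0.4]
wheel 1 blob c (314, 124) wh (21, 27) phi -0.103 span [0.13, -0.35]
wheel 1 blob c (316, 150) wh (17, 4) phi -0.617 span [-0.58, -0.65]
wheel 1 blob c (312, 165) wh (25, 13) phi -1.178 span [-0.89, None]
mark px 313.0 118.2
wheel 2 blob c (396, 64) wh (26, 4) phi None span [None, 1.29]
wheel 2 blob c (396, 85) wh (19, 23) phi 0.619 span [0.9, 0.39]
wheel 2 blob c (396, 111) wh (26, 3) phi 0.123 span [0.14, 0.11]
wheel 2 blob c (394, 138) wh (20, 26) phi -0.378 span [-0.14, -0.66]
wheel 2 blob c (395, 164) wh (25, 15) phi -1.121 span [-0.83, None]
mark px 396.3 118.0
```

View pics/w22.png

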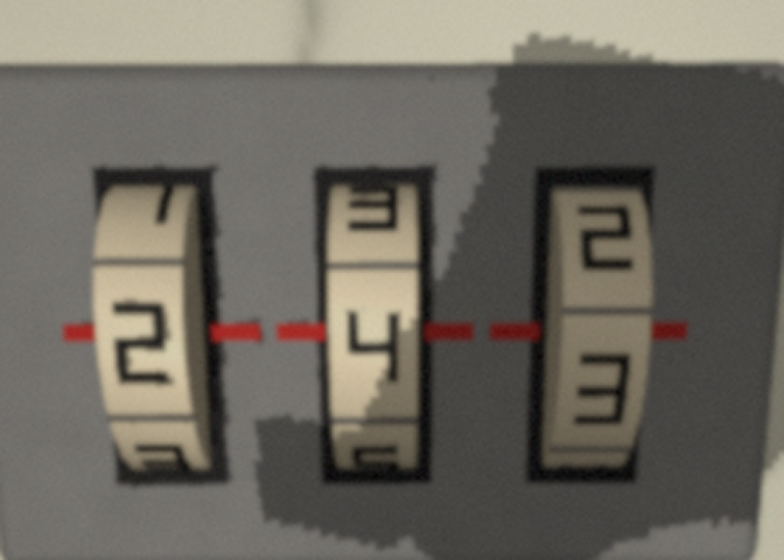

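```bash
python3 - <<'E'
from h import *
s=read_state();print(s["eef_pos"],s["force"]);p=wtop(0)-18*XW; move([*p,95],YW)
E
```

```text
[437.52095984 308.61797236 199.15978161] [ 0.08884367  0.20774078 -0.19223803]
shift [ 5.67 -5.88 10.4 ] rot [ 0.001  0.002 -0.001]
```

Request:
carry_out(series=[[[5.7, -5.9, 10.4, 0, 0, 0, 0], [5.7, -5.9, 10.4, 0, 0, 0, 0], [5.7, -5.9, 10.4, 0, 0, 0, 0], [5.7, -5.9, 10.4, 0, 0, 0, 0], [5.7, -5.9, 10.4, 0, 0, 0, 0]]])

```text
clock: 21.57
eef_pos: [500.9, 359.4, 92.0]
tool_rot: [3.138, 0.006, -0.14]
force: [0.6, -0.5, 0.2]
width: 0.1
```

Request:
carry_out(series=[[[0, 0, 0, 0, 0, 0, 0], [0, 0, 0, 0, 0, 0, 0], [0, 0, 0.9, 0, 0, 0, 0], [0, 0, 0.9, 0, 0, 0, 0]]])

```text
clock: 21.9
eef_pos: [500.5, 360.4, 86.8]
tool_rot: [3.141, 0.002, -0.137]
force: [-0.1, -1.1, -0.3]
width: -0.1
```

```bash
python3 - <<'E'
from h import *
s=read_state();print(s["eef_pos"],s["force"],abs(s["qd"]).max());p=wtop(0)-18*XW; move([*p,79],YW)
d=wrist(); crop(d,200,160,440,400,2.4,"w23")
E
```

```text
[500.54927441 360.42230576  86.82469016] [-0.11577951 -1.07521225 -0.34993605] 0.024846709985324168
shift [0.14 0.15 0.78] rot [0.    0.002 0.002]
```

View pics/w23.png

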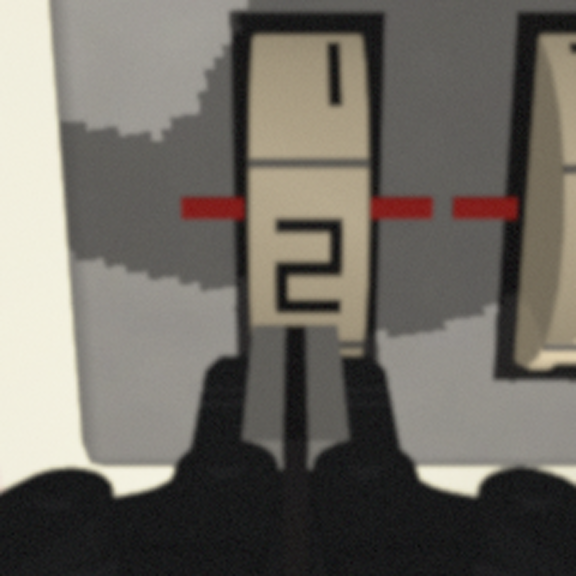

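Request:
carry_out(series=[[[0, 0.2, 0.7, 0, 0, 0, 0], [0, 0.2, 1.0, 0, 0, 0, 0], [0, 0.2, 1.0, 0, 0, 0, 0], [0.4, 0.2, 1.0, 0, 0, 0, 0], [0.9, 0.2, 1.0, 0, 0, 0, 0]]])

```text
clock: 22.37
eef_pos: [507.3, 358.2, 78.3]
tool_rot: [3.14, 0.004, -0.136]
force: [-5.8, -4.8, 23.0]
width: -0.2
```

Request:
carry_out(series=[[[0.6, 0, 0, 0, 0, 0, 0], [1.2, 0, 0, 0, 0, 0, 0], [1.8, 0, 0, 0, 0, 0, 0], [2.3, 0, 0, 0, 0, 0, 0], [2.7, 0, 0, 0, 0, 0, 0]]])

```text
clock: 22.78
eef_pos: [537.1, 353.9, 77.1]
tool_rot: [-3.141, 0.001, -0.138]
force: [-0.4, 1.3, 1.2]
width: -0.0
```

Request:
carry_out(series=[[[0, 0, 0, 0, 0, 0, 0], [0, 0, -0.8, 0, 0, 0, 0], [-3.5, 0, -0.8, 0, 0, 0, 0], [-3.5, 0, -0.8, 0, 0, 0, 0], [-3.5, 0, -0.8, 0, 0, 0, 0]]])

```text
clock: 23.2
eef_pos: [498.6, 360.3, 84.6]
tool_rot: [3.141, 0.005, -0.133]
force: [0.6, -0.5, 0.1]
width: -0.1
```

```bash
python3 - <<'E'
from h import *
s=read_state();print(s["eef_pos"],s["force"],abs(s["qd"]).max());p=wtop(0)-18*XW; move([*p,79],YW)
d=wrist(); crop(d,200,160,440,400,2.4,"w24")
E
```

```text
[498.55619909 360.27419164  84.62629939] [ 0.59723521 -0.47058765  0.10838368] 0.05277286170390832
shift [0.33 0.11 0.56] rot [0.    0.005 0.006]
```

View pics/w24.png

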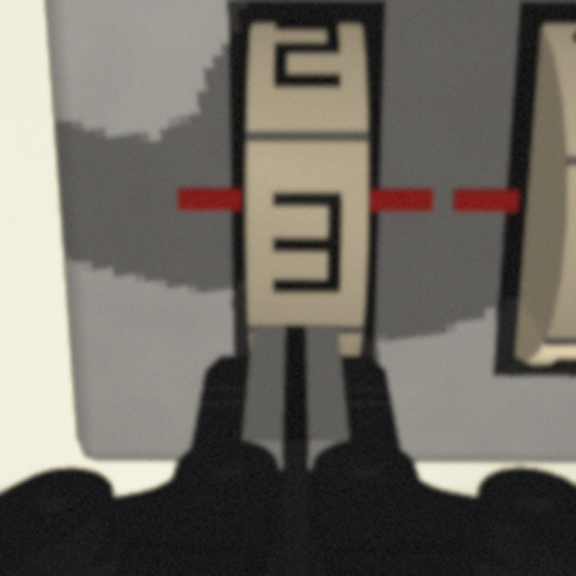

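```bash
python3 - <<'E'
from h import *
d=wrist()
print(read_state()["eef_pos"]); 
T=np.eye(4);T[:3,:3]=R.from_euler('xyz',[3.141,.005,-.133]).as_matrix();T[:3,3]=[498.556,360.274,84.626];d["T"]=T@d["T_tool_cam"]
for v in (215.4,243.0,261,296.7): print(phi(d,328,v,0))
E
```

```text
[501.43022648 359.26597635  84.48573259]
0.5463374698502675
0.22635686701608648
0.014427829970690694
-0.5243731205568194
```

Request:
carry_out(series=[[[0, 0, 0.5, 0, 0, 0, 0], [0, 0, 0.75, 0, 0, 0, 0], [0, 0, 0.75, 0, 0, 0, 0], [0.4, 0, 0.75, 0, 0, 0, 0], [0.9, 0, 0.75, 0, 0, 0, 0]]])

```text
clock: 23.72
eef_pos: [509.7, 358.3, 78.6]
tool_rot: [3.141, 0.003, -0.137]
force: [-3.8, -3.6, 20.9]
width: 0.1
```

Request:
carry_out(series=[[[0.6, 0, 0, 0, 0, 0, 0], [1.2, 0, 0, 0, 0, 0, 0], [1.8, 0, 0, 0, 0, 0, 0], [2.2, 0, 0, 0, 0, 0, 0], [2.4, 0, 0, 0, 0, 0, 0]]])

```text
clock: 24.13
eef_pos: [536.1, 354.4, 77.3]
tool_rot: [-3.14, 0.0, -0.139]
force: [-0.3, -0.8, 4.3]
width: 0.4
```

Request:
carry_out(series=[[[0, 0, 0, 0, 0, 0, 0], [0, 0, -2, 0, 0, 0, 0], [-5, 0, -5, 0, 0, 0, 0], [-8, 0, -8, 0, 0, 0, 0], [-10, 0, -11, 0, 0, 0, 0]]])

```text
clock: 24.55
eef_pos: [438.7, 366.4, 177.2]
tool_rot: [3.138, 0.007, -0.137]
force: [-0.3, 0.9, 0.8]
width: 0.1
```

Request:
carry_out(series=[[[0, 4, 0, 0, 0, 0, 0], [0, 5, 0, 0, 0, 0, 0], [0, 5, 0, 0, 0, 0, 0], [0, 5, 0, 0, 0, 0, 0]]])

```text
clock: 24.88
eef_pos: [435.4, 317.3, 178.1]
tool_rot: [3.141, 0.003, -0.139]
force: [0.3, 0.2, -0.3]
width: 0.1
```

```bash
python3 - <<'E'
from h import *
s=read_state();print(s["eef_pos"],s["force"],abs(s["qd"]).max())
wheels("w25")
E
```

```text
[435.43314754 317.25616711 178.1431059 ] [ 0.27906825  0.22896571 -0.28660066] 0.03325052864431942
wheel 0 blob c (238, 62) wh (22, 12) phi 0.972 span [1.23, 0.81]
wheel 0 blob c (236, 82) wh (28, 4) phi 0.521 span [0.55, 0.49]
wheel 0 blob c (236, 112) wh (23, 29) phi 0.009 span [0.23, -0.22]
wheel 0 blob c (236, 144) wh (28, 6) phi -0.544 span [-0.49, -0.6]
wheel 0 blob c (230, 161) wh (11, 11) phi -1.031 span [-0.85, None]
wheel 0 blob c (241, 159) wh (17, 9) phi -0.952 span [-0.82, -1.13]
wheel 0 blob c (243, 166) wh (13, 1) phi None span [None, None]
mark px 236.3 112.5
wheel 1 blob c (326, 65) wh (20, 17) phi 0.893 span [1.23, 0.69]
wheel 1 blob c (326, 88) wh (28, 6) phi 0.411 span [0.46, 0.37]
wheel 1 blob c (327, 117) wh (21, 31) phi -0.072 span [0.17, -0.32]
wheel 1 blob c (326, 147) wh (28, 3) phi -0.62 span [-0.6, -0.64]
wheel 1 blob c (327, 162) wh (19, 9) phi -1.078 span [-0.92, None]
mark px 327.1 112.5
wheel 2 blob c (418, 76) wh (22, 25) phi 0.629 span [0.92, 0.4]
wheel 2 blob c (416, 104) wh (28, 4) phi 0.128 span [0.15, 0.1]
wheel 2 blob c (415, 134) wh (23, 28) phi -0.37 span [-0.14, -0.64]
wheel 2 blob c (414, 162) wh (24, 9) phi -1.078 span [-0.92, None]
mark px 417.9 112.5
```

View pics/w25.png

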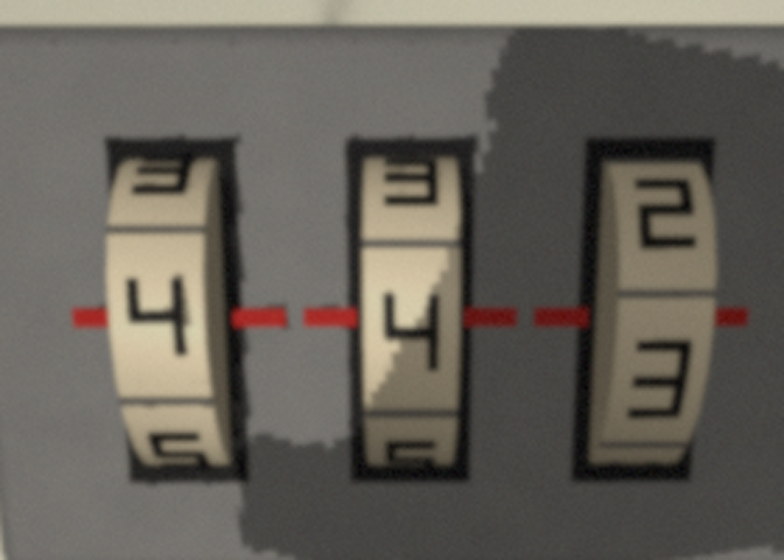

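```bash
python3 - <<'E'
from h import *
s=read_state();print(s["eef_pos"],s["force"]);p=wtop(1)+18*XW; move([*p,92],YW)
E
```

```text
[435.47843431 318.30791433 178.06903671] [-0.67953581  0.1075427  -0.29453441]
shift [9.62 0.29 8.58] rot [-0.001  0.003  0.001]
```

Request:
carry_out(series=[[[9.6, 0.4, 4.0, 0, 0, 0, 0], [9.6, 0.4, 8.0, 0, 0, 0, 0], [9.6, 0.4, 8.8, 0, 0, 0, 0], [9.6, 0.4, 8.8, 0, 0, 0, 0], [9.6, 0.4, 8.8, 0, 0, 0, 0]]])

```text
clock: 25.35
eef_pos: [529.6, 299.4, 86.1]
tool_rot: [3.139, 0.007, -0.14]
force: [-0.5, 0.3, 0.7]
width: -0.1
```

Request:
carry_out(series=[[[0, 0, 0, 0, 0, 0, 0], [0, 0, 0, 0, 0, 0, 0], [0, 0, 0, 0, 0, 0, 0]]])

```text
clock: 25.6
eef_pos: [529.0, 302.7, 91.9]
tool_rot: [-3.139, 0.001, -0.135]
force: [0.2, -0.7, 0.8]
width: -0.3
```

```bash
python3 - <<'E'
from h import *
s=read_state();print(s["eef_pos"],s["force"],abs(s["qd"]).max());p=wtop(1)+18*XW; move([*p,77.7],YW)
d=wrist(); crop(d,200,160,440,400,2.4,"w26")
E
```

```text
[529.01666788 302.73621097  91.9328472 ] [ 0.19453233 -0.67866233  0.80059642] 0.009617114996275565
shift [0.12 0.03 1.42] rot [-0.002  0.001  0.004]
```

View pics/w26.png

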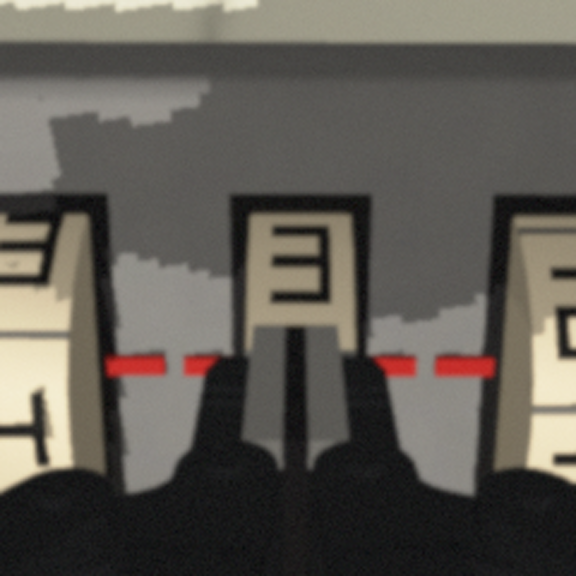

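Request:
carry_out(series=[[[0.1, 0, 1.1, 0, 0, 0, 0], [0.1, 0, 1.4, 0, 0, 0, 0], [0.1, 0, 1.4, 0, 0, 0, 0], [-0.3, 0, 1.4, 0, 0, 0, 0], [-0.8, 0, 1.4, 0, 0, 0, 0]]])

```text
clock: 26.07
eef_pos: [524.8, 302.0, 77.9]
tool_rot: [-3.139, -0.004, -0.138]
force: [4.5, -3.1, 14.5]
width: 0.0
```

Request:
carry_out(series=[[[-0.6, 0, 0, 0, 0, 0, 0], [-1.2, 0, 0, 0, 0, 0, 0], [-1.8, 0, 0, 0, 0, 0, 0], [-2.1, 0, 0, 0, 0, 0, 0], [-2.3, 0, 0, 0, 0, 0, 0]]])

```text
clock: 26.48
eef_pos: [499.4, 305.4, 78.4]
tool_rot: [-3.141, -0.001, -0.137]
force: [-0.8, -3.2, 13.9]
width: -0.1
```

Request:
carry_out(series=[[[0, 0, 0, 0, 0, 0, 0], [0, 0, -2, 0, 0, 0, 0], [-4, 0, -5, 0, 0, 0, 0], [-6.5, 0, -8, 0, 0, 0, 0], [-6.5, 0, -11, 0, 0, 0, 0]]])

```text
clock: 26.9
eef_pos: [427.7, 314.0, 186.3]
tool_rot: [3.138, 0.009, -0.131]
force: [0.2, 0.1, -0.5]
width: 0.3
```

Request:
carry_out(series=[[[0, 0, 0, 0, 0, 0, 0], [0, 0, 0, 0, 0, 0, 0], [0, 0, 0, 0, 0, 0, 0]]])

```text
clock: 27.15
eef_pos: [434.6, 313.1, 186.0]
tool_rot: [3.141, 0.002, -0.138]
force: [-0.6, -0.5, -1.1]
width: 0.3
```

```bash
python3 - <<'E'
from h import *
s=read_state();print(s["eef_pos"],s["force"],abs(s["qd"]).max())
wheels("w27");p=wtop(1)+18*XW; move([*p,92],YW)
E
```

```text
[434.56423281 313.0578704  186.00519543] [-0.59883483 -0.51266394 -1.14914391] 0.028795189838166958
wheel 0 blob c (234, 63) wh (21, 13) phi 0.992 span [1.36, 0.81]
wheel 0 blob c (231, 82) wh (27, 3) phi 0.52 span [0.54, 0.5]
wheel 0 blob c (232, 112) wh (22, 29) phi 0.001 span [0.23, -0.24]
wheel 0 blob c (231, 142) wh (27, 8) phi -0.553 span [-0.48, -0.63]
wheel 0 blob c (237, 157) wh (15, 9) phi -0.943 span [-0.81, -1.12]
wheel 0 blob c (233, 160) wh (23, 12) phi -1.094 span [-0.87, None]
mark px 231.6 112.1
wheel 1 blob c (319, 64) wh (27, 15) phi 0.959 span [1.37, 0.76]
wheel 1 blob c (319, 84) wh (27, 4) phi 0.493 span [0.52, 0.46]
wheel 1 blob c (320, 114) wh (21, 33) phi -0.031 span [0.23, -0.31]
wheel 1 blob c (319, 143) wh (27, 5) phi -0.562 span [-0.52, -0.61]
wheel 1 blob c (319, 160) wh (27, 12) phi -1.091 span [-0.87, None]
mark px 319.6 112.1
wheel 2 blob c (407, 58) wh (27, 2) phi 1.306 span [1.39, 1.26]
wheel 2 blob c (408, 77) wh (20, 23) phi 0.625 span [0.9, 0.41]
wheel 2 blob c (407, 104) wh (27, 4) phi 0.127 span [0.15, 0.1]
wheel 2 blob c (406, 134) wh (22, 27) phi -0.379 span [-0.15, -0.65]
wheel 2 blob c (406, 161) wh (24, 11) phi -1.115 span [-0.9, None]
mark px 407.6 112.2
shift [ 9.65 -0.3   9.3 ] rot [0.002 0.003 0.001]
```

Request:
carry_out(series=[[[9.6, -0.3, 4.0, 0, 0, 0, 0], [9.6, -0.3, 8.0, 0, 0, 0, 0], [9.6, -0.3, 9.3, 0, 0, 0, 0], [9.6, -0.3, 9.3, 0, 0, 0, 0], [9.6, -0.3, 9.3, 0, 0, 0, 0]]])

```text
clock: 27.62
eef_pos: [529.1, 300.4, 88.1]
tool_rot: [3.136, 0.009, -0.141]
force: [-0.0, 0.7, -0.1]
width: -0.1
```

Request:
carry_out(series=[[[0, 0, 0, 0, 0, 0, 0], [0, 0, 0, 0, 0, 0, 0], [0, 0, 0, 0, 0, 0, 0]]])

```text
clock: 27.87
eef_pos: [529.3, 305.3, 95.1]
tool_rot: [-3.139, 0.001, -0.135]
force: [-0.2, 0.8, 0.5]
width: 0.0
```

```bash
python3 - <<'E'
from h import *
s=read_state();print(s["eef_pos"],s["force"],abs(s["qd"]).max());p=wtop(1)+18*XW; move([*p,77.7],YW)
E
```

```text
[529.29924129 305.31734458  95.0502733 ] [-0.17185498  0.81514574  0.46884561] 0.008081529189101645
shift [0.12 0.29 1.73] rot [-0.002  0.001  0.004]
```

Request:
carry_out(series=[[[0.1, 0.2, 1.3, 0, 0, 0, 0], [0.1, 0.2, 1.7, 0, 0, 0, 0], [0.1, 0.2, 1.7, 0, 0, 0, 0], [-0.3, 0.2, 1.7, 0, 0, 0, 0], [-0.8, 0.2, 1.7, 0, 0, 0, 0]]])

```text
clock: 28.28
eef_pos: [524.9, 302.5, 77.9]
tool_rot: [-3.14, -0.003, -0.139]
force: [4.2, -3.4, 13.9]
width: -0.2
```

Request:
carry_out(series=[[[-0.6, 0, 0, 0, 0, 0, 0], [-1.2, 0, 0, 0, 0, 0, 0], [-1.8, 0, 0, 0, 0, 0, 0], [-2.15, 0, 0, 0, 0, 0, 0], [-2.35, 0, 0, 0, 0, 0, 0]]])

```text
clock: 28.7
eef_pos: [498.7, 305.9, 78.3]
tool_rot: [3.142, -0.0, -0.137]
force: [-0.7, -2.9, 12.2]
width: 0.1
```

Request:
carry_out(series=[[[0, 0, 0, 0, 0, 0, 0], [0, 0, -2, 0, 0, 0, 0], [-4, 0, -5, 0, 0, 0, 0], [-6.5, 0, -8, 0, 0, 0, 0], [-6.5, 0, -11, 0, 0, 0, 0]]])

```text
clock: 29.12
eef_pos: [427.2, 315.1, 186.4]
tool_rot: [3.138, 0.009, -0.131]
force: [0.4, 1.0, 0.1]
width: -0.1
```

Request:
carry_out(series=[[[0, 0, 0, 0, 0, 0, 0], [0, 0, 0, 0, 0, 0, 0], [0, 0, 0, 0, 0, 0, 0]]])

```text
clock: 29.37
eef_pos: [434.1, 314.2, 186.2]
tool_rot: [3.141, 0.002, -0.137]
force: [-0.2, -0.3, -0.5]
width: -0.0
```

```bash
python3 - <<'E'
from h import *
s=read_state();print(s["eef_pos"],s["force"],abs(s["qd"]).max())
wheels("w28");p=wtop(2)-18*XW; move([*p,92],YW)
E
```

```text
[434.13359248 314.243424   186.20892975] [-0.18029093 -0.26885259 -0.54521146] 0.02846087168306667
wheel 0 blob c (236, 62) wh (21, 13) phi 0.992 span [1.37, 0.81]
wheel 0 blob c (233, 81) wh (27, 3) phi 0.52 span [0.54, 0.5]
wheel 0 blob c (234, 110) wh (22, 28) phi 0.009 span [0.23, -0.22]
wheel 0 blob c (233, 141) wh (27, 7) phi -0.542 span [-0.48, -0.61]
wheel 0 blob c (239, 156) wh (15, 9) phi -0.941 span [-0.81, -1.12]
wheel 0 blob c (235, 160) wh (23, 12) phi -1.09 span [-0.87, None]
mark px 233.6 111.0
wheel 1 blob c (321, 61) wh (27, 11) phi 1.034 span [1.4, 0.87]
wheel 1 blob c (321, 80) wh (27, 4) phi 0.551 span [0.58, 0.52]
wheel 1 blob c (322, 110) wh (22, 32) phi 0.01 span [0.27, -0.25]
wheel 1 blob c (321, 140) wh (27, 5) phi -0.519 span [-0.48, -0.56]
wheel 1 blob c (321, 158) wh (27, 15) phi -1.016 span [-0.78, None]
mark px 321.6 111.1
wheel 2 blob c (409, 56) wh (27, 2) phi 1.317 span [None, 1.26]
wheel 2 blob c (410, 76) wh (20, 24) phi 0.615 span [0.9, 0.39]
wheel 2 blob c (409, 103) wh (27, 3) phi 0.136 span [0.15, 0.12]
wheel 2 blob c (408, 133) wh (22, 27) phi -0.379 span [-0.15, -0.65]
wheel 2 blob c (408, 160) wh (25, 12) phi -1.082 span [-0.87, None]
mark px 409.6 111.2
shift [6.1  5.01 9.34] rot [0.002 0.003 0.001]
```

View pics/w28.png

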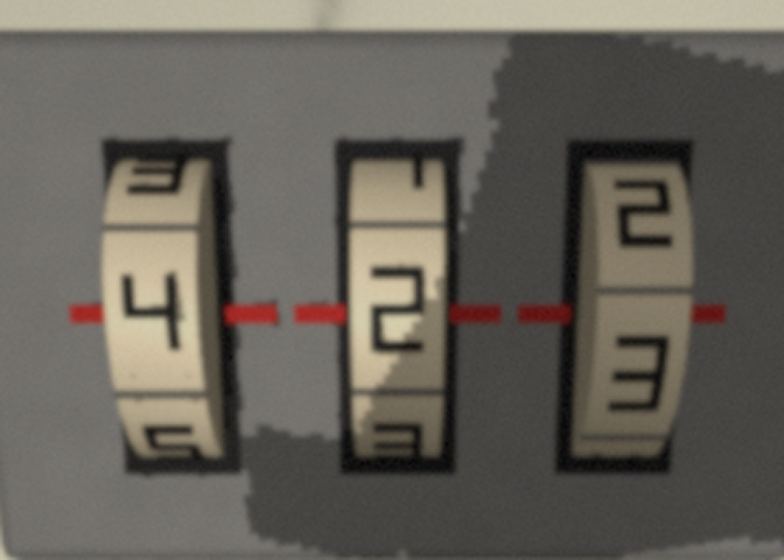

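Request:
carry_out(series=[[[6.4, 5.1, 4.0, 0, 0, 0, 0], [6.4, 5.1, 8.0, 0, 0, 0, 0], [6.4, 5.1, 9.3, 0, 0, 0, 0], [6.4, 5.1, 9.3, 0, 0, 0, 0], [6.4, 5.1, 9.3, 0, 0, 0, 0]]])

```text
clock: 29.83
eef_pos: [489.1, 252.7, 89.6]
tool_rot: [3.137, 0.008, -0.14]
force: [-0.8, 0.5, 0.9]
width: -0.0
```

Request:
carry_out(series=[[[0, 0, 0, 0, 0, 0, 0], [0, 0, 0, 0, 0, 0, 0], [0, 0, 0, 0, 0, 0, 0]]])

```text
clock: 30.08
eef_pos: [490.6, 257.6, 94.8]
tool_rot: [-3.139, 0.001, -0.135]
force: [-0.5, 0.4, -0.2]
width: -0.1
```

```bash
python3 - <<'E'
from h import *
s=read_state();print(s["eef_pos"],s["force"],abs(s["qd"]).max());p=wtop(2)-15*XW; move([*p,77.7],YW)
E
```

```text
[490.60281166 257.63361017  94.78445606] [-0.5248376   0.42153447 -0.21065753] 0.006446692779963089
shift [-0.    0.23  1.71] rot [-0.003  0.001  0.004]
```

Request:
carry_out(series=[[[0, 0.2, 1.3, 0, 0, 0, 0], [0, 0.2, 1.7, 0, 0, 0, 0], [0, 0.2, 1.7, 0, 0, 0, 0], [0.4, 0.2, 1.7, 0, 0, 0, 0], [0.9, 0.2, 1.7, 0, 0, 0, 0]]])

```text
clock: 30.5
eef_pos: [499.0, 253.7, 78.9]
tool_rot: [-3.141, 0.0, -0.135]
force: [-0.9, -1.4, 12.7]
width: 0.0
```

Request:
carry_out(series=[[[0.6, 0, 0, 0, 0, 0, 0], [1.2, 0, 0, 0, 0, 0, 0], [1.7, 0, 0, 0, 0, 0, 0], [2.0, 0, 0, 0, 0, 0, 0], [2.1, 0, 0, 0, 0, 0, 0]]])

```text
clock: 30.92
eef_pos: [521.0, 250.6, 77.5]
tool_rot: [-3.14, 0.0, -0.137]
force: [-0.4, 0.7, 5.0]
width: -0.2
```

Request:
carry_out(series=[[[0, 0, 0, 0, 0, 0, 0], [0, 0, -1.2, 0, 0, 0, 0], [-2.9, 0, -1.2, 0, 0, 0, 0], [-2.9, 0, -1.2, 0, 0, 0, 0], [-2.9, 0, -1.2, 0, 0, 0, 0]]])

```text
clock: 31.33
eef_pos: [489.5, 254.0, 88.9]
tool_rot: [3.141, 0.004, -0.134]
force: [-0.0, -0.3, 0.4]
width: 0.1
```

Request:
carry_out(series=[[[0, 0, 0, 0, 0, 0, 0], [0, 0, 0.9, 0, 0, 0, 0], [0, 0, 1.2, 0, 0, 0, 0], [0.4, 0, 1.2, 0, 0, 0, 0], [0.9, 0, 1.2, 0, 0, 0, 0]]])

```text
clock: 31.75
eef_pos: [501.6, 252.8, 78.7]
tool_rot: [-3.141, -0.001, -0.137]
force: [-1.6, -3.1, 23.7]
width: 0.1
```

Request:
carry_out(series=[[[0.6, 0, 0, 0, 0, 0, 0], [1.2, 0, 0, 0, 0, 0, 0], [1.7, 0, 0, 0, 0, 0, 0], [2.0, 0, 0, 0, 0, 0, 0], [2.1, 0, 0, 0, 0, 0, 0]]])

```text
clock: 32.17
eef_pos: [523.4, 249.7, 76.5]
tool_rot: [-3.14, -0.001, -0.139]
force: [1.1, -0.1, 5.1]
width: -0.2
```

Request:
carry_out(series=[[[0, 0, 0, 0, 0, 0, 0], [0, 0, -2, 0, 0, 0, 0], [-4, 0, -5, 0, 0, 0, 0], [-8, 0, -8, 0, 0, 0, 0], [-9.2, 0, -11, 0, 0, 0, 0]]])

```text
clock: 32.58
eef_pos: [429.5, 260.5, 180.1]
tool_rot: [3.138, 0.008, -0.137]
force: [-0.2, -0.0, 0.7]
width: 0.1
```

Request:
carry_out(series=[[[0, -5, 0, 0, 0, 0, 0], [0, -5, 0, 0, 0, 0, 0], [0, -5, 0, 0, 0, 0, 0], [0, -5, 0, 0, 0, 0, 0]]])

```text
clock: 32.92
eef_pos: [440.1, 310.9, 180.8]
tool_rot: [3.141, 0.003, -0.137]
force: [0.1, 0.1, -0.5]
width: 0.0
```

```bash
python3 - <<'E'
from h import *
s=read_state();print(s["eef_pos"],s["force"],abs(s["qd"]).max())
wheels("w29");p=wtop(2)-12*XW; move([*p,93],YW)
E
```

```text
[440.06442139 310.87512682 180.82871608] [ 0.0905099   0.08791219 -0.53510823] 0.025778956951835175
wheel 0 blob c (230, 73) wh (21, 13) phi 0.964 span [1.23, 0.79]
wheel 0 blob c (227, 92) wh (27, 3) phi 0.515 span [0.53, 0.5]
wheel 0 blob c (228, 122) wh (23, 29) phi 0.003 span [0.23, -0.23]
wheel 0 blob c (227, 151) wh (27, 9) phi -0.518 span [-0.44, -0.61]
wheel 0 blob c (233, 166) wh (15, 8) phi -0.93 span [-0.81, -1.08]
wheel 0 blob c (230, 171) wh (22, 11) phi -1.142 span [-0.91, None]
mark px 228.1 122.2
wheel 1 blob c (322, 72) wh (16, 11) phi 1.003 span [1.24, 0.85]
wheel 1 blob c (316, 90) wh (28, 4) phi 0.547 span [0.58, 0.52]
wheel 1 blob c (319, 122) wh (23, 33) phi 0.005 span [0.27, -0.27]
wheel 1 blob c (316, 151) wh (28, 5) phi -0.515 span [-0.47, -0.56]
wheel 1 blob c (316, 169) wh (28, 15) phi -1.028 span [-0.78, None]
mark px 317.3 122.3
wheel 2 blob c (402, 67) wh (18, 1) phi 1.254 span [1.25, 1.25]
wheel 2 blob c (407, 98) wh (21, 26) phi 0.401 span [0.64, 0.19]
wheel 2 blob c (406, 129) wh (28, 3) phi -0.109 span [-0.09, -0.13]
wheel 2 blob c (404, 155) wh (22, 21) phi -0.6 span [-0.39, -0.87]
wheel 2 blob c (404, 171) wh (26, 11) phi -1.127 span [-0.9, None]
mark px 406.5 122.4
shift [6.06 4.68 8.74] rot [0.002 0.004 0.001]
```

View pics/w29.png

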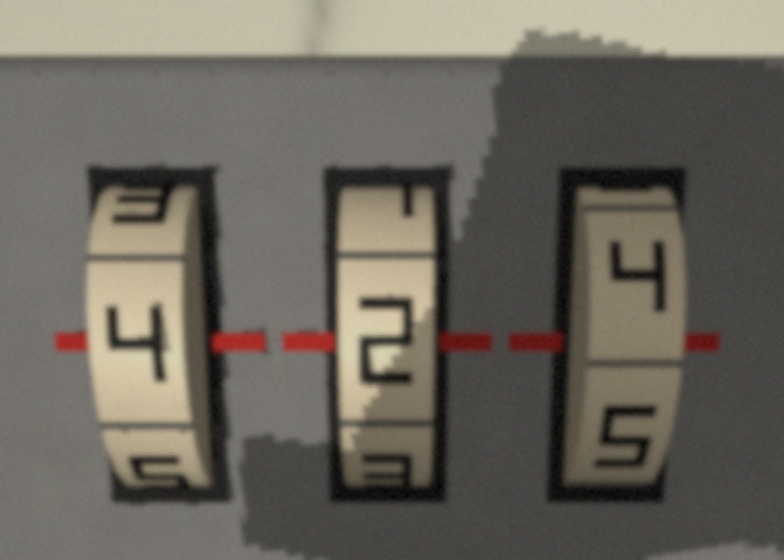

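Request:
carry_out(series=[[[6.1, 4.7, 4.0, 0, 0, 0, 0], [6.1, 4.7, 8.0, 0, 0, 0, 0], [6.1, 4.7, 8.7, 0, 0, 0, 0], [6.1, 4.7, 8.7, 0, 0, 0, 0], [6.1, 4.7, 8.7, 0, 0, 0, 0]]])

```text
clock: 33.38
eef_pos: [492.8, 253.0, 91.9]
tool_rot: [3.137, 0.007, -0.141]
force: [-0.6, 0.5, 0.6]
width: -0.1
```

Request:
carry_out(series=[[[0, 0, 0, 0, 0, 0, 0], [0, 0, 0, 0, 0, 0, 0], [0, 0, 0, 0, 0, 0, 0]]])

```text
clock: 33.63
eef_pos: [493.9, 257.8, 96.0]
tool_rot: [-3.139, 0.001, -0.136]
force: [0.0, -0.7, 0.9]
width: -0.2
```

```bash
python3 - <<'E'
from h import *
s=read_state();print(s["eef_pos"],s["force"],abs(s["qd"]).max());p=wtop(2)-12*XW; move([*p,77.7],YW)
E
```

```text
[493.85585735 257.81374295  96.01520705] [ 0.02063889 -0.68804066  0.90530009] 0.006284625639991948
shift [-0.02  0.3   1.83] rot [-0.002  0.001  0.003]
```

Request:
carry_out(series=[[[0, 0.3, 1.4, 0, 0, 0, 0], [0, 0.3, 1.8, 0, 0, 0, 0], [0, 0.3, 1.8, 0, 0, 0, 0], [0.4, 0.3, 1.8, 0, 0, 0, 0], [0.9, 0.3, 1.8, 0, 0, 0, 0]]])

```text
clock: 34.05
eef_pos: [502.4, 253.0, 78.9]
tool_rot: [-3.141, -0.0, -0.136]
force: [-1.4, -1.2, 10.8]
width: -0.3
```

Request:
carry_out(series=[[[0.5, 0, 0, 0, 0, 0, 0], [0.9, 0, 0, 0, 0, 0, 0], [1.1, 0, 0, 0, 0, 0, 0], [1.15, 0, 0, 0, 0, 0, 0], [1.15, 0, 0, 0, 0, 0, 0]]])

```text
clock: 34.47
eef_pos: [515.0, 251.3, 78.6]
tool_rot: [-3.14, -0.001, -0.137]
force: [-0.8, -1.4, 7.6]
width: 0.2
```

Request:
carry_out(series=[[[0, 0, 0, 0, 0, 0, 0], [0, 0, -2, 0, 0, 0, 0], [-4, 0, -5, 0, 0, 0, 0], [-8, 0, -8, 0, 0, 0, 0], [-9.2, 0, -11, 0, 0, 0, 0]]])

```text
clock: 34.88
eef_pos: [421.5, 262.5, 182.1]
tool_rot: [3.139, 0.006, -0.135]
force: [0.6, 0.1, 0.1]
width: 0.2
```

Request:
carry_out(series=[[[0, -5, 0, 0, 0, 0, 0], [0, -5, 0, 0, 0, 0, 0], [0, -5, 0, 0, 0, 0, 0], [0, -5, 0, 0, 0, 0, 0]]])

```text
clock: 35.22
eef_pos: [432.1, 312.7, 182.4]
tool_rot: [-3.141, 0.002, -0.135]
force: [-0.6, -0.5, -0.4]
width: 0.0
```

```bash
python3 - <<'E'
from h import *
s=read_state();print(s["eef_pos"],s["force"],abs(s["qd"]).max())
wheels("w30");p=wtop(2)-12*XW; move([*p,93],YW)
E
```

```text
[432.1422739  312.68081755 182.44902811] [-0.59556607 -0.4736816  -0.37788986] 0.024832667254203793
wheel 0 blob c (217, 55) wh (5, 7) phi 1.116 span [1.37, 0.99]
wheel 0 blob c (232, 58) wh (21, 13) phi 0.991 span [1.38, 0.81]
wheel 0 blob c (228, 77) wh (28, 3) phi 0.523 span [0.54, 0.5]
wheel 0 blob c (230, 108) wh (23, 28) phi 0.003 span [0.22, -0.22]
wheel 0 blob c (228, 136) wh (28, 10) phi -0.505 span [-0.42, -0.6]
wheel 0 blob c (235, 153) wh (15, 9) phi -0.917 span [-0.8, -1.08]
wheel 0 blob c (224, 156) wh (9, 10) phi -1.055 span [-0.89, None]
wheel 0 blob c (236, 161) wh (12, 1) phi None span [None, None]
mark px 229.4 107.7
wheel 1 blob c (318, 57) wh (27, 11) phi 1.04 span [None, 0.87]
wheel 1 blob c (318, 76) wh (27, 4) phi 0.538 span [0.57, 0.51]
wheel 1 blob c (320, 108) wh (22, 34) phi 0.008 span [0.28, -0.27]
wheel 1 blob c (318, 138) wh (27, 7) phi -0.529 span [-0.47, -0.59]
wheel 1 blob c (316, 154) wh (24, 14) phi -0.961 span [-0.76, -1.37]
mark px 318.9 108.0
wheel 2 blob c (406, 58) wh (23, 12) phi 0.994 span [1.3, 0.82]
wheel 2 blob c (408, 78) wh (28, 3) phi 0.515 span [0.53, 0.5]
wheel 2 blob c (409, 108) wh (21, 32) phi -0.004 span [0.25, -0.26]
wheel 2 blob c (408, 138) wh (28, 2) phi -0.534 span [-0.52, -0.54]
wheel 2 blob c (402, 154) wh (17, 8) phi -0.951 span [-0.84, -1.1]
wheel 2 blob c (414, 158) wh (8, 9) phi -1.098 span [-0.93, None]
wheel 2 blob c (401, 160) wh (13, 6) phi -1.188 span [-1.05, None]
mark px 408.4 108.3
shift [6.83 4.76 8.88] rot [0.001 0.002 0.002]
```

View pics/w30.png

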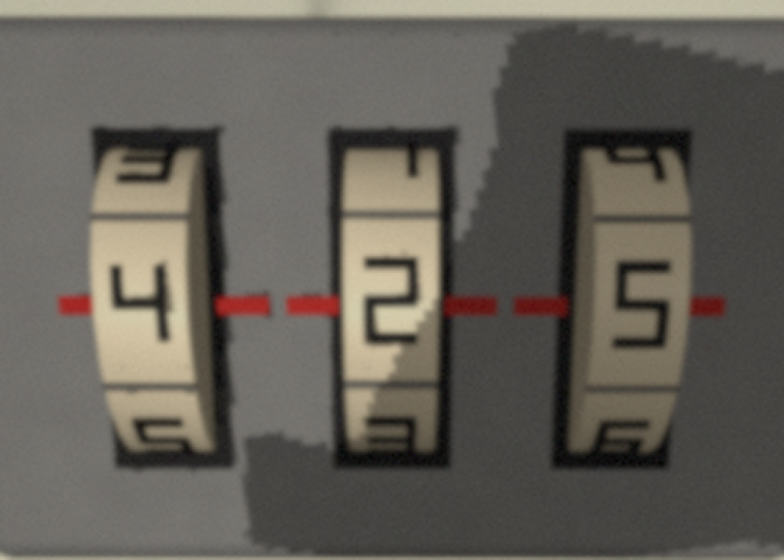

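Wheels read 4-2-5, each within about 0.01 rad of its mark. Next is the scoop.

```bash
python3 - <<'E'
from h import *
move([640,-18,185],0.125)
E
```

```text
shift [25.07 29.81 -0.34] rot [ 0.001  0.002 -0.262]
```

Request:
carry_out(series=[[[25.1, 29.8, -0.3, 0, 0, -0.262, 4.5], [25.1, 29.8, -0.3, 0, 0, -0.262, 4.5], [25.1, 29.8, -0.3, 0, 0, -0.262, 4.5], [25.1, 29.8, -0.3, 0, 0, -0.262, 4.5], [25.1, 29.8, -0.3, 0, 0, -0.262, 4.5]]])

```text
clock: 35.68
eef_pos: [543.8, 132.4, 182.5]
tool_rot: [3.141, 0.004, 0.124]
force: [0.9, 0.6, -0.1]
width: 45.0
```

```bash
python3 - <<'E'
from h import *
print(read_state()["eef_pos"]);move([640,-18,185],0.125)
E
```

```text
[543.82270868 132.42260736 182.50246276]
shift [ 7.69 16.11 -0.28] rot [ 0.     0.004 -0.001]
```

Request:
carry_out(series=[[[7.7, 16.1, -0.3, 0, 0, 0, 4.5], [7.7, 16.1, -0.3, 0, 0, 0, 4.5], [7.7, 16.1, -0.3, 0, 0, 0, 4.5], [7.7, 16.1, -0.3, 0, 0, 0, 4.5], [7.7, 16.1, -0.3, 0, 0, 0, 4.5]]])

```text
clock: 36.1
eef_pos: [642.3, -24.9, 184.4]
tool_rot: [3.137, 0.003, 0.114]
force: [0.4, -0.3, -0.6]
width: 45.0
```

Request:
carry_out(series=[[[0, 0, 0, 0, 0, 0, 4.5], [0, 0, 0, 0, 0, 0, 4.5], [0, 0, 0, 0, 0, 0, 4.5]]])

```text
clock: 36.35
eef_pos: [638.9, -12.9, 185.5]
tool_rot: [-3.14, 0.004, 0.126]
force: [0.1, 0.5, 0.2]
width: 44.5
```

```bash
python3 - <<'E'
from h import *
s=read_state();print(s["eef_pos"],s["tool_rot"],abs(s["qd"]).max())
d=wrist(); cv2.imwrite("pics/w31.png",d["img"]); print(d["T"].tolist())
crop(d,250,120,400,300,4,"w31c")
E
```

```text
[638.8504085  -12.87155408 185.48411169] [-3.13959084  0.00383374  0.12640021] 0.019856390776552334
[[0.12546844846070895, -0.9470884693619622, -0.2954337483133475, 715.098612077292], [-0.9920954672351916, -0.12039494387366083, -0.035378544077472866, -3.0034234865506217], [-0.00206211838798219, 0.2975373736041744, -0.9547079443350627, 328.6736901320676], [0.0, 0.0, 0.0, 1.0]]
```

View pics/w31.png

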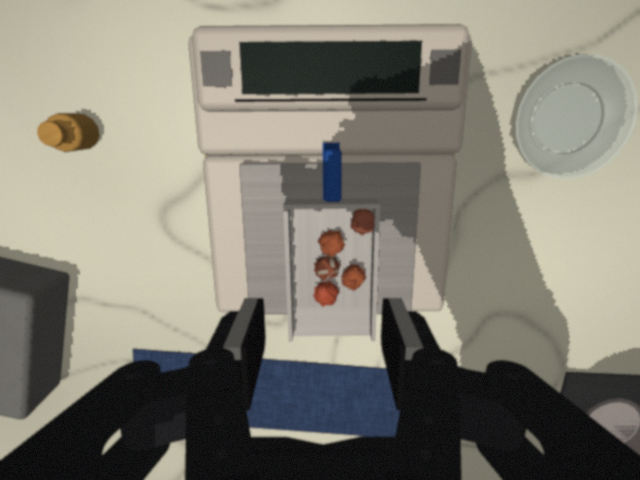

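View pics/w31c.png

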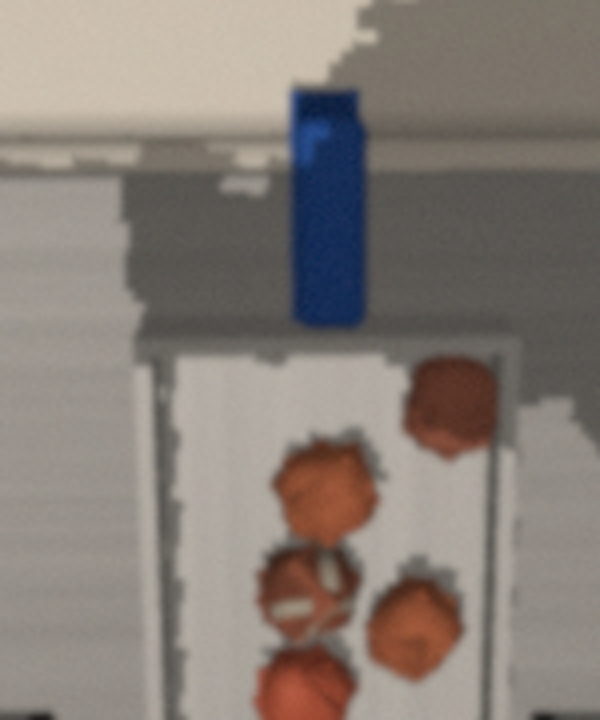

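```bash
python3 - <<'E'
from h import *
d=wrist(); s=read_state()
T=np.eye(4);T[:3,:3]=R.from_euler('xyz',[-3.13959,.003834,.1264]).as_matrix();T[:3,3]=[638.85,-12.87,185.48];d["T"]=T@d["T_tool_cam"]
P=[ray(d,*q,100) for q in [(323.3,201.3),(341.3,201.3),(323.4,150),(341,150)]]
print(np.round(P,1)); m=np.mean(P,0); print(m.round(1), np.arctan2(*( (P[2]+P[3]-P[0]-P[1])[[1,0]])))
B=[ray(d,*q,58) for q in [(250+137/4,120+335/4+1),(250+520/4,120+335/4+1)]]; print(np.round(B,1),np.mean(B,0))
for q in [(242,163),(420,161),(441,311),(216,311)]: print("pan/plate",ray(d,*q,38).round(1))
a=.124; print("origin via fin",m[:2]-61*np.array([np.cos(a),np.sin(a)]))
print(s["eef_pos"],s["tool_rot"]); move([m[0],m[1],130],.125)
E
```

```text
[[667.7  -8.9 100. ]
 [669.  -19.2 100. ]
 [696.4  -5.3 100. ]
 [697.6 -15.  100. ]]
[682.6 -12.1 100. ] 0.1348063186904948
[[653.2  16.2  58. ]
 [661.4 -48.7  58. ]] [657.31674571 -16.24870148  58.        ]
pan/plate [675.   50.4  38. ]
pan/plate [692.3 -75.   38. ]
pan/plate [ 578.4 -114.8   38. ]
pan/plate [555.7  63.3  38. ]
origin via fin [622.11100408 -19.63176517]
[639.15459065 -12.24883248 185.8993801 ] [-3.14011851e+00  2.99110373e-03  1.27854219e-01]
shift [4.33 0.55 5.58] rot [-0.001  0.003  0.003]
```

Request:
carry_out(series=[[[4.3, 0.5, 2.0, 0, 0, 0, 4], [4.3, 0.5, 4.0, 0, 0, 0, 4], [4.3, 0.5, 5.0, 0, 0, 0, 4], [4.3, 0.5, 5.0, 0, 0, 0, 4], [4.3, 0.5, 5.0, 0, 0, 0, 4]]])

```text
clock: 36.87
eef_pos: [682.1, -12.7, 135.5]
tool_rot: [-3.14, 0.004, 0.127]
force: [0.0, 0.8, 1.1]
width: 39.9
```

```bash
python3 - <<'E'
from h import *
s=read_state();print(s["eef_pos"],s["tool_rot"],abs(s["qd"]).max())
d=wrist(); crop(d,200,200,440,440,2.4,"w32"); move([682.6,-12.1,68],.127)
E
```

```text
[682.06197714 -12.66618313 135.52029777] [-3.14037296  0.00425912  0.12674366] 0.029164819645305446
shift [ 0.   -0.06  6.86] rot [-0.001  0.002 -0.001]
```

View pics/w32.png

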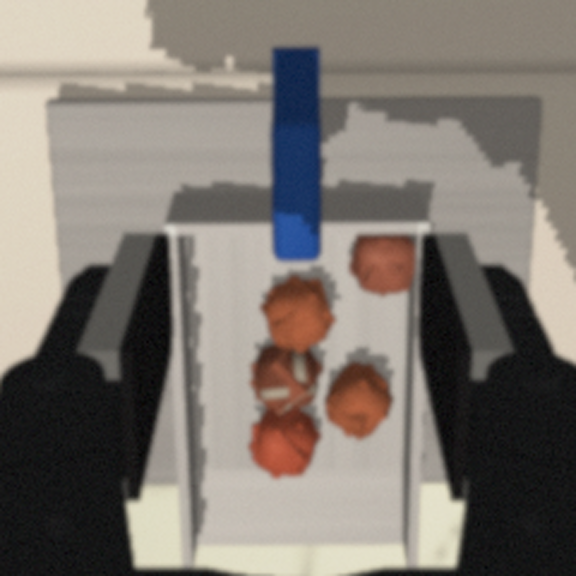

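Request:
carry_out(series=[[[0, 0, 2.5, 0, 0, 0, 4], [0, 0, 5, 0, 0, 0, 4], [0, 0, 6.3, 0, 0, 0, 4], [0, 0, 6.7, 0, 0, 0, 4], [0, 0, 6.7, 0, 0, 0, 4]]])

```text
clock: 37.33
eef_pos: [682.7, -13.7, 68.7]
tool_rot: [-3.141, 0.003, 0.125]
force: [-0.4, 0.1, -0.3]
width: 39.9
```

Request:
carry_out(series=[[[0, 0, 0, 0, 0, 0, 4], [0, 0, 0, 0, 0, 0, 4]]])

```text
clock: 37.5
eef_pos: [684.4, -13.5, 70.5]
tool_rot: [-3.141, -0.001, 0.125]
force: [0.9, 0.7, 0.4]
width: 40.1
```

```bash
python3 - <<'E'
from h import *
s=read_state();print(s["eef_pos"],s["tool_rot"],abs(s["qd"]).max(),s["force"])
d=wrist(); crop(d,200,200,440,440,2.4,"w33")
E
```

```text
[684.35930945 -13.47327642  70.51498127] [-3.14083800e+00 -6.28730788e-04  1.24697548e-01] 0.0017732501311835916 [0.87689345 0.71066457 0.37044611]
```

View pics/w33.png

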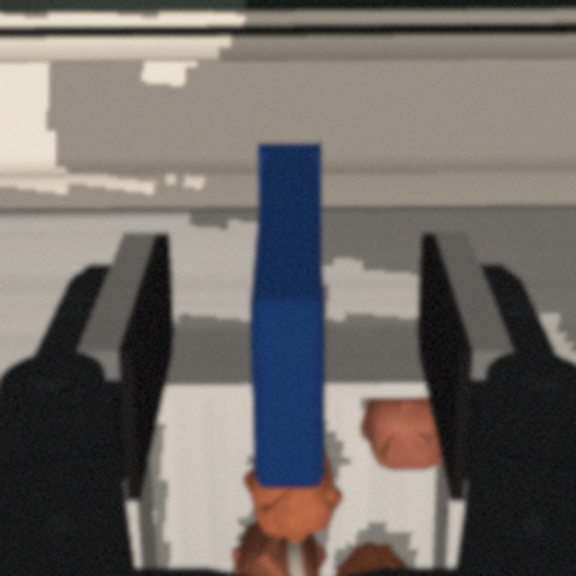

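Request:
carry_out(series=[[[0, -0.1, 0.1, 0, 0, 0, 4], [0, -0.1, 0.1, 0, 0, 0, 2], [0, -0.1, 0.1, 0, 0, 0, 0.4], [0, -0.1, 0.1, 0, 0, 0, 0.4], [0, -0.1, 0.1, 0, 0, 0, 0.4]]])

```text
clock: 37.97
eef_pos: [683.3, -12.7, 68.1]
tool_rot: [-3.141, 0.002, 0.125]
force: [-0.8, -0.7, 2.6]
width: 9.1
```

Request:
carry_out(series=[[[0, 0, 0, 0, 0, 0, 0.4], [0, 0, 0, 0, 0, 0, 0.4]]])

```text
clock: 38.13
eef_pos: [683.3, -12.8, 68.1]
tool_rot: [-3.141, 0.002, 0.125]
force: [-0.1, -0.3, 3.2]
width: 9.4
```

```bash
python3 - <<'E'
from h import *
s=read_state();print(s["eef_pos"],s["tool_rot"],s["width"],s["force"],s["torque"],s["qpos"].round(2))
E
```

```text
[683.28756823 -12.78526655  68.0998343 ] [-3.14094722e+00  1.70257415e-03  1.24677043e-01] 9.379431193779165 [-0.10678726 -0.31445584  3.19002997] [-0.03076185  0.11223455  0.06172941] [ 0.29  0.93 -0.57  1.52  0.6   0.87 -1.94]
```

Request:
carry_out(series=[[[0, 0, -1, 0, 0, 0, 0.4], [0, 0, -2.5, 0, 0, 0, 0.4], [0, 0, -4.5, 0, 0, 0, 0.4], [0, 0, -6.5, 0, 0, 0, 0.4], [0, 0, -8.5, 0, 0, 0, 0.4]]])

```text
clock: 38.55
eef_pos: [683.2, -12.7, 154.5]
tool_rot: [-3.141, 0.002, 0.125]
force: [0.5, 0.5, -1.9]
width: 9.0
```

Request:
carry_out(series=[[[0, 0, -2, 0, 0, 0, 0.4], [0, 0, -4, 0, 0, 0, 0.4], [0, 0, -5.5, 0, 0, 0, 0.4], [0, 0, -6.5, 0, 0, 0, 0.4], [0, 0, -6.5, 0, 0, 0, 0.4]]])

```text
clock: 38.97
eef_pos: [684.8, -12.4, 221.1]
tool_rot: [-3.141, -0.003, 0.125]
force: [-0.2, 0.9, -1.8]
width: 9.1
```

```bash
python3 - <<'E'
from h import *
s=read_state();print(s["eef_pos"],s["tool_rot"],s["width"],s["force"],s["torque"])
d=wrist(); cv2.imwrite("pics/w34.png",d["img"])
t=get_image("top"); crop(t,470,190,590,300,6,"t2"); sc=get_image("scene"); crop(sc,110,250,230,370,5,"s2")
E
```

```text
[684.77209623 -12.41529726 221.08340179] [-3.14108251e+00 -2.74609145e-03  1.24748809e-01] 9.074951568576799 [-0.1753513  0.9360359 -1.8132236] [ 0.05221008 -0.17191005 -0.05715353]
```

View pics/w34.png

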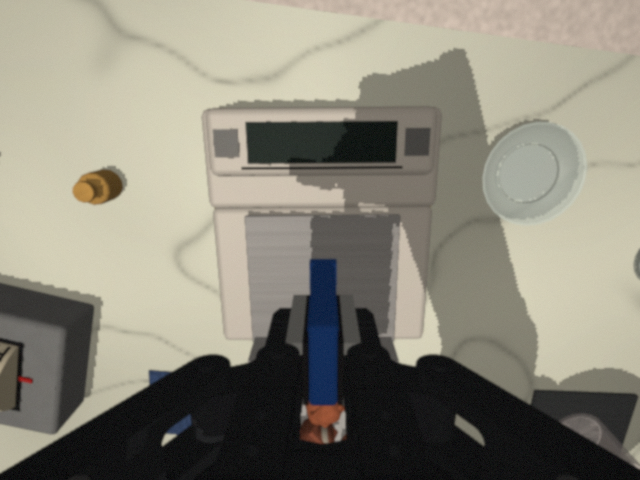

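View pics/t2.png

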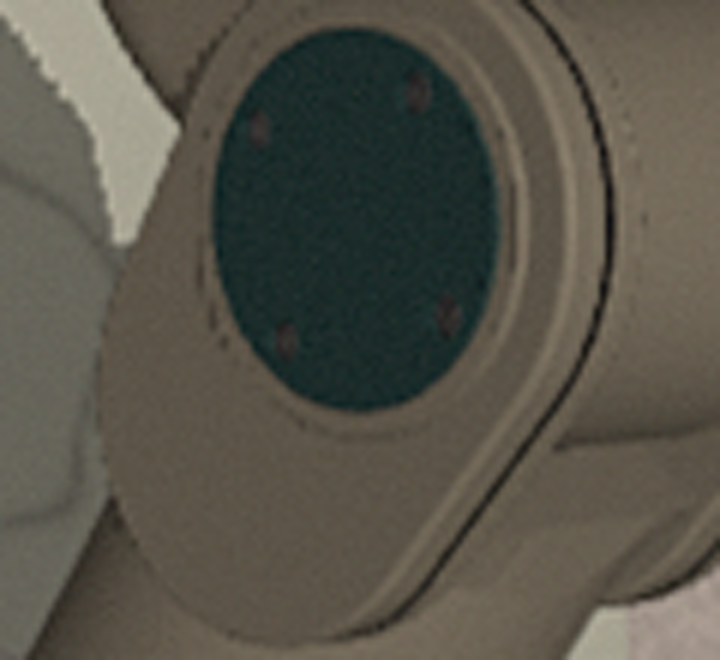

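View pics/s2.png

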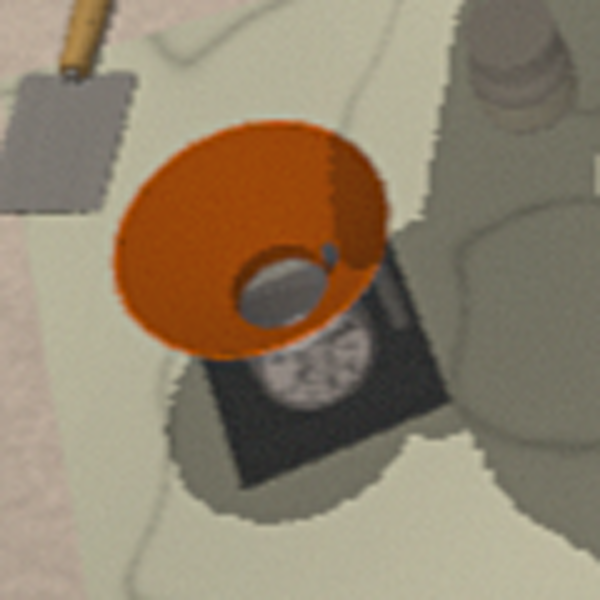

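```bash
python3 - <<'E'
from h import *
t=get_image("top"); sc=get_image("scene")
for nm,d,im,roi in (("scene",sc,cv2.imread("pics/scene0.png"),(110,250,230,345)),("top",t,cv2.imread("pics/top0.png"),(490,210,575,290))):
    hsv=cv2.cvtColor(im,cv2.COLOR_BGR2HSV); h,s,v=cv2.split(hsv)
    m=(h<18)&(s>170)&(v>70); k=np.zeros_like(m); k[roi[1]:roi[3],roi[0]:roi[2]]=1; m&=k
    cs,_=cv2.findContours(m.astype(np.uint8),cv2.RETR_EXTERNAL,cv2.CHAIN_APPROX_NONE); c=max(cs,key=cv2.contourArea); c=cv2.convexHull(c)
    W=np.array([ray(d,*p[0],132)[:2] for p in c]); (cx,cy),r=cv2.minEnclosingCircle(W.astype(np.float32)); print(nm,cv2.contourArea(c),(cx,cy),r, W.min(0),W.max(0))
E
```

```text
scene 1946.5 (464.5401916503906, -317.3874816894531) 64.92642211914062 [ 400.22747522 -381.71760255] [ 528.00336289 -254.71055715]
top 2675.5 (462.4106140136719, -319.40087890625) 64.90619659423828 [ 399.14466055 -383.4872796 ] [ 525.49809973 -254.97297559]
```

```bash
cat > kin.py <<'E'
import numpy as np, itertools
from scipy.spatial.transform import Rotation as R
S=[([1.171197,.629364,.038418,1.518337,-.027005,.996305,-.019992],[212.805,-613.529,230.387],[-3.13969554e+00,7.2656e-06,3.33825e-01])]
def chainR(q,sg,off):
    M=R.identity(); Ps=[M]
    for i,ax in enumerate("zyzyzyz"):
        M=M*R.from_euler(ax,sg[i]*q[i]+off[i]); Ps.append(M)
    return Ps
E
python3 - <<'E'
from h import *
from kin import *
s=read_state(); S.append((list(s["qpos"]),list(s["eef_pos"]),list(s["tool_rot"])))
print(S[1])
best=[]
for sg in itertools.product([1,-1],repeat=7):
  if sg[1]!=1: continue
  for o1 in [0]:
   for o7 in np.arange(4)*np.pi/2:
    e=0
    for q,p,r in S:
        M=chainR(q,sg,[o1,0,0,0,0,0,o7])[-1]; e+=(M.inv()*R.from_euler('xyz',r)).magnitude()
    best.append((e,sg,o7))
best.sort(key=lambda b:b[0]); print(*best[:4],sep="\n")
E
```

```text
([np.float64(0.3243072538354173), np.float64(0.7689639616144458), np.float64(-0.6557884986335414), np.float64(1.413207573294855), np.float64(0.48710939545924387), np.float64(1.1288734443509583), np.float64(-1.8515660175132276)], [np.float64(682.5957376913026), np.float64(-13.128366849501168), np.float64(216.3223102801767)], [np.float64(-3.140827417952364), np.float64(0.004666224040325906), np.float64(0.12492274421323946)])
(1.0008882609160784e-06, (-1, 1, -1, 1, -1, 1, -1), np.float64(1.5707963267948966))
(0.9175030459404013, (1, 1, 1, 1, 1, 1, 1), np.float64(4.71238898038469))
(1.0282285062758874, (-1, 1, -1, 1, 1, 1, -1), np.float64(1.5707963267948966))
(1.3884128031693268, (-1, 1, 1, 1, -1, 1, -1), np.float64(1.5707963267948966))
```

```bash
python3 - <<'E'
from h import *
from kin import *
s=read_state(); S.append((list(s["qpos"]),list(s["eef_pos"]),list(s["tool_rot"])))
sg=(-1,1,-1,1,-1,1,-1);off=[0]*6+[np.pi/2]
A=[];b=[]
for q,p,r in S:
    P=chainR(q,sg,off); z=[0,0,1];x=[1,0,0]
    A.append(np.stack([z,P[2].apply(z),P[4].apply(z),P[7].apply(z)],1)); b.append(p)
A=np.vstack(A);b=np.hstack(b)
x,res,_,_=np.linalg.lstsq(A,b,rcond=None); print(x,res,(A@x-b).round(2))
E
```

```text
[1305.02796934  610.32260481  347.35376759 1378.07256449] [876.06707743] [27.01 11.85  0.65  0.97  2.07 -0.65]
```

```bash
cat >> h.py <<'E'
import json
def log():
    s=read_state()
    open("log.jsonl","a").write(json.dumps([list(map(float,s["qpos"])),list(map(float,s["eef_pos"])),list(map(float,s["tool_rot"]))])+"\n"); return s
E
python3 - <<'E'
from h import *
s=log();print(s["eef_pos"],s["tool_rot"]); move([614,-107,200],.55); move([543.4,-201.7,185],.97)
E
```

```text
[682.59573769 -13.12836685 216.32231028] [-3.14082742  0.00466622  0.12492274]
shift [-7.97  8.46  1.66] rot [-0.002  0.004 -0.425]
shift [-16.15  16.98   3.19] rot [-0.003  0.004 -0.845]
```

Request:
carry_out(series=[[[-1, 1, 0, 0, 0, -0.06, 0.4], [-2.6, 2.7, 0, 0, 0, -0.14, 0.4], [-4.4, 4.6, 0, 0, 0, -0.23, 0.4], [-6.2, 6.5, 0, 0, 0, -0.32, 0.4], [-8.0, 8.4, 0, 0, 0, -0.41, 0.4]]])

```text
clock: 39.63
eef_pos: [613.2, -106.9, 216.7]
tool_rot: [-3.139, 0.003, 0.54]
force: [-0.2, 0.2, -2.5]
width: 9.3
```

```bash
python3 - <<'E'
from h import *
s=log();print(s["eef_pos"],s["tool_rot"]);  move([543.4,-201.7,190],.97)
E
```

```text
[ 613.16073698 -106.9035297   216.70403821] [-3.13889046  0.0032479   0.53992262]
shift [-10.85   4.55   2.69] rot [-0.003  0.003 -0.43 ]
```

Request:
carry_out(series=[[[-2.4, 1.0, 0.5, 0, 0, -0.09, 0.4], [-4.8, 2, 1, 0, 0, -0.18, 0.4], [-7.2, 3, 1.7, 0, 0, -0.27, 0.4], [-9.5, 4, 2.3, 0, 0, -0.36, 0.4], [-10.8, 4.5, 2.6, 0, 0, -0.43, 0.4]]])

```text
clock: 40.05
eef_pos: [541.2, -203.4, 189.9]
tool_rot: [-3.136, 0.005, 0.966]
force: [-1.2, -0.6, -1.7]
width: 9.2
```

Request:
carry_out(series=[[[0, 0, 0, 0, 0, 0, 0.4], [0, 0, 0, 0, 0, 0, 0.4], [0, 0, 0, 0, 0, 0, 0.4]]])

```text
clock: 40.3
eef_pos: [545.1, -198.7, 191.9]
tool_rot: [-3.139, -0.001, 0.964]
force: [0.4, 0.2, -1.6]
width: 8.9
```

```bash
python3 - <<'E'
from h import *
s=log();print(s["eef_pos"],s["tool_rot"],s["width"],s["qpos"].round(2));  move([543.4,-201.7,185],.97)
t=get_image("top"); crop(t,400,150,600,310,4,"t3"); sc=get_image("scene"); crop(sc,100,180,300,380,3,"s3")
from kin import *
E
```

```text
[ 545.05991124 -198.73522105  191.90412676] [-3.13916564e+00 -6.86460704e-04  9.64403739e-01] 8.884077359767476 [ 0.84  0.73 -0.9   1.74  0.66  1.01 -0.92]
shift [-0.34  0.03  0.69] rot [-0.002 -0.001 -0.006]
```

View pics/t3.png

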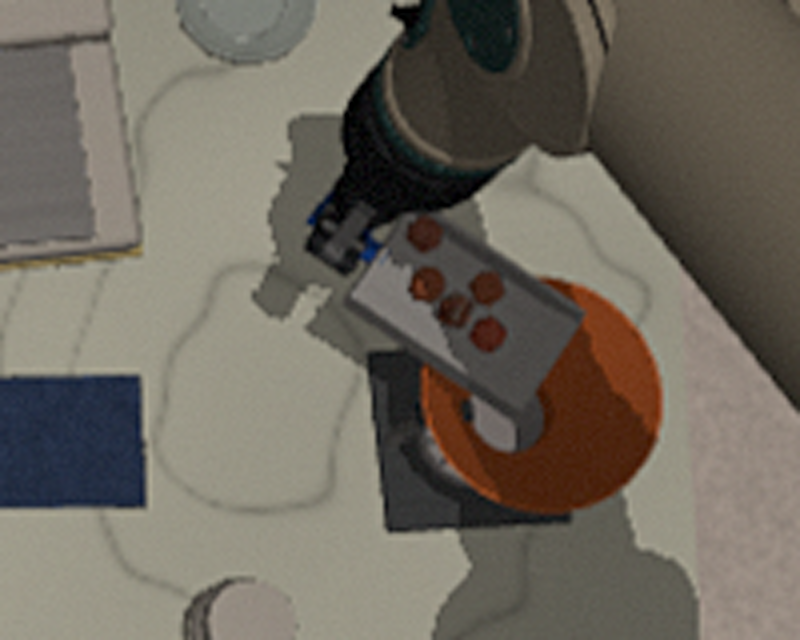

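View pics/s3.png

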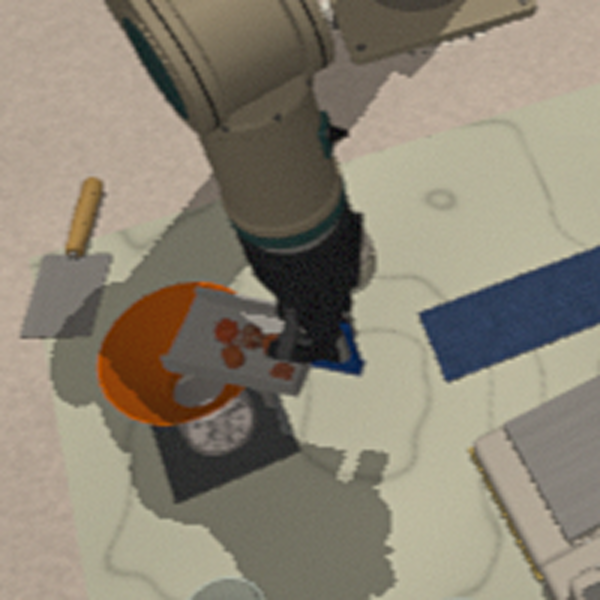

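```bash
python3 - <<'E'
from h import *
from kin import *
t=get_image("top"); print(ray(t,538.7,240.5,167))
s=read_state(); T=toolT(); print((T@np.array([-133.5,0,21,1]))[:3])
P=chainR(s["qpos"],(-1,1,-1,1,-1,1,-1),[0]*6+[np.pi/2]); f=P[4].apply([0,0,1]); print("f",f,"up",P[2].apply([0,0,1]))
for a in (0,30,45,60,70):
    tz=T[:3,:3]@R.from_rotvec([0,np.radians(a),0]).as_matrix()@[0,0,1]; print(a,tz.round(2),np.arccos(f@tz))
L=np.array([-13.35,0,2.1])
for a in np.arange(0,75,7): 
    r=np.radians(a); print(a,round(r,3),(L-R.from_rotvec([0,r,0]).apply(L)).round(2))
E
```

```text
[ 471.76634384 -316.46979523  167.        ]
[ 469.45816097 -308.25084833  171.28641286]
f [ 0.80494145  0.25877444 -0.53395229] up [ 0.44321199 -0.49337042  0.74843086]
0 [-0.  0. -1.] 1.0084362821457058
30 [ 0.28  0.41 -0.87] 0.6485892493780184
45 [ 0.4   0.58 -0.71] 0.5528292439567782
60 [ 0.49  0.71 -0.5 ] 0.5601965219519475
70 [ 0.53  0.77 -0.34] 0.6227068248934305
0 0.0 [0. 0. 0.]
7 0.122 [-0.36  0.   -1.61]
14 0.244 [-0.9   0.   -3.17]
21 0.367 [-1.64  0.   -4.64]
28 0.489 [-2.55  0.   -6.02]
35 0.611 [-3.62  0.   -7.28]
42 0.733 [-4.83  0.   -8.39]
49 0.855 [-6.18  0.   -9.35]
56 0.977 [ -7.63   0.   -10.14]
63 1.1 [ -9.16   0.   -10.75]
70 1.222 [-10.76   0.   -11.16]
```

Request:
carry_out(series=[[[-0.36, 0, -1.4, 0, 0.122, 0, 0.4], [-0.9, 0, -2.7, 0, 0.244, 0, 0.4], [-1.64, 0, -3.9, 0, 0.367, 0, 0.4], [-1.64, 0, -3.6, 0, 0.367, 0, 0.4], [-1.64, 0, -3.3, 0, 0.367, 0, 0.4]]])

```text
clock: 40.87
eef_pos: [533.6, -218.0, 223.9]
tool_rot: [-3.138, -0.365, 0.955]
force: [0.3, 0.8, -2.7]
width: 9.5
```

```bash
python3 - <<'E'
from h import *
s=log();print(s["eef_pos"],s["tool_rot"],s["width"],s["qpos"].round(2))
T=toolT(); print((T@np.array([-133.5,0,21,1]))[:3], "tilt",np.degrees(np.arccos(-T[2,2])))
print((T@np.array([50,0,38,1]))[:3])
t=get_image("top"); crop(t,400,150,600,310,4,"t4")
E
```

```text
[ 533.59736472 -218.04323687  223.93975138] [-3.1380122  -0.36463118  0.95498601] 9.520709654323198 [ 1.21  0.79 -1.13  1.78  0.47  0.87 -0.63]
[ 465.81901075 -313.69894058  156.7137811 ] tilt 20.892789860948945
[ 568.29580705 -168.77108005  206.26851309]
```

View pics/t4.png

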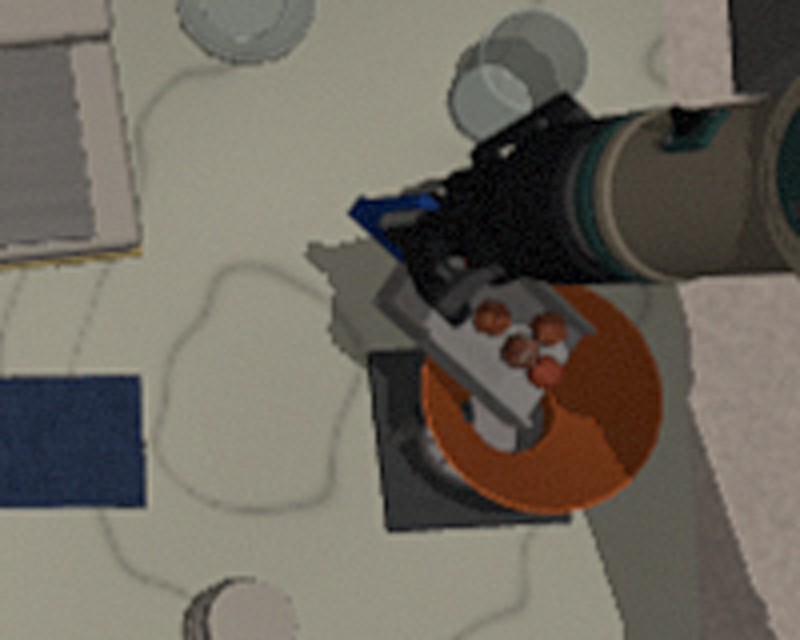

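Request:
carry_out(series=[[[-0.28, 0, -1.35, 0, 0.122, 0, 0.4], [-0.74, 0, -2.7, 0, 0.244, 0, 0.4], [-1.4, 0, -3.9, 0, 0.367, 0, 0.4], [-2.25, 0, -5.1, 0, 0.489, 0, 0.4], [-3.25, 0, -6.1, 0, 0.611, 0, 0.4]]])

```text
clock: 41.33
eef_pos: [507.1, -255.2, 271.9]
tool_rot: [3.139, -0.98, 0.97]
force: [0.2, 0.9, -2.2]
width: 9.3
```

```bash
python3 - <<'E'
from h import *
s=log();print(s["eef_pos"],s["tool_rot"],s["width"],s["qpos"].round(2),s["force"])
T=toolT(); print((T@np.array([-133.5,0,21,1]))[:3], "tilt",np.degrees(np.arccos(-T[2,2])))
t=get_image("top"); crop(t,400,150,600,310,4,"t5"); sc=get_image("scene"); crop(sc,100,180,300,380,3,"s5")
E
```

```text
[ 507.10474216 -255.21880801  271.90205554] [ 3.138994   -0.98042252  0.97041955] 9.34082536995966 [ 1.56  1.03 -1.23  1.74 -0.05  0.88  0.03] [ 0.1666513   0.86529699 -2.22521645]
[ 475.02068343 -302.17464589  149.30918273] tilt 56.17420224259313
```

View pics/t5.png

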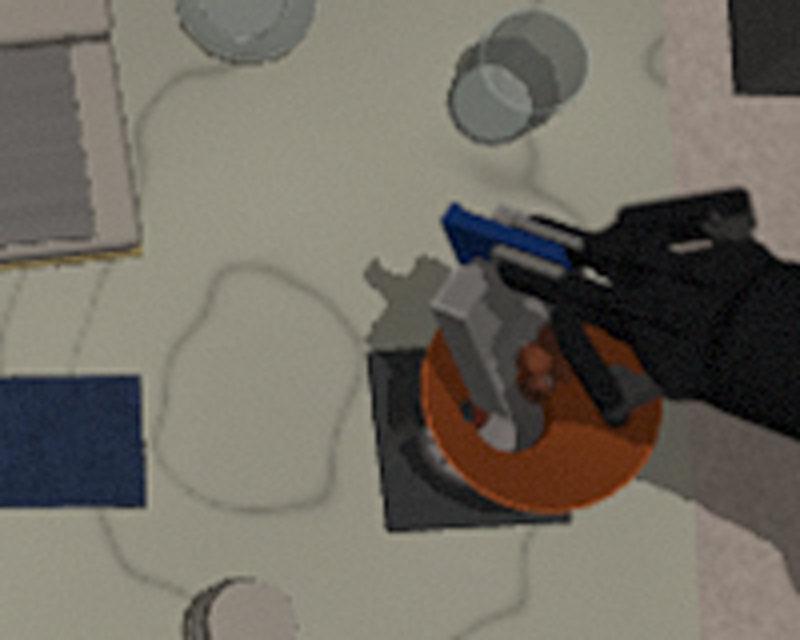

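View pics/s5.png

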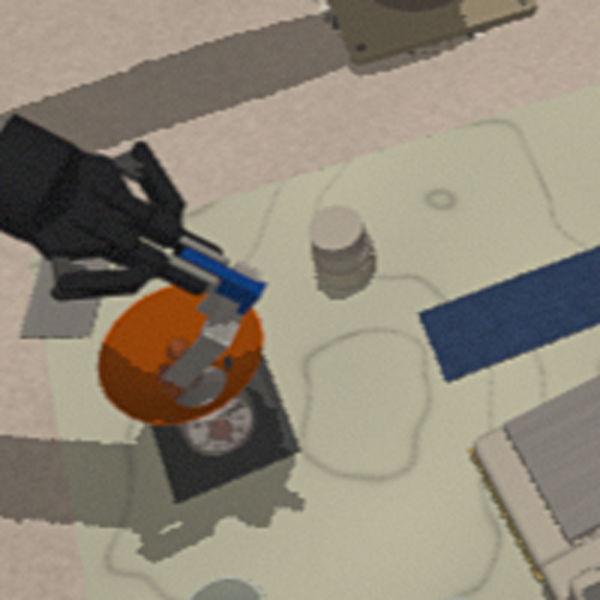

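Request:
carry_out(series=[[[-0.3, 0, -1.3, 0, 0.11, 0, 0.4], [-0.5, 0, -1.9, 0, 0.17, 0, 0.4], [-0.5, 0, -1.9, 0, 0.17, 0, 0.4], [-0.5, 0, -1.9, 0, 0.17, 0, 0.4], [-0.5, 0, -1.9, 0, 0.17, 0, 0.4]]])

```text
clock: 41.85
eef_pos: [496.2, -268.9, 277.9]
tool_rot: [-3.139, -1.145, 0.968]
force: [0.7, 0.6, -1.2]
width: 9.4
```

```bash
python3 - <<'E'
from h import *
s=log();print(s["eef_pos"],s["tool_rot"],s["width"],s["qpos"].round(2),s["force"])
T=toolT(); print((T@np.array([-133.5,0,21,1]))[:3], "tilt",np.degrees(np.arccos(-T[2,2])))
t=get_image("top"); crop(t,450,190,570,300,6,"t6"); sc=get_image("scene"); crop(sc,100,240,220,360,5,"s6")
d=wrist(); cv2.imwrite("pics/w35.png",d["img"])
E
```

```text
[ 496.20108563 -268.85012065  277.87887354] [-3.13926973 -1.14482299  0.96771722] 9.351576106341177 [ 1.61  1.13 -1.23  1.71 -0.15  0.94  0.16] [ 0.70768842  0.627648   -1.22699809]
[ 475.71978612 -298.50462805  147.63150672] tilt 65.59359595044067
```

View pics/t6.png

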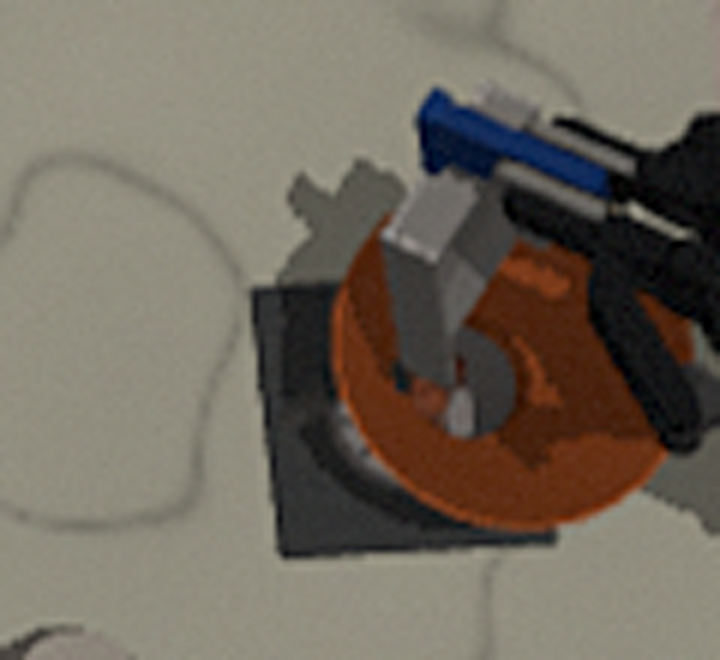

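View pics/s6.png

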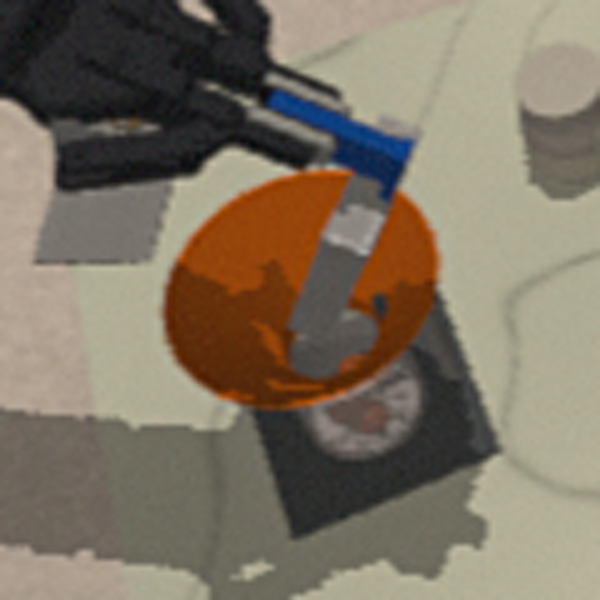

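View pics/w35.png

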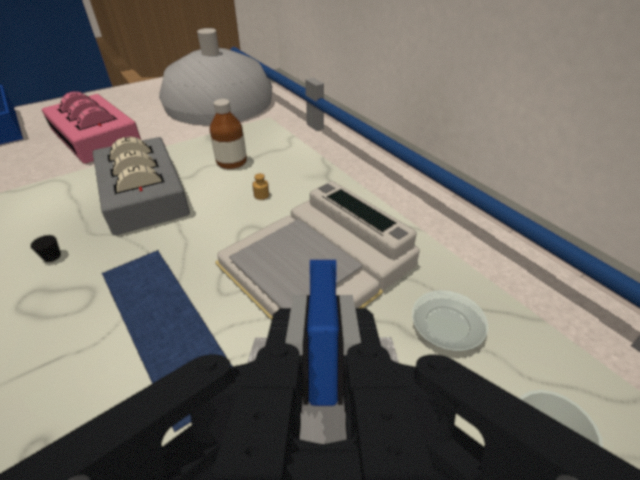

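Request:
carry_out(series=[[[0, 0, 0, 0, 0, 0, 0.4], [0, 0, 0, 0, 0, 0, 0.4], [0, 0, 0, 0, 0, 0, 0.4], [0, 0, 0, 0, 0, 0, 0.4], [0, 0, 0, 0, 0, 0, 0.4]]])

```text
clock: 42.42
eef_pos: [494.9, -271.7, 276.8]
tool_rot: [-3.136, -1.147, 0.96]
force: [-0.1, -0.2, -0.9]
width: 8.9
```

```bash
python3 - <<'E'
from h import *
L=np.array([-13.35,0,2.1])
T=toolT(); print(read_state()["eef_pos"])
# target: level, TCP moved back
Rt=R.from_euler('xyz',[np.pi,0,.97]).as_matrix()
for a in (28,0):
  Ra=Rt@R.from_rotvec([0,np.radians(a),0]).as_matrix()
  lip=np.array([480,-293,175 if a else 190]); p=lip-Ra@(L*10)
  print(p); move(p,Rt=Ra)
E
```

```text
[ 494.91875111 -271.68581439  276.75934573]
[ 541.06060321 -203.90029894  256.21635308]
shift [ 1.5  -0.07  8.32] rot [ 0.003 -0.658 -0.005]
[ 555.46748741 -182.87775727  211.        ]
shift [-1.57 -0.07 12.5 ] rot [ 1.000e-03 -1.147e+00 -6.000e-03]
```

Request:
carry_out(series=[[[0.0, 0, 0.8, 0, -0.1, 0, 0.4], [0.2, 0, 2.2, 0, -0.21, 0, 0.4], [0.5, 0, 3.8, 0, -0.33, 0, 0.4], [0.9, 0, 5.4, 0, -0.45, 0, 0.4], [1.2, 0, 7.0, 0, -0.56, 0, 0.4]]])

```text
clock: 42.83
eef_pos: [534.7, -214.8, 260.2]
tool_rot: [3.142, -0.583, 0.963]
force: [1.1, 0.6, -2.3]
width: 9.2
```

```bash
python3 - <<'E'
from h import *
L=np.array([-13.35,0,2.1])
T=toolT(); s=log();print(s["eef_pos"],s["qpos"].round(2),(T@np.array([-133.5,0,21,1]))[:3])
Rt=R.from_euler('xyz',[np.pi,0,.97]).as_matrix()
for a in (0,):
  Ra=Rt@R.from_rotvec([0,np.radians(a),0]).as_matrix()
  lip=np.array([490,-280,195]); p=lip-Ra@(L*10)
  print(p); move(p,Rt=Ra)
E
```

```text
[ 534.69842009 -214.78128211  260.19370531] [ 1.26  0.72 -0.99  1.77  0.02  0.81 -0.17] [ 477.69134334 -296.77258219  169.13949117]
[ 565.46748741 -169.87775727  216.        ]
shift [ 2.11 -0.04  6.69] rot [ 0.002 -0.583 -0.007]
```

Request:
carry_out(series=[[[0.3, 0, 1.3, 0, -0.117, 0, 0.4], [0.7, 0, 2.6, 0, -0.233, 0, 0.4], [1.2, 0, 4.0, 0, -0.35, 0, 0.4], [1.6, 0, 5.4, 0, -0.467, 0, 0.4], [2.1, 0, 6.7, 0, -0.583, -0.007, 0.4]]])

```text
clock: 43.25
eef_pos: [565.7, -169.4, 215.9]
tool_rot: [3.139, 0.001, 0.971]
force: [-0.1, -0.6, -3.0]
width: 9.3
```

```bash
python3 - <<'E'
from h import *
s=log();print(s["eef_pos"],s["tool_rot"],s["qpos"].round(2)); move([640,-70,225],.55); move([683.3,-12.8,130],.125)
t=get_image("top"); crop(t,450,190,570,300,6,"t7"); sc=get_image("scene"); crop(sc,100,240,220,360,5,"s7")
cv2.imwrite("pics/s7f.png",sc["img"])
E
```

```text
[ 565.68520654 -169.40834631  215.93653793] [3.13883539e+00 5.28480271e-04 9.70639123e-01] [ 0.59  0.61 -0.56  1.7   0.39  0.94 -0.72]
shift [12.4   0.52 -0.91] rot [ 0.003 -0.     0.421]
shift [19.57  0.84  8.59] rot [ 0.003 -0.001  0.846]
```

View pics/t7.png

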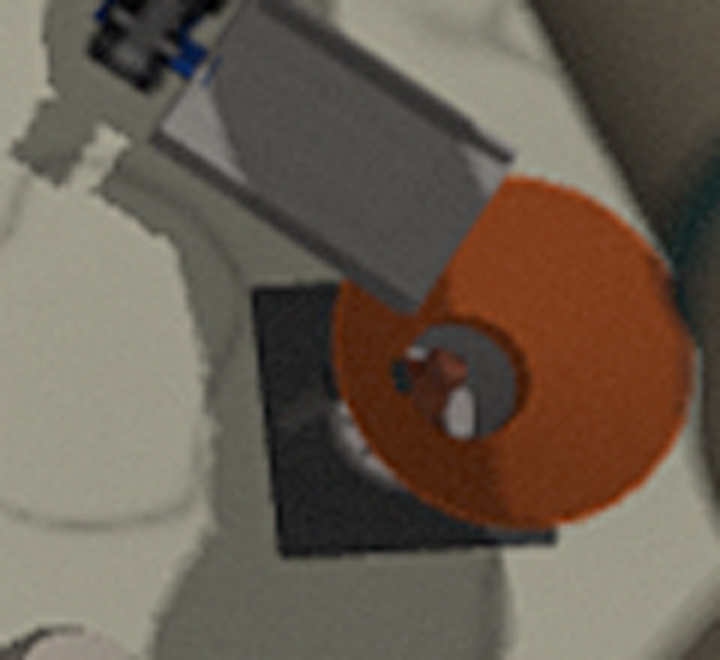

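View pics/s7.png

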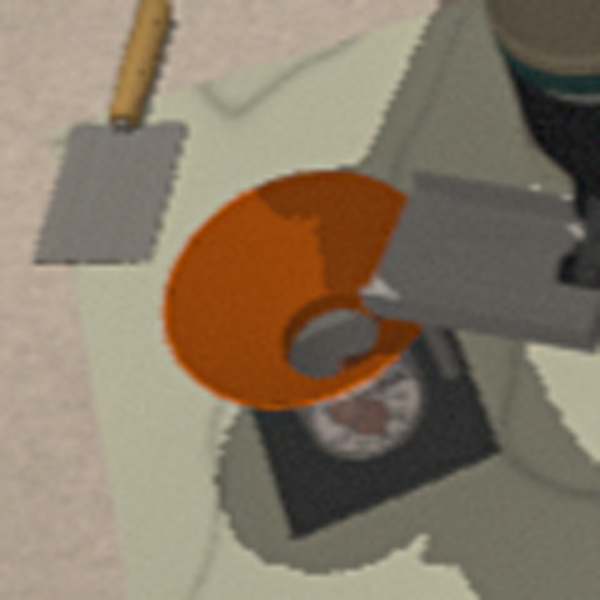

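View pics/s7f.png

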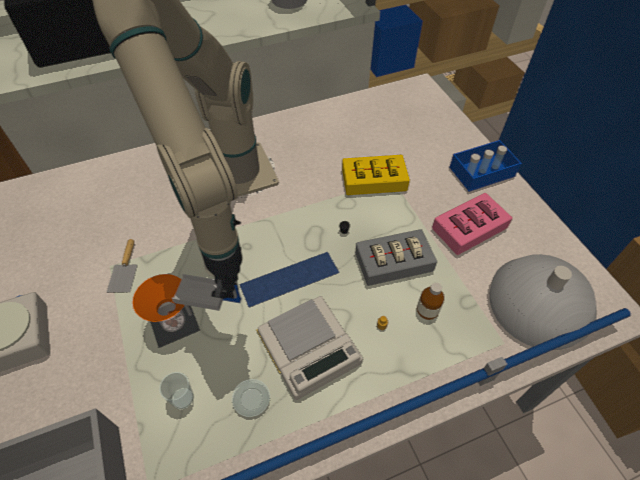

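Request:
carry_out(series=[[[2.6, 0.1, -0.2, 0, 0, 0.085, 0.4], [5.2, 0.2, -0.4, 0, 0, 0.17, 0.4], [7.8, 0.3, -0.6, 0, 0, 0.255, 0.4], [10.4, 0.4, -0.8, 0, 0, 0.34, 0.4], [13, 0.55, -0.9, 0, 0, 0.43, 0.4]]])

```text
clock: 43.77
eef_pos: [643.2, -64.1, 224.2]
tool_rot: [-3.137, -0.004, 0.537]
force: [0.3, -0.4, -1.4]
width: 9.0
```

```bash
python3 - <<'E'
from h import *
s=log();print(s["eef_pos"],s["tool_rot"]); move([683.3,-12.8,200],.125)
E
```

```text
[643.16356747 -64.08909169 224.2257875 ] [-3.13730436 -0.00430618  0.53732692]
shift [ 6.06 -2.34  2.46] rot [-0.005 -0.003  0.412]
```

Request:
carry_out(series=[[[1.4, -0.5, 0.5, 0, 0, 0.09, 0.4], [2.8, -1.0, 1.0, 0, 0, 0.18, 0.4], [4.2, -1.5, 1.6, 0, 0, 0.27, 0.4], [5.4, -2.0, 2.1, 0, 0, 0.36, 0.4], [6.1, -2.3, 2.5, 0, 0, 0.412, 0.4]]])

```text
clock: 44.18
eef_pos: [683.6, -11.9, 198.6]
tool_rot: [-3.135, -0.002, 0.127]
force: [0.2, 0.3, -2.4]
width: 8.6
```

Request:
carry_out(series=[[[0, 0, 0, 0, 0, 0, 0.4], [0, 0, 0, 0, 0, 0, 0.4], [0, 0, 0, 0, 0, 0, 0.4]]])

```text
clock: 44.43
eef_pos: [683.0, -15.5, 199.5]
tool_rot: [-3.138, -0.002, 0.13]
force: [0.3, -0.8, -1.4]
width: 8.9
```

```bash
python3 - <<'E'
from h import *
s=log();print(s["eef_pos"],s["tool_rot"],abs(s["qd"]).max()); move([683.8,-12.8,100],.125)
E
```

```text
[682.96949948 -15.51108763 199.51450048] [-3.13820861e+00 -1.90583225e-03  1.29999315e-01] 0.007869234097478528
shift [ 0.1  -0.22  9.95] rot [-0.003 -0.002  0.005]
```

Request:
carry_out(series=[[[0.1, -0.25, 2.5, 0, 0, 0.005, 0.4], [0.1, -0.25, 5.5, 0, 0, 0.005, 0.4], [0.1, -0.25, 8.5, 0, 0, 0.005, 0.4], [0.1, -0.25, 9.9, 0, 0, 0.005, 0.4], [0.1, -0.25, 9.9, 0, 0, 0.005, 0.4]]])

```text
clock: 44.85
eef_pos: [681.3, -13.1, 97.1]
tool_rot: [-3.138, 0.005, 0.124]
force: [-0.1, -0.2, -2.2]
width: 9.0
```

Request:
carry_out(series=[[[0, 0, 0, 0, 0, 0, 0.4], [0, 0, 0, 0, 0, 0, 0.4], [0, 0, 0, 0, 0, 0, 0.4]]])

```text
clock: 45.1
eef_pos: [686.0, -11.8, 103.0]
tool_rot: [-3.139, -0.007, 0.124]
force: [-0.1, -0.2, -1.9]
width: 9.2
```

```bash
python3 - <<'E'
from h import *
s=log();print(s["eef_pos"],s["tool_rot"],abs(s["qd"]).max(),s["force"]); move([683.8,-12.8,68],.125)
sc=get_image("scene"); crop(sc,240,280,380,410,5,"s8"); d=wrist(); cv2.imwrite("pics/w36.png",d["img"])
E
```

```text
[685.99370446 -11.81390743 102.95979542] [-3.13869995 -0.00664216  0.12415133] 0.006854343445291617 [-0.0938919  -0.1916396  -1.89327687]
shift [-0.25  0.08  3.49] rot [-0.003 -0.007 -0.001]
```

View pics/s8.png

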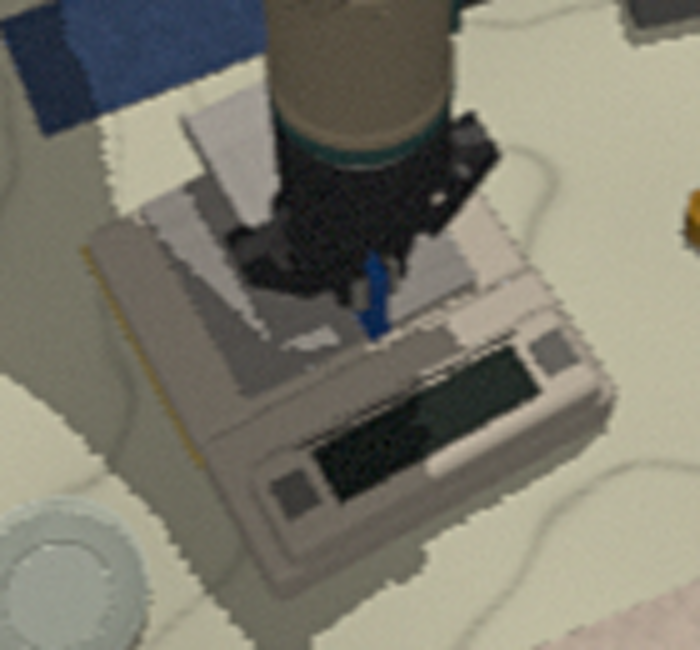

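View pics/w36.png

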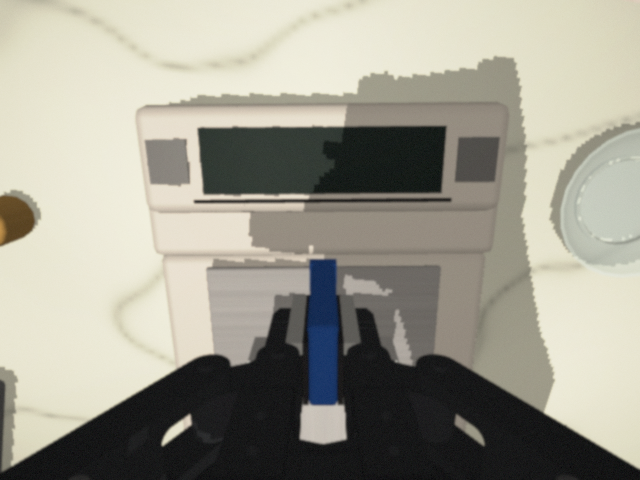

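Request:
carry_out(series=[[[-0.25, 0.1, 1, 0, 0, 0, 0.4], [-0.25, 0.1, 2, 0, 0, 0, 0.4], [-0.25, 0.1, 2.9, 0, 0, 0, 0.4], [-0.25, 0.1, 3.4, 0, 0, 0, 0.4], [-0.25, 0.1, 3.4, 0, 0, 0, 0.4]]])

```text
clock: 45.62
eef_pos: [681.7, -13.2, 67.7]
tool_rot: [-3.139, -0.001, 0.124]
force: [-4.2, 0.1, 12.8]
width: 9.3
```

Request:
carry_out(series=[[[0, 0, 0, 0, 0, 0, 0.4], [0, 0, 0, 0, 0, 0, 0.4]]])

```text
clock: 45.78
eef_pos: [681.7, -13.2, 67.7]
tool_rot: [-3.139, -0.002, 0.124]
force: [-4.2, -0.8, 11.7]
width: 9.0
```

```bash
python3 - <<'E'
from h import *
s=log();print(s["eef_pos"],s["tool_rot"],abs(s["qd"]).max(),s["force"]); move([683.8,-12.8,68],.125)
E
```

```text
[681.71818607 -13.16573833  67.72443177] [-3.13913724e+00 -1.73261321e-03  1.24282362e-01] 0.0021640071496942153 [-4.20097054 -0.76696618 11.73179948]
shift [ 0.21 -0.01 -0.03] rot [-0.002 -0.002 -0.001]
```

Request:
carry_out(series=[[[0, 0, -0.6, 0, 0, 0, 0.4], [0.4, 0, -0.6, 0, 0, 0, 0.4], [0.4, 0, -0.4, 0, 0, 0, 0.4], [0.4, 0, -0.2, 0, 0, 0, 0.4], [0.4, 0, -0.2, 0, 0, 0, 0.4]]])

```text
clock: 46.2
eef_pos: [686.0, -12.3, 67.8]
tool_rot: [-3.138, -0.002, 0.125]
force: [-0.3, 0.2, -2.0]
width: 9.2
```

Request:
carry_out(series=[[[0, 0, 0, 0, 0, 0, 0.4], [0, 0, 0, 0, 0, 0, 0.4]]])

```text
clock: 46.37
eef_pos: [685.5, -12.5, 67.9]
tool_rot: [-3.138, -0.001, 0.124]
force: [0.0, -0.8, -0.8]
width: 9.1
```

Request:
carry_out(series=[[[0, 0, 0.1, 0, 0, 0, 0.4], [0, 0, 0.1, 0, 0, 0, 1.3], [0, 0, 0.1, 0, 0, 0, 2.5], [0, 0, 0.1, 0, 0, 0, 4], [0, 0, 0.1, 0, 0, 0, 4]]])

```text
clock: 46.78
eef_pos: [686.1, -12.5, 67.6]
tool_rot: [-3.138, -0.003, 0.124]
force: [-0.0, 0.2, -0.5]
width: 39.8
```

Request:
carry_out(series=[[[0, 0, -1, 0, 0, 0, 4], [0, 0, -3, 0, 0, 0, 4], [0, 0, -6, 0, 0, 0, 4], [0, 0, -9, 0, 0, 0, 4], [-3, 0, -12, 0, 0, 0, 4]]])

```text
clock: 47.2
eef_pos: [661.0, -15.2, 189.0]
tool_rot: [-3.137, -0.01, 0.125]
force: [0.8, -0.1, 1.1]
width: 39.7
```

Request:
carry_out(series=[[[-2, 0, 0, 0, 0, 0, 4], [-2, 0, 0, 0, 0, 0, 4], [-2, 0, 0, 0, 0, 0, 4]]])

```text
clock: 47.45
eef_pos: [636.4, -19.4, 188.4]
tool_rot: [-3.139, -0.004, 0.124]
force: [0.6, -0.0, 0.3]
width: 39.6
```

```bash
python3 - <<'E'
from h import *
s=log();print(s["eef_pos"],s["tool_rot"],abs(s["qd"]).max(),s["force"])
d=wrist(); cv2.imwrite("pics/w37.png",d["img"]); move([400,-290,300],-.6); move([420,-290,300],.3)
E
```

```text
[636.44927383 -19.43493313 188.39242449] [-3.13920082 -0.00394572  0.12410332] 0.04180636338606949 [ 0.58920802 -0.02703924  0.27498615]
shift [-26.84  23.91 -11.4 ] rot [-0.004 -0.003  0.724]
shift [-24.85  24.15 -11.4 ] rot [-0.002 -0.004 -0.176]
```

View pics/w37.png

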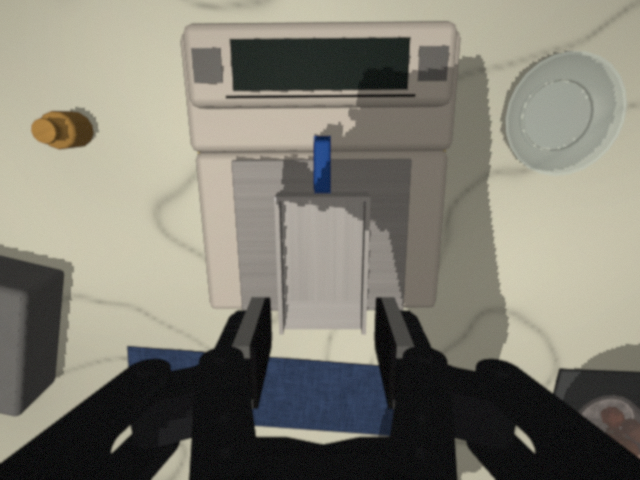

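```bash
python3 - <<'E'
from h import *
d=wrist()
T=np.eye(4);T[:3,:3]=R.from_euler('xyz',[-3.1392,-.0039457,.124103]).as_matrix();T[:3,3]=[636.449,-19.435,188.392];d["T"]=T@d["T_tool_cam"]
P=lambda u,v,z:ray(d,u,v,z)[:2]
bw=(P(277,194,58)+P(370,194,58))/2; pb=(P(233.5,159,38)+P(410.5,158,38))/2
ux=np.array([np.cos(.13),np.sin(.13)])
print("scoop O",bw-36*ux,"pan C",pb-60*ux, read_state()["eef_pos"])
# pan front edge at cols 236-278
print(P(242,303,38), P(405,303,38))
crop(d,190,130,460,350,2.9,"w38")
E
```

```text
scoop O [626.27739575 -20.64329948] pan C [624.2436176  -19.89726689] [637.34260476 -18.9632476  187.11959987]
[562.95122409  37.3435385 ] [579.1534577  -91.90821404]
```

View pics/w38.png

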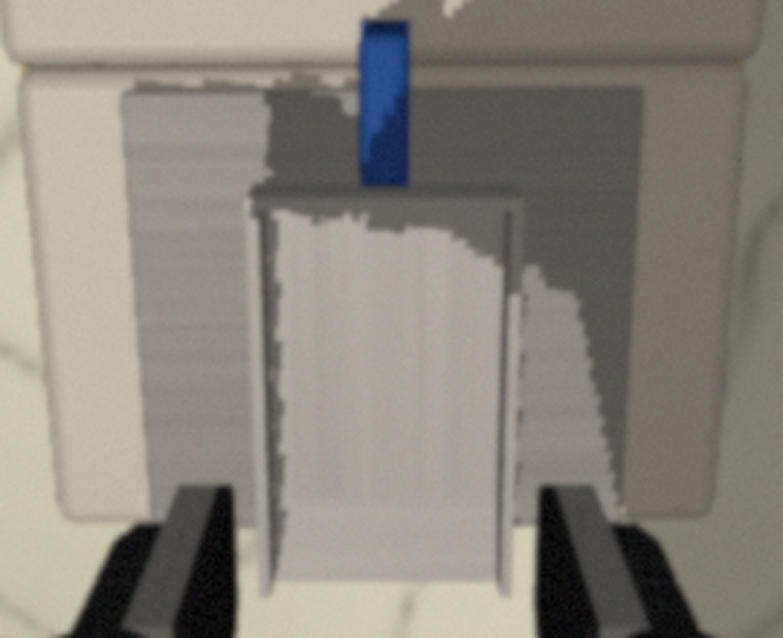

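```bash
python3 - <<'E'
from h import *
move([420,-320,260],.124)
E
```

```text
shift [-25.27  27.15  -7.46] rot [-0.003 -0.003  0.   ]
```

Request:
carry_out(series=[[[-25.3, 27.2, -7.5, 0, 0, 0, 4], [-25.3, 27.2, -7.5, 0, 0, 0, 4], [-25.3, 27.2, -7.5, 0, 0, 0, 4], [-25.3, 27.2, -7.5, 0, 0, 0, 4], [-25.3, 27.2, -7.5, 0, 0, 0, 4]]])

```text
clock: 47.97
eef_pos: [516.7, -186.0, 227.0]
tool_rot: [-3.138, -0.002, 0.125]
force: [0.8, -1.1, -0.0]
width: 40.1
```

Request:
carry_out(series=[[[-11, 12, -3, 0, 0, 0, 4], [-11, 12, -3, 0, 0, 0, 4], [-11, 12, -3, 0, 0, 0, 4], [-11, 12, -3, 0, 0, 0, 4], [-11, 12, -3, 0, 0, 0, 4]]])

```text
clock: 48.38
eef_pos: [417.6, -327.1, 257.0]
tool_rot: [3.14, 0.001, 0.111]
force: [-0.2, -0.6, -0.7]
width: 40.1
```

```bash
python3 - <<'E'
from h import *
s=read_state();print(s["eef_pos"])
d=wrist(); cv2.imwrite("pics/w39.png",d["img"])
t=get_image("top");cv2.imwrite("pics/t9.png",t["img"])
E
```

```text
[ 417.55278714 -327.0630587   257.00342048]
```

View pics/w39.png

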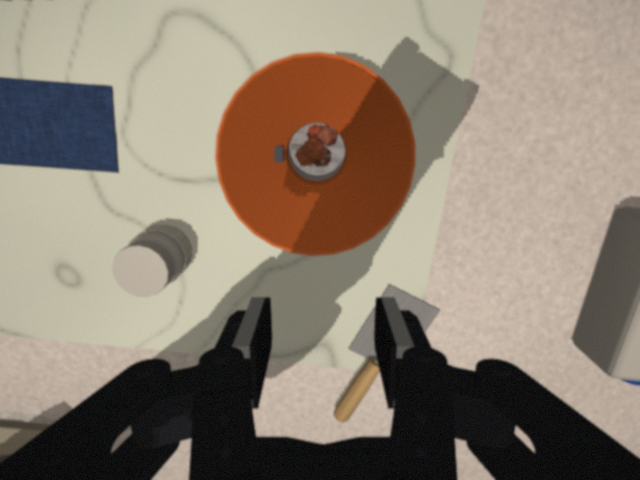

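View pics/t9.png

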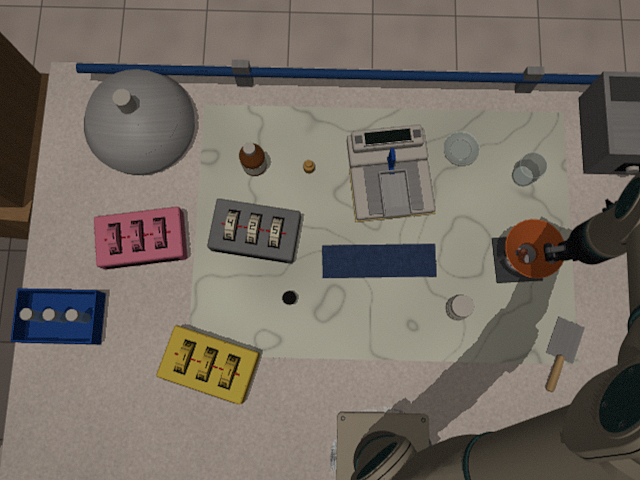

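```bash
python3 - <<'E'
from h import *
d=wrist(); T=d["T"]; u,v=pix(d,[463.5,-318.4,30]); u,v=int(u),int(v); print(u,v); crop(d,max(u-50,0),max(v-50,0),u+50,v+50,6,"w40")
sc=get_image("scene"); crop(sc,130,270,230,360,6,"s9")
E
```

```text
328 157
```

View pics/w40.png

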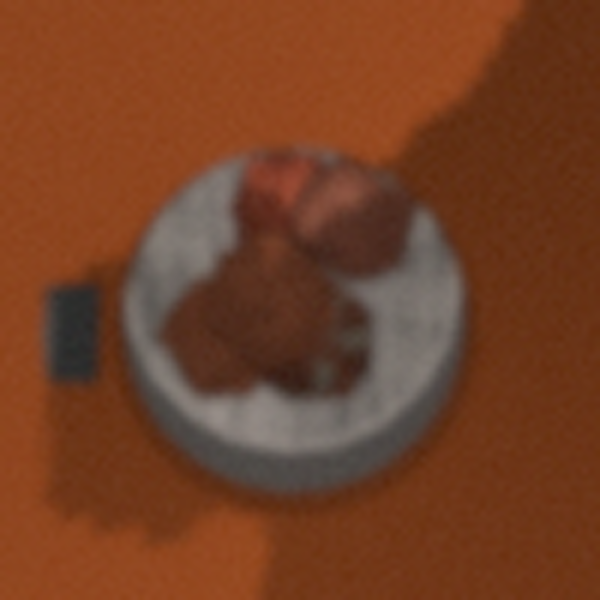

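View pics/s9.png

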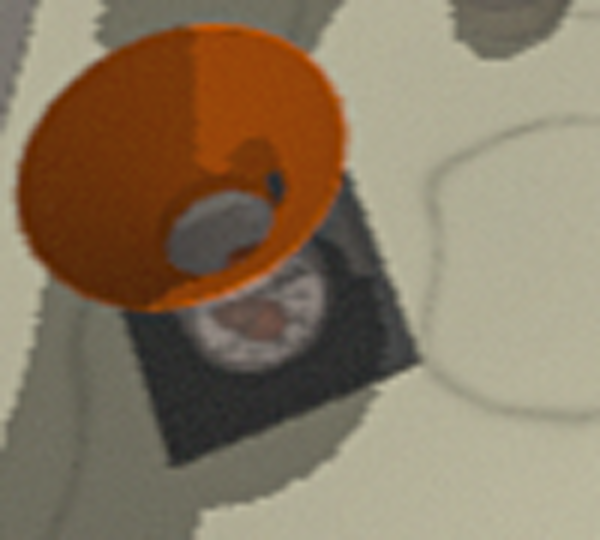

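The jar holds five chips (bright red, pinkish, two brown, one striped). The scoop, funnel and mat are empty, and the wheels still read 4-2-5. Handing in.

Request:
carry_out(series=[[[0, 0, 0, 0, 0, 0, 4], [0, 0, 0, 0, 0, 0, 4]]])

```text
clock: 48.75
eef_pos: [424.0, -316.0, 256.3]
tool_rot: [-3.138, -0.003, 0.128]
force: [0.8, 0.6, -0.8]
width: 40.0
```

```bash
python3 - <<'E'
from h import *
s=read_state();print(s["eef_pos"],s["force"],s["clock"],abs(s["qd"]).max()); print(finish_job())
E
```

```text
[ 423.99910795 -316.02662937  256.31179944] [ 0.81563177  0.58493494 -0.75790664] 48.75 0.0052576393643929175
the job is handed in; nothing more can be done
None
```

The job is done and handed in at 48.75 s of the 210 s allowed:

- **Chips:** I put all five into the scoop one by one, later carried the scoop by its fin to the funnel and tipped it to about 66°. The last pictures show five chips in the jar, with none in the scoop or funnel, on the mat or on the bench.
- **Wheels:** I rolled them left to right to 4-2-5. The last close view put each number within about 0.01 rad of its mark, with the neighbouring wheels unmoved. A top view at the end still read 4-2-5.
- **Scoop:** It stands empty on the pan. Its origin came out about 2 mm from the pan centre, roughly the accuracy of the calibration.
- **Rest of the bench:** The bystanders look unmoved in the final top view. The arm was still and touching nothing at the end.

Three things disagreed or went less smoothly:

- **Camera readings:** The top and wrist cameras differed by 2–4 mm, so I used the wrist values for grasping.
- **Wheel pressure:** Presses on the wheels reached about 24 N, more than the light touch asked for.
- **Scoop placement:** I first set the scoop down about 2 mm too near the robot at about 12 N, then lifted and re-placed it.

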